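# Build up a test-tile drying tower and fit the blower's battery

### The job

Get the test tiles ready to dry: lower every tile board on the bench over the four posts of the drying stand, one on top of the other in any order and each lying flat on the one below, then put the blue cover on top the same way. Also slide the battery onto the blower's rail, from the open end, until it is fully home and the catch snaps up, and leave the jar, the bowl and the slat where they are.

Things in the scene. Friction and masses are not known exactly. Their poses are not given: they have to be found in the camera images.
- stand: Drying stand, fixed: brown wooden base 170 x 84 x 20 mm with four upright steel posts, 8 mm thick with rounded tips, 88 mm high above the base's top. Origin: centre of the underside, x along the long side, z up; posts at x = +-62, y = +-17 mm. The lowest board's origin rests 20 mm above the stand's. Boards and cover fit either way round (half turn).
- board1: Loose plywood drying board, three ochre clay tiles (4 mm) stuck on top; may be absent. 150 x 56 mm plate 8 mm thick on two cross feet 8 mm high (at x = +-40 mm): 16 mm to the plate's top, 0.15 kg. Four 11 mm holes at x = +-62, y = +-17 mm. Origin: centre of the feet's underside, x along the length, z up. Rests 16 mm above the board below (tiles fit between the feet).
- board2: Loose plywood drying board, three cream clay tiles (4 mm) stuck on top; may be absent. 150 x 56 mm plate 8 mm thick on two cross feet 8 mm high (at x = +-40 mm): 16 mm to the plate's top, 0.15 kg. Four 11 mm holes at x = +-62, y = +-17 mm. Origin: centre of the feet's underside, x along the length, z up. Rests 16 mm above the board below (tiles fit between the feet).
- board3: Loose plywood drying board, three grey-green clay tiles (4 mm) stuck on top; may be absent. 150 x 56 mm plate 8 mm thick on two cross feet 8 mm high (at x = +-40 mm): 16 mm to the plate's top, 0.15 kg. Four 11 mm holes at x = +-62, y = +-17 mm. Origin: centre of the feet's underside, x along the length, z up. Rests 16 mm above the board below (tiles fit between the feet).
- board4: Loose plywood drying board, three red-brown clay tiles (4 mm) stuck on top; may be absent. 150 x 56 mm plate 8 mm thick on two cross feet 8 mm high (at x = +-40 mm): 16 mm to the plate's top, 0.15 kg. Four 11 mm holes at x = +-62, y = +-17 mm. Origin: centre of the feet's underside, x along the length, z up. Rests 16 mm above the board below (tiles fit between the feet).
- cover: Loose blue cover board, same plate, feet and four holes as the tile boards (150 x 56 mm, 16 mm to the plate's top, holes at x = +-62, y = +-17 mm), 0.2 kg, with a dark wooden grip bar on top: 60 mm along x, 18 mm wide, 26 mm high. Origin: centre of the feet's underside, x along the length, z up.
- battery: Loose orange and black battery pack, 60 x 50 x 42 mm high, 0.4 kg. Origin: centre of the underside, x along the 60 mm, z up. A T channel open at both ends runs along x in its underside: 20 mm wide between two lips 5.5 mm thick, 29 mm wide above them, ceiling 15.5 mm up, with a 17 mm notch at mid-length for the catch. Either end may go first.
- blower: Cordless blower, fixed: grey base 220 x 72 mm, flat deck 30 mm above the bench, steel T rail on it, green fan housing (78 mm high) at the +x end. Origin: on the bench under the rail's middle; x along the rail, the way the battery slides on. Rail: head 26 mm wide, 7 to 14 mm above the deck, from x = -43 (rounded nose) to +30 mm; stop face at +31 mm. Bare deck back to x = -115 mm.
- shoe_seat (a point): Point on the blower's deck where the battery's origin lies when it is fully home. Axes as the blower's.
- shoe_entry (a point): Point on the deck 78 mm before shoe_seat (on the -x side): with its origin here the battery stands on the bare deck just clear of the rail's nose, ready to be slid 78 mm along the blower's x axis, its underside resting on the deck. Axes as the blower's.
- catch (a joint): Sprung brass catch in the top of the rail, at its middle: travel in m, 0 = up (free, or snapped into the battery's notch), about 0.003 = pressed down by the battery on its way. Passing it takes roughly 5 to 12 N.
- glaze_jar: Bystander: amber glaze jar, 60 mm across, 55 mm high. Origin: centre of underside.
- glaze_bowl: Bystander: blue bowl, 76 mm across, 40 mm high. Origin: centre of underside.
- slat: Bystander: loose wooden slat 36 x 220 x 10 mm. Origin: centre of underside.

How it is judged:
On the way, in this order (a step that is already met when the one before it is completed fails the run):
1. every tile board present lies flat on the stand's posts, stacked without gaps (horizontal distance between each of board1, board2, board3, board4 and stand below 0.004 m and angle between each of board1, board2, board3, board4's own z axis and vertical below 0.04 rad and angle between the x axis of each of board1, board2, board3, board4 and the x axis of stand, either way round below 0.06 rad and linear speed of each of board1, board2, board3, board4 below 0.03 m/s and (z of board1 in the frame of stand below 0.0222 m or z of board1 in the frame of board2 between 0.014 and 0.0182 m or z of board1 in the frame of board3 between 0.014 and 0.0182 m or z of board1 in the frame of board4 between 0.014 and 0.0182 m) and (z of board2 in the frame of stand below 0.0222 m or z of board2 in the frame of board1 between 0.014 and 0.0182 m or z of board2 in the frame of board3 between 0.014 and 0.0182 m or z of board2 in the frame of board4 between 0.014 and 0.0182 m) and (z of board3 in the frame of stand below 0.0222 m or z of board3 in the frame of board1 between 0.014 and 0.0182 m or z of board3 in the frame of board2 between 0.014 and 0.0182 m or z of board3 in the frame of board4 between 0.014 and 0.0182 m) and (z of board4 in the frame of stand below 0.0222 m or z of board4 in the frame of board1 between 0.014 and 0.0182 m or z of board4 in the frame of board2 between 0.014 and 0.0182 m or z of board4 in the frame of board3 between 0.014 and 0.0182 m)), for 0.2 s.
2. the blue cover lies flat on the posts on top of the boards (horizontal distance between cover and stand below 0.004 m and angle between cover's own z axis and vertical below 0.04 rad and angle between the x axis of cover and the x axis of stand, either way round below 0.06 rad and linear speed of cover below 0.03 m/s and (z of cover in the frame of board1 between 0.014 and 0.0182 m or z of cover in the frame of board2 between 0.014 and 0.0182 m or z of cover in the frame of board3 between 0.014 and 0.0182 m or z of cover in the frame of board4 between 0.014 and 0.0182 m) and z of cover in the frame of board1 above 0.012 m and z of cover in the frame of board2 above 0.012 m and z of cover in the frame of board3 above 0.012 m and z of cover in the frame of board4 above 0.012 m), for 0.2 s.
At the end, for the whole second after the job is handed in: Boards on the posts, the lowest on the base, each other on the one below (within 2 mm), cover on the top one; all within 4 mm of centre, level to 0.04, in line to 0.06 rad. Battery within 3 mm of home along the rail (4 mm across and in height, 0.08 rad), catch up (under 1 mm). All at rest (all of step 1 and all of step 2 and x of battery in the frame of shoe_seat between -0.003 and 0.003 m and y of battery in the frame of shoe_seat between -0.004 and 0.004 m and z of battery in the frame of shoe_seat between -0.002 and 0.004 m and angle between the x axis of battery and the x axis of blower, either way round below 0.08 rad and value of joint catch below 0.001 m and angle between battery's own z axis and vertical below 0.08 rad and linear speed of battery below 0.02 m/s); the robot touches nothing.
It fails at once if the glaze jar is pushed more than 4 cm or tipped (distance of glaze_jar from where it was at the start of the episode above 0.04 m or angle between glaze_jar's own z axis and vertical above 0.5 rad).
It fails at once if the glaze bowl is pushed more than 4 cm or tipped (distance of glaze_bowl from where it was at the start of the episode above 0.04 m or angle between glaze_bowl's own z axis and vertical above 0.5 rad).
It fails at once if the slat is pushed more than 4 cm or tipped (distance of slat from where it was at the start of the episode above 0.04 m or angle between slat's own z axis and vertical above 0.5 rad).
Of board1, board2, board3, board4 only 2 to 4 are there at a start; the rules pass over those that are not, and their reading is None.
At some moment in a run one of board1, board2, board3, board4, cover, battery may be knocked a few centimetres aside while the robot is not near it.
Once in a run the grip may slacken for a moment while it holds something.
It also fails if it takes over 210 s, if anything falls off the work surface, if the arm or the gripper's body presses on something with over 40 N, if the wrist force passes 120 N, or if a joint passes its speed limit or range.

### The arm

A 7-joint arm with a two-finger parallel gripper is mounted at the origin on the work surface. World frame = base frame: x ahead of the robot, y to its left, z up, the work surface at z = 0. Lengths are in m, angles in rad, forces in N, time in s.
With the tool pointing down it reaches from about 0.425 to 0.825 m from the base axis. Payload 3.6 kg.
Tool frame: the origin (TCP) lies midway between the tips of the shut fingers; the grasp point (between the pads) lies 19 mm behind it (arm.grip_depth is the distance from the TCP to the grasp point, in m); x points along the fingers, y is the direction in which the jaws open and shut, and the axes are right-handed (so a half turn about x gives the same grasp; the last joint's range is limited). The gripper opens to 85 mm and grips with 20 to 120 N. Pads are 22 mm wide; open, the fingers measure 114 mm over their backs; the gripper's body (76 mm by 85 mm) begins 54 mm behind the grasp point. The pads swing forward as they close: fully open they stand 13 mm farther back than shut.
Start: joints at [-1.27, 0.615, -0.013, 1.423, 0.008, 1.103, -0.04], TCP at [0.209, 0.615, 0.231] pointing down, gripper open.
Joint ranges: [-3.12, 3.12], [-0.3, 2.06], [-1.34, 1.32], [0.26, 2.42], [-1.36, 4.5], [0.01, 1.98], [-2.84, 2.84]. Speed limits (rad/s): [2.79, 2.79, 3.14, 3.14, 3.14, 3.14, 3.14].

### API

Orientations are given as a unit quaternion [w, x, y, z].
In Python, from plant import arm gives the robot as it stands.
- The arm moves only by the shell command python3 -m inch 'ROWS' [OPENING] [FORCE]. ROWS is JSON, a list of rows, each an object with "travel": the shift along the world's x, y, z normalised to -1 to 1, where 1 is 20 mm, a list of three; "angular": the turn, a rotation vector about the world's x, y, z normalised to -1 to 1, where 1 is 6 degrees, a list of three. A call has 1 to 12 rows; each row shifts and turns the pose as measured when the row begins; what a row does not reach is not made up. A row lasts 1/10 s, in which the tool goes at most 50 mm and 8.59 degrees, less where a joint would pass 70% of its speed; a pose out of reach is approached as far as the arm can. A call with a number of a shift or a turn outside -1 to 1 is refused whole. A call with a gripper value outside its range is refused whole. OPENING is the opening, from 0 (shut) to 1 (fully open), set as the call begins (- or left out, the last holds). The fingers move at their own pace and stop on an object; FORCE is the grip in N (left out, the last holds). Time passes only in rows, so rows that do not move let the fingers close. It gives the time, the measured TCP pose, the force and the opening at its end, in the units of the state.
- arm.read_state(): the state, without advancing time (a new reading comes with each control period).
- arm.capture(name): name is "scene" or "top"; returns a dict with "frame" (384x512x3 uint8, red, green, blue), "fx", "fy", "cx", "cy" (pixels), "rvec" (rotation vector, rad) and "tvec" (3), from world to camera coordinates, as OpenCV has them. Camera axes: x right, y down, z forward; pixel columns grow to the right and rows downward; lengths in m; the calibration is good to about 2 mm. A picture is of the moment at which its call begins. There is no depth.
- arm.close_job(): hands the job in, once; it reports no verdict.
Trained networks look in a picture, given as the dict that the camera call returned (one of the last four; its "shot" number tells which), for a name from the list of things; names that differ only in an ending like _2 or _b are one class to them, and where a whole thing is asked for, a point or a joint stands for the part that bears it (a point fixed in the world has none). Each returns a list of dicts, best first, with "p" (0 to 1); they miss things now and then, are a little off and sometimes report something else, mostly with a low value. They report only what shows in the picture. A call takes as long as a camera call.
- arm.masks_of(picture, name): "pixels" (384x512 bool, what is visible of it) and "position" ([column, row] in pixels, amid what is visible of it).
The state is a dict: "time": time; "joint_pos": joint angles; "joint_vel": joint speeds; "joint_torque": joint torques, N m; "ee_pos": TCP position; "tcp_rot": TCP orientation; "wrist_force": force on the tool from outside, world axes, zero at the start; "torque": the same for the moment, N m; "gripper_width": finger opening in m.
Only numpy, scipy, OpenCV 4.12 (cv2) and the standard library are available. Lean on these libraries where they do the work, as an engineer would, in place of code of your own. Each camera call takes 0.05 s, during which the arm holds its last target.

## Working session

There is one attempt and no reset: what is moved stays moved. The work goes in short steps, Python scripts to look and compute and a shell command to move; the robot and the scene stay as the last step left them, time stands still between calls to the robot, and variables do not carry over. Pictures are saved under pics/ and viewed, and the job is handed in when it is done.

```bash
ls -la; mkdir -p pics
cat > h.py <<'E'
import numpy as np, cv2
from plant import arm
def save(p,n,scale=1.5):
    im=cv2.cvtColor(p['frame'],cv2.COLOR_RGB2BGR)
    cv2.imwrite('pics/'+n+'.png',cv2.resize(im,None,fx=scale,fy=scale,interpolation=cv2.INTER_CUBIC))
def cam(p):
    R,_=cv2.Rodrigues(np.array(p['rvec'],float)); t=np.array(p['tvec'],float).reshape(3)
    K=np.array([[p['fx'],0,p['cx']],[0,p['fy'],p['cy']],[0,0,1.]])
    return K,R,t
def back(p,uv,z):
    K,R,t=cam(p); uv=np.atleast_2d(np.array(uv,float))
    d=(R.T@np.linalg.inv(K)@np.c_[uv,np.ones(len(uv))].T).T
    c=-R.T@t
    return c+d*((z-c[2])/d[:,2])[:,None]
def proj(p,X):
    K,R,t=cam(p); x=(np.atleast_2d(X)@R.T+t)@K.T
    return x[:,:2]/x[:,2:]
E
python3 - <<'E'
from h import *
print(arm.read_state())
for n in('scene','top'):
    p=arm.capture(n); save(p,n+'0'); K,R,t=cam(p); print(n,K[0,0],-R.T@t, R[2])
    for o in ['stand','board1','board2','board3','board4','cover','battery','blower','glaze_jar','glaze_bowl','slat']:
        for m in arm.masks_of(p,o)[:2]: print(o,round(m['p'],2),np.round(m['position'],1),m['pixels'].sum(),np.round(back(p,m['position'],0.015)[0],3))
E
```

```text
total 12
drwxr-xr-x  3 agent agent 4096 Dec  6 03:44 .
drwxr-xr-x 23 root  root  4096 Dec  6 03:44 ..
drwxr-xr-x  2 agent agent 4096 Dec  6 03:44 pics
{'time': 0.0, 'joint_pos': array([-1.26949231,  0.61588881, -0.01261592,  1.42496795,  0.00811632,
        1.10339507, -0.04038037]), 'joint_vel': array([ 0.00073876,  0.00070579,  0.00173237,  0.00073715,  0.00167776,
       -0.00070923,  0.00111962]), 'joint_torque': array([-7.51384032e-04, -4.69202363e+01,  2.58987928e-01, -1.71037799e+01,
        1.00201732e-02,  9.66713793e-03,  5.28538749e-06]), 'ee_pos': array([0.20901788, 0.61463738, 0.23013502]), 'tcp_rot': array([ 0.69750332,  0.1144324 ,  0.69776673, -0.11625809]), 'wrist_force': array([ 0.86475887,  0.41689037, -0.30146839]), 'torque': array([-0.03703191,  0.03609434, -0.00636681]), 'gripper_width': 0.08527973662789763}
scene 375.06069004545924 [ 0.97138096 -0.58126478  1.14331235] [-0.3072327   0.43527062 -0.84625501]
stand 0.66 [269.7 207.1] 1138 [0.636 0.002 0.015]
board1 0.93 [177.3 231.6] 672 [ 0.436 -0.257  0.015]
board1 0.89 [220.9 255.3] 760 [ 0.608 -0.24   0.015]
b
[... 1138 characters left out ...]
0.613 -0.255  0.015]
board3 0.86 [330.3 255.5] 1134 [ 0.428 -0.251  0.015]
board4 0.89 [331.8 189. ] 1036 [ 0.613 -0.255  0.015]
board4 0.86 [330.3 255.5] 1134 [ 0.428 -0.251  0.015]
cover 0.88 [151.2 249.7] 1102 [0.438 0.244 0.015]
cover 0.49 [ 84.5 240.2] 501 [0.461 0.428 0.015]
battery 0.72 [ 85.2 242.9] 515 [0.454 0.425 0.015]
blower 0.63 [399.  207.4] 2429 [ 0.564 -0.443  0.015]
blower 0.22 [ 86.3 240.7] 513 [0.46  0.423 0.015]
glaze_jar 0.59 [169.3 140. ] 397 [0.744 0.202 0.015]
glaze_jar 0.42 [ 85.8 240. ] 523 [0.462 0.424 0.015]
glaze_bowl 0.61 [314.3 141.2] 511 [ 0.747 -0.205  0.015]
slat 0.87 [240.4 135.1] 1115 [0.761 0.003 0.015]
slat 0.57 [329.  187.1] 1094 [ 0.618 -0.247  0.015]
```

View pics/top0.png

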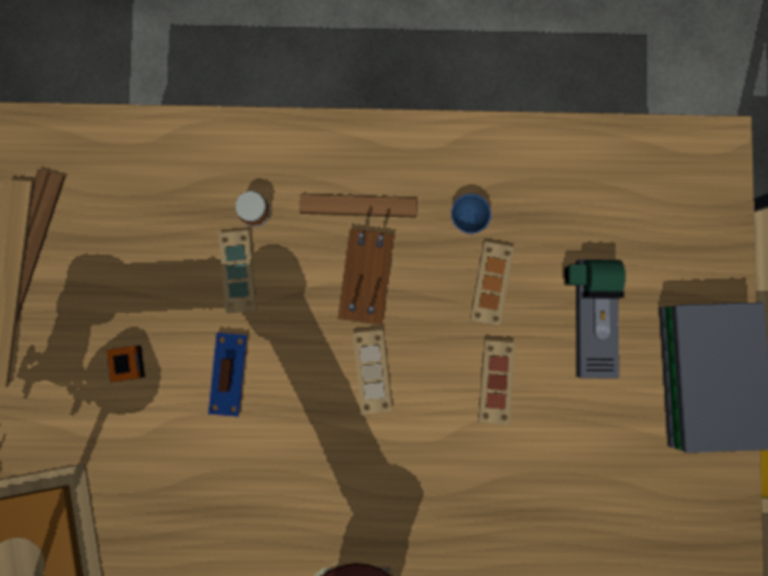

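View pics/scene0.png

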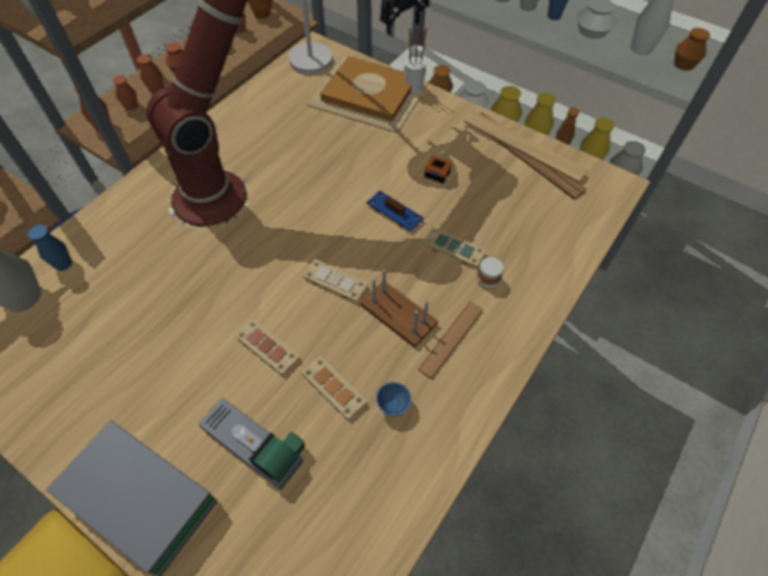

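```bash
cat >> h.py <<'E'
from scipy.optimize import minimize
def Rz(a): c,s=np.cos(a),np.sin(a); return np.array([[c,-s,0],[s,c,0],[0,0,1.]])
def box(x0,x1,y0,y1,z0,z1): return np.array([[x,y,z] for x in(x0,x1) for y in(y0,y1) for z in(z0,z1)],float)/1000
MODELS={'board':[box(-75,75,-28,28,8,16)],
 'cover':[box(-75,75,-28,28,8,16),box(-30,30,-9,9,16,42)],
 'battery':[box(-30,30,-25,25,0,42)],
 'stand':[box(-85,85,-42,42,0,20)],
 'slat':[box(-18,18,-110,110,0,10)]}
def sil(p,parts,x,y,a,z=0,S=4):
    m=np.zeros((384*S,512*S),np.uint8)
    for b in parts:
        X=b@Rz(a).T+[x,y,z]; uv=(proj(p,X)+.5)*S-.5
        h=cv2.convexHull(uv.astype(np.float32)).astype(np.float32)
        cv2.fillConvexPoly(m,np.round(h*16).astype(np.int32),255,shift=4)
    return cv2.resize(m,(512,384),interpolation=cv2.INTER_AREA)/255.
def fit(views,parts,x0,z=0):
    # views: list of (picture, mask)
    def c(v):
        s=0
        for p,m in views:
            q=sil(p,parts,v[0],v[1],v[2],z); s+=np.abs(q-m).sum()/m.sum()
        return s
    best=None
    for da in (0,.1,-.1):
        r=minimize(c,np.array(x0)+[0,0,da],method='Nelder-Mead',options=dict(initial_simplex=np.array(x0)+[0,0,da]+np.array([[0,0,0],[.012,0,0],[0,.012,0],[0,0,.15]]),xatol=1e-4,fatol=1e-4,maxiter=150))
        if best is None or r.fun<best.fun: best=r
    return best
def gc(p,m,it=3):
    # refine a network mask by grabcut
    k=np.ones((3,3),np.uint8); m=m.astype(np.uint8)
    g=np.full(m.shape,cv2.GC_BGD,np.uint8)
    g[cv2.dilate(m,k,iterations=5)>0]=cv2.GC_PR_BGD
    g[m>0]=cv2.GC_PR_FGD; g[cv2.erode(m,k,iterations=2)>0]=cv2.GC_FGD
    im=cv2.cvtColor(p['frame'],cv2.COLOR_RGB2BGR)
    cv2.grabCut(im,g,None,np.zeros((1,65)),np.zeros((1,65)),it,cv2.GC_INIT_WITH_MASK)
    return ((g==1)|(g==3)).astype(float)
def draw(p,items,n,crop=None,S=3):
    im=cv2.resize(cv2.cvtColor(p['frame'],cv2.COLOR_RGB2BGR),None,fx=S,fy=S,interpolation=cv2.INTER_CUBIC)
    for parts,x,y,a,z in items:
        for b in parts:
            X=b@Rz(a).T+[x,y,z]; uv=(proj(p,X)+.5)*S-.5
            for i in range(8):
                for j in range(i+1,8):
                    if (np.abs(b[i]-b[j])>1e-9).sum()==1: cv2.line(im,tuple(int(v) for v in np.round(uv[i])),tuple(int(v) for v in np.round(uv[j])),(0,255,255),1,cv2.LINE_AA)
    if crop: u0,v0,u1,v1=[c*S for c in crop]; im=im[v0:v1,u0:u1]
    cv2.imwrite('pics/'+n+'.png',im)
E
python3 - <<'E'
from h import *
ps={n:arm.capture(n) for n in('scene','top')}
def col(p,m): return p['frame'][m['pixels']].mean(0)
cands=[]
for n,p in ps.items():
    for m in arm.masks_of(p,'board1'):
        if m['p']>.2: cands.append((n,m)); print(n,round(m['p'],2),np.round(back(p,m['position'],.016)[0],3),col(p,m).round(),m['pixels'].sum())
out=[]
# group
g=[]
for n,m in cands:
    b=back(ps[n],m['position'],.016)[0]
    for q in g:
        if np.hypot(*(q[0]-b)[:2])<.06 and n not in q[1]: q[1][n]=m;break
    else: g.append((b,{n:m}))
for name,mod in (('cover','cover'),('battery','battery'),('stand','stand'),('slat','slat')):
    d={}
    for n,p in ps.items():
        l=arm.masks_of(p,name)
        if l: d[n]=l[0]; b=back(p,l[0]['position'],.016)[0]
    g.append((b,d,mod))
for q in g:
    mod=q[2] if len(q)>2 else 'board'
    for use in ('both','top','scene','gc'):
        vs=[(ps[n],m['pixels'].astype(float) if use!='gc' else gc(ps[n],m['pixels'])) for n,m in q[1].items() if use in('both','gc',n)]
        if not vs: continue
        r=fit(vs,MODELS[mod],[q[0][0],q[0][1],0])
        print(mod,use,r.x.round(4),round(r.fun/len(vs),3))
        if use=='gc': out.append((MODELS[mod],*r.x,0))
import pickle; pickle.dump(out,open('o.pkl','wb'))
draw(ps['top'],out,'fit_top',(60,100,330,300),3)
draw(ps['scene'],out,'fit_sc',(150,90,350,290),3)
E
```

```text
scene 0.84 [0.643 0.222 0.016] [103.  98.  78.] 537
scene 0.71 [ 0.429 -0.25   0.016] [146. 121.  95.] 717
scene 0.67 [ 0.444 -0.019  0.016] [152. 141. 116.] 582
scene 0.65 [ 0.606 -0.244  0.016] [149. 124.  91.] 691
top 0.89 [ 0.445 -0.018  0.016] [130. 116.  92.] 1110
top 0.88 [0.636 0.229 0.016] [80. 77. 59.] 1093
top 0.78 [ 0.608 -0.249  0.016] [122.  96.  64.] 1016
top 0.77 [ 0.432 -0.246  0.016] [117.  90.  66.] 1097
board both [0.6288 0.2301 0.1166] 0.086
board top [0.628  0.23   0.1186] 0.056
board scene [0.631  0.2304 0.1196] 0.101
board gc [0.6315 0.2328 0.0876] 0.287
board both [ 0.4312 -0.2533 -0.0615] 0.071
board top [ 0.4301 -0.2538 -0.0695] 0.064
board scene [ 0.4335 -0.2521 -0.0613] 0.054
board gc [ 0.4324 -0.2532 -0.0411] 0.228
board both [ 0.4467 -0.0226  0.1116] 0.063
board top [ 0.446  -0.0233  0.1117] 0.046
board scene [ 0.4478 -0.0215  0.1291] 0.063
board gc [ 0.4467 -0.0201  0.0989] 0.18
board both [ 0.6138 -0.2437 -0.1609] 0.136
board top [ 0.6124 -0.2431 -0.1508] 0.111
board scene [ 0.6155 -0.243  -0.1907] 0.15
board gc [ 0.6141 -0.2451 -0.1905] 0.265
cover both [ 0.4388  0.2422 -0.0534] 0.151
cover top [ 0.4392  0.2424 -0.053 ] 0.085
cover scene [ 0.4399  0.2423 -0.0956] 0.213
cover gc [ 0.439   0.2434 -0.0703] 0.073
battery both [0.4563 0.4263 0.1313] 0.168
battery top [0.4555 0.426  0.1481] 0.058
battery scene [0.4608 0.4272 0.3467] 0.202
battery gc [0.457  0.4275 0.1686] 0.135
stand both [ 0.6242 -0.0086 -0.1255] 0.08
stand top [ 0.6231 -0.0091 -0.1264] 0.078
stand scene [ 0.6253 -0.0082 -0.1341] 0.076
stand gc [ 0.6225 -0.0083 -0.1212] 0.072
slat both [ 0.7587  0.0086 -0.0174] 0.112
slat top [ 0.757   0.008  -0.0192] 0.08
slat scene [ 0.7606  0.0081 -0.0153] 0.067
slat gc [ 0.7592  0.008  -0.0165] 0.089
```

Run:
```python
from h import *
t=arm.capture('top'); s=arm.capture('scene')
B,ST=MODELS['board'],MODELS['stand']
it=[(B,.6288,.2301,.1166,0),(B,.4312,-.2533,-.0615,0),(B,.4467,-.0226,.1116,0),(B,.6138,-.2437,-.1609,0),(MODELS['cover'],.4388,.2422,-.0534,0),(MODELS['battery'],.4563,.4263,.15,0),(ST,.6242,-.0086,-.1255,0)]
posts=[box(x-4,x+4,y-4,y+4,20,108) for x in(-62,62) for y in(-17,17)]
it.append((posts,.6242,-.0086,-.1255,0))
bl=[box(-115,105,-36,36,0,30)]
it.append((bl,.535,-.43,0,0))
draw(t,it,'fa',(60,130,260,280),4)
draw(t,it,'fb',(220,130,420,280),4)
draw(s,it,'fc',(130,170,330,320),4)
R=cv2.Rodrigues
from scipy.spatial.transform import Rotation as Ro
q=arm.read_state()['tcp_rot']; print(Ro.from_quat(np.r_[q[1:],q[0]]).as_matrix().round(3))
```

```text
[[-0.     0.322  0.947]
 [-0.     0.947 -0.322]
 [-1.    -0.    -0.   ]]
```

View pics/fa.png

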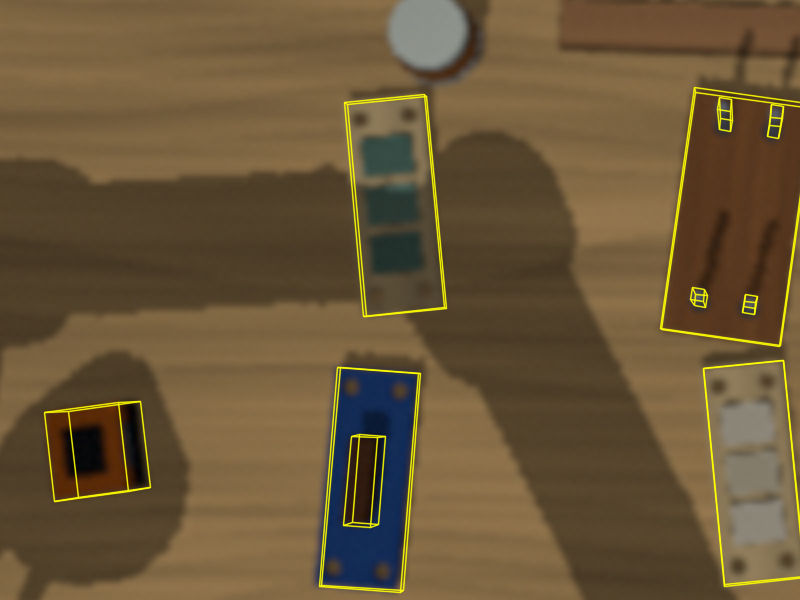

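View pics/fb.png

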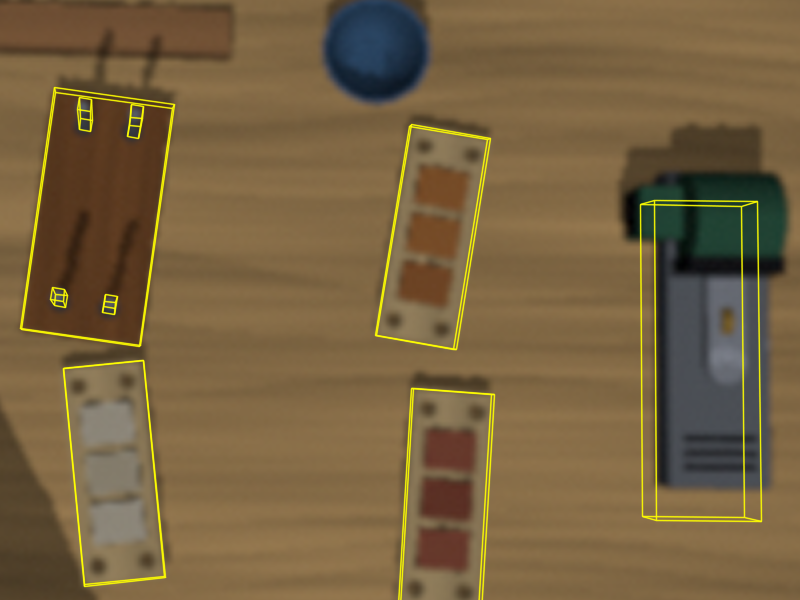

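View pics/fc.png

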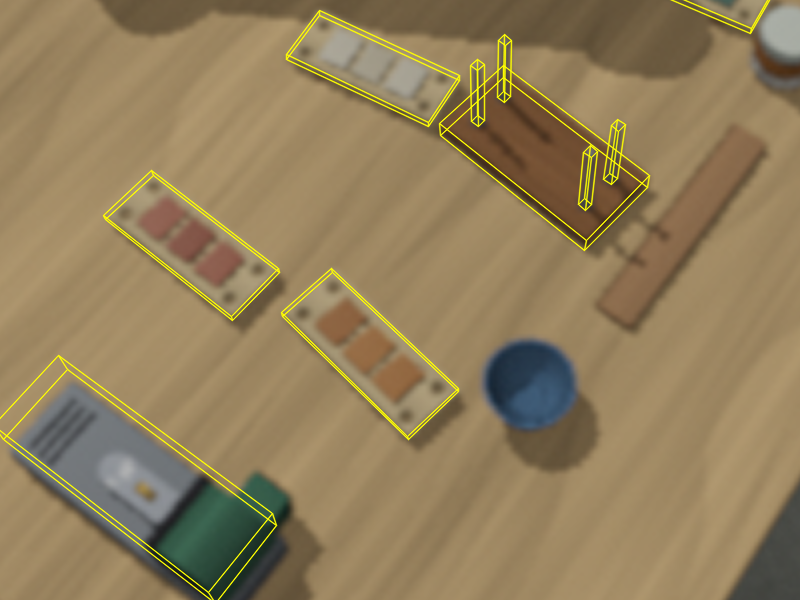

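```bash
python3 -m inch '[{"travel":[1,-0.92,-0.2],"angular":[0,0,0.4]},{"travel":[1,-0.92,-0.2],"angular":[0,0,0.4]},{"travel":[1,-0.92,-0.2],"angular":[0,0,0.4]},{"travel":[1,-0.92,-0.2],"angular":[0,0,0.4]},{"travel":[1,-0.92,-0.2],"angular":[0,0,0.4]},{"travel":[1,-0.92,-0.2],"angular":[0,0,0.4]},{"travel":[1,-0.92,-0.2],"angular":[0,0,0.4]},{"travel":[1,-0.92,-0.2],"angular":[0,0,0.4]},{"travel":[1,-0.92,-0.2],"angular":[0,0,0.4]},{"travel":[1,-0.92,-0.2],"angular":[0,0,0.4]}]' 1 60
cat >> h.py <<'E'
from scipy.spatial.transform import Rotation as Ro
def tcp():
    s=arm.read_state(); q=s['tcp_rot']; M=Ro.from_quat(np.r_[q[1:],q[0]]).as_matrix()
    return s,np.array(s['ee_pos']),M
def togo(x,y,z,yaw):
    s,p,M=tcp()
    # desired: x down, y=(−sin yaw,cos yaw,0)
    Y=np.array([-np.sin(yaw),np.cos(yaw),0]); 
    if Y@M[:,1]<0: Y=-Y
    X=np.array([0,0,-1.]); D=np.c_[X,Y,np.cross(X,Y)]
    rv=Ro.from_matrix(D@M.T).as_rotvec()
    d=np.array([x,y,z])-p
    print('t',round(s['time'],2),'p',p.round(4),'travel',(d/.02).round(2),'ang',(rv/np.radians(6)).round(2),'F',np.round(s['wrist_force'],1),'w',round(s['gripper_width'],4),'j7',round(s['joint_pos'][6],2))
E
python3 -c "
from h import *; togo(.629,.230,.06,.1166)"
```

```text
time: 2.9
ee_pos: [0.4099, 0.4293, 0.1912]
tcp_rot: [0.705, -0.041, 0.707, 0.045]
wrist_force: [-0.4, 1.5, -0.3]
gripper_width: 0.0855
t 2.9 p [0.4099 0.4293 0.1912] travel [10.96 -9.97 -6.56] ang [-0.05 -0.03 -0.04] F [-0.4  1.5 -0.3] w 0.0855 j7 0.77
```

```bash
python3 -m inch '[{"travel":[1,-0.91,-0.6],"angular":[0,0,0]},{"travel":[1,-0.91,-0.6],"angular":[0,0,0]},{"travel":[1,-0.91,-0.6],"angular":[0,0,0]},{"travel":[1,-0.91,-0.6],"angular":[0,0,0]},{"travel":[1,-0.91,-0.6],"angular":[0,0,0]},{"travel":[1,-0.91,-0.6],"angular":[0,0,0]},{"travel":[1,-0.91,-0.6],"angular":[0,0,0]},{"travel":[1,-0.91,-0.6],"angular":[0,0,0]},{"travel":[1,-0.91,-0.6],"angular":[0,0,0]},{"travel":[1,-0.91,-0.6],"angular":[0,0,0]},{"travel":[1,-0.91,-0.6],"angular":[0,0,0]}]'
python3 -c "
from h import *; togo(.629,.230,.01,.1166)
t=arm.capture('top'); draw(t,[],'g1',(90,130,290,280),4);t=arm.capture('scene'); draw(t,[],'g2',(250,90,400,220),4)"
```

```text
time: 4.0
ee_pos: [0.6418, 0.2213, 0.0572]
tcp_rot: [0.708, -0.039, 0.704, 0.046]
wrist_force: [-0.4, 0.9, 0.5]
gripper_width: 0.0856
t 4.0 p [0.6418 0.2213 0.0572] travel [-0.64  0.43 -2.36] ang [-0.1   0.04 -0.04] F [-0.4  0.9  0.5] w 0.0856 j7 1.23
```

View pics/g2.png

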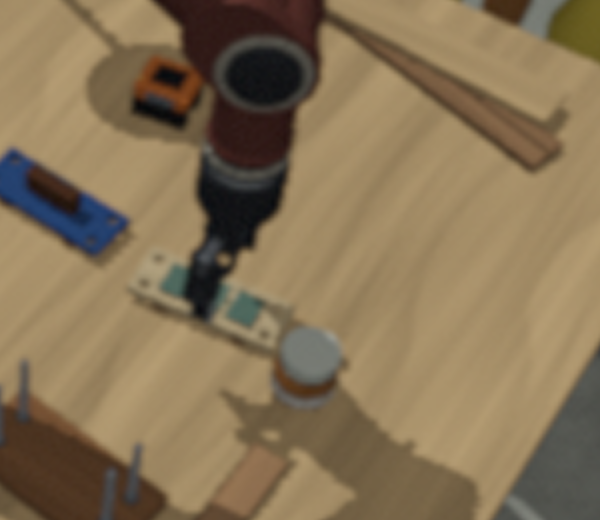

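```bash
python3 -m inch '[{"travel":[-0.6,0.42,0],"angular":[-0.1,0.04,-0.04]},{"travel":[0,0,-0.8],"angular":[0,0,0]},{"travel":[0,0,-0.8],"angular":[0,0,0]},{"travel":[0,0,-0.7],"angular":[0,0,0]}]'
python3 -c "
from h import *; togo(.629,.230,0.0,.1166)"
```

```text
time: 4.5
ee_pos: [0.63, 0.2287, 0.0089]
tcp_rot: [0.707, -0.04, 0.705, 0.039]
wrist_force: [0.5, 0.3, 0.9]
gripper_width: 0.0852
t 4.5 p [0.63   0.2287 0.0089] travel [-0.05  0.06 -0.44] ang [0.01 0.02 0.05] F [0.5 0.3 0.9] w 0.0852 j7 1.19
```

```bash
python3 -m inch '[{"travel":[-0.05,0.06,-0.44],"angular":[0,0,0.05]},{"travel":[0,0,0],"angular":[0,0,0]}]'
python3 -c "
from h import *; togo(.629,.230,0.0,.1166)"
python3 -m inch '[{"travel":[0,0,0],"angular":[0,0,0]},{"travel":[0,0,0],"angular":[0,0,0]},{"travel":[0,0,0],"angular":[0,0,0]},{"travel":[0,0,0],"angular":[0,0,0]},{"travel":[0,0,0],"angular":[0,0,0]}]' 0 60
python3 -c "
from h import *; togo(.629,.230,0.0,.1166)"
```

```text
time: 4.7
ee_pos: [0.6256, 0.2307, -0.0044]
tcp_rot: [0.704, -0.043, 0.707, 0.041]
wrist_force: [-0.2, -0.0, 0.4]
gripper_width: 0.0853
t 4.7 p [ 0.6256  0.2307 -0.0044] travel [ 0.17 -0.03  0.22] ang [ 0.03 -0.04 -0.03] F [-0.2 -0.   0.4] w 0.0853 j7 1.19
time: 5.2
ee_pos: [0.6268, 0.232, -0.0027]
tcp_rot: [0.705, -0.043, 0.706, 0.042]
wrist_force: [-0.4, -1.4, -1.5]
gripper_width: 0.0547
t 5.2 p [ 0.6268  0.232  -0.0027] travel [ 0.11 -0.1   0.13] ang [ 0.01 -0.01 -0.03] F [-0.4 -1.4 -1.5] w 0.0547 j7 1.19
```

```bash
python3 -m inch '[{"travel":[0,0,0.6],"angular":[0,0,0]},{"travel":[0,0,1],"angular":[0,0,0]},{"travel":[0,0,1],"angular":[0,0,0]},{"travel":[0,0,1],"angular":[0,0,0]},{"travel":[0,0,1],"angular":[0,0,0]},{"travel":[0,0,1],"angular":[0,0,0]},{"travel":[0,0,1],"angular":[0,0,0]},{"travel":[0,-0.8,0.2],"angular":[0,0,-0.2]},{"travel":[0,-1,0],"angular":[0,0,-0.2]},{"travel":[0,-1,0],"angular":[0,0,-0.2]}]'
python3 -c "
from h import *; togo(.6242,-.0086,0.14,-.1255)"
```

```text
time: 6.2
ee_pos: [0.6244, 0.1725, 0.1422]
tcp_rot: [0.706, -0.02, 0.708, 0.019]
wrist_force: [-0.9, -0.5, -1.7]
gripper_width: 0.0545
t 6.2 p [0.6244 0.1725 0.1422] travel [-0.01 -9.05 -0.11] ang [ 0.01 -0.02 -1.73] F [-0.9 -0.5 -1.7] w 0.0545 j7 1.24
```

```bash
python3 -m inch '[{"travel":[0,-1,0],"angular":[0,0,-0.19]},{"travel":[0,-1,0],"angular":[0,0,-0.19]},{"travel":[0,-1,0],"angular":[0,0,-0.19]},{"travel":[0,-1,0],"angular":[0,0,-0.19]},{"travel":[0,-1,0],"angular":[0,0,-0.19]},{"travel":[0,-1,0],"angular":[0,0,-0.19]},{"travel":[0,-1,0],"angular":[0,0,-0.19]},{"travel":[0,-1,0],"angular":[0,0,-0.19]},{"travel":[0,-0.4,0],"angular":[0,0,-0.1]},{"travel":[0,0,0],"angular":[0,0,0]}]'
cat >> h.py <<'E'
POSTS=[box(x-4,x+4,y-4,y+4,20,108) for x in(-62,62) for y in(-17,17)]
STAND=(.6242,-.0086,-.1255)
def held(n,z,tag,name='board1',mod='board',crops=((200,100,330,230),(180,90,330,240))):
    # fit held board at known feet height z, in both views
    s,p0,M=tcp(); out=[]
    yaw=np.arctan2(-M[0,1],M[1,1])
    if abs(yaw)>1.6: yaw-=np.sign(yaw)*np.pi
    for c,cr in zip(('top','scene'),crops):
        p=arm.capture(c); best=None
        for m in arm.masks_of(p,name):
            if m['p']<.15: continue
            b=back(p,m['position'],z+.016)[0]
            if np.hypot(*(b-p0)[:2])<.06: best=m;break
        it=[(POSTS,*STAND,0),(MODELS['stand'],*STAND,0)]
        if best is None: print(c,'none')
        else:
            mk=best['pixels'].astype(float)
            r=fit([(p,mk)],MODELS[mod],[p0[0],p0[1],yaw],z); print(c,round(best['p'],2),'board',r.x.round(4),'fun',round(r.fun,3),'minus tcp',(r.x-[p0[0],p0[1],yaw]).round(4))
            it.append((MODELS[mod],*r.x,z))
        draw(p,it,tag+c,cr,5)
E
python3 -c "
from h import *; togo(*STAND[:2],0.14,STAND[2]); s,p,M=tcp(); held(0,p[2]+.003,'h1')"
```

```text
time: 7.2
ee_pos: [0.6113, -0.038, 0.129]
tcp_rot: [0.693, 0.05, 0.716, -0.066]
wrist_force: [-0.2, 0.1, -1.3]
gripper_width: 0.0547
t 7.2 p [ 0.6113 -0.038   0.129 ] travel [0.64 1.47 0.55] ang [ 0.19 -0.31  0.37] F [-0.2  0.1 -1.3] w 0.0547 j7 1.36
top none
scene 0.79 board [ 0.6188 -0.0347 -0.2038] fun 0.525 minus tcp [ 0.0075  0.0033 -0.0401]
```

View pics/h1top.png

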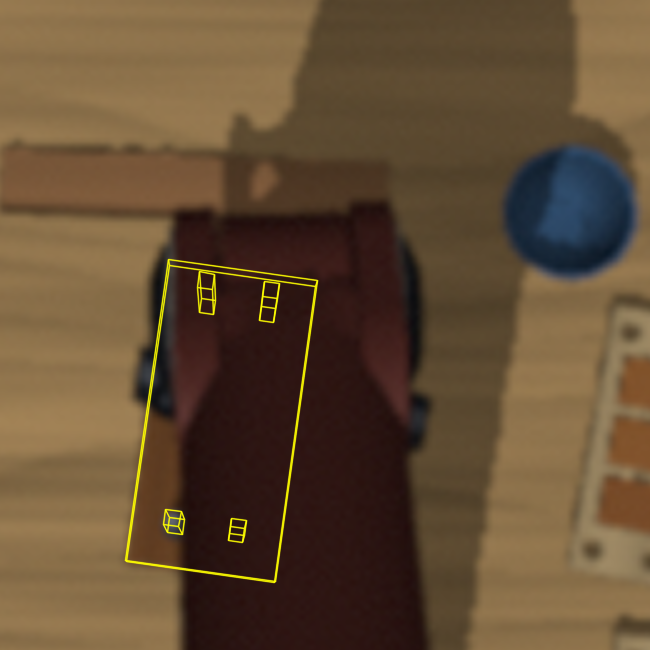

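View pics/h1scene.png

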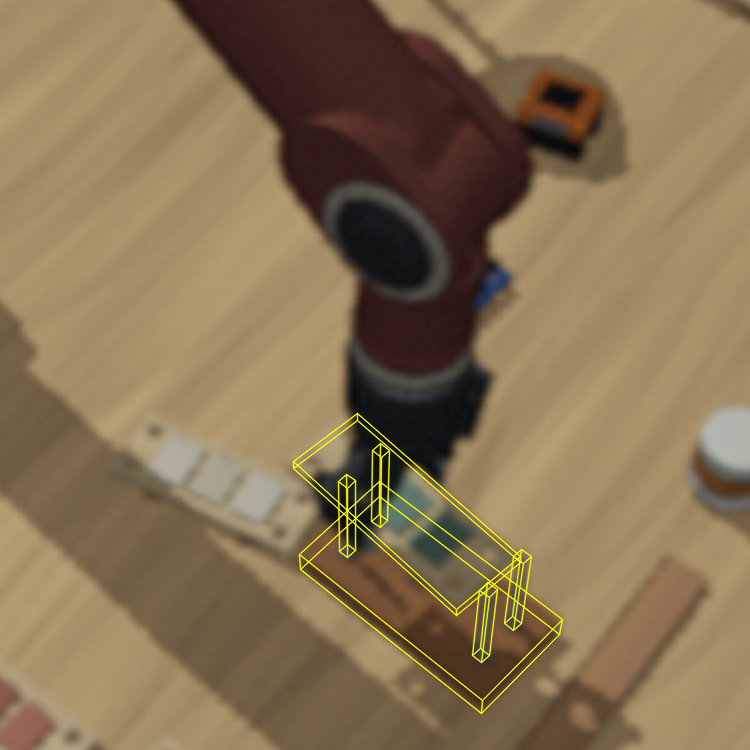

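```bash
python3 -m inch '[{"travel":[0.64,0.9,0.4],"angular":[0.1,-0.2,0.2]},{"travel":[0,0,0],"angular":[0,0,0]},{"travel":[0,0,0],"angular":[0,0,0]}]'
python3 -c "
from h import *
for i in range(4):
    togo(*STAND[:2],0.14,STAND[2]); arm.capture('top')"
```

```text
time: 7.7
ee_pos: [0.627, -0.008, 0.1389]
tcp_rot: [0.703, 0.044, 0.708, -0.046]
wrist_force: [-0.4, -1.2, -1.2]
gripper_width: 0.0544
t 7.7 p [ 0.627  -0.008   0.1389] travel [-0.14 -0.03  0.05] ang [ 0.02 -0.06  0.02] F [-0.4 -1.2 -1.2] w 0.0544 j7 1.36
t 7.75 p [ 0.6275 -0.0067  0.1392] travel [-0.16 -0.1   0.04] ang [ 0.   -0.05  0.01] F [ 0.4  0.9 -2.7] w 0.0548 j7 1.36
t 7.8 p [ 0.6272 -0.0074  0.1391] travel [-0.15 -0.06  0.05] ang [ 0.01 -0.05  0.02] F [-0.5  1.4 -2.1] w 0.0545 j7 1.36
t 7.85 p [ 0.6269 -0.0084  0.1389] travel [-0.13 -0.01  0.06] ang [ 0.02 -0.06  0.03] F [ 0.2 -1.7 -2.5] w 0.0542 j7 1.36
```

```bash
cat >> h.py <<'E'
def yawof(M):
    y=np.arctan2(-M[0,1],M[1,1])
    if y>np.pi/2: y-=np.pi
    if y<-np.pi/2: y+=np.pi
    return y
def endfit(tag,zoff=.003,side=1,name='board1',cam='scene',lo=25,crop=(200,130,320,250),stand=(.6253,-.0082,-.134)):
    # held board: fit along/across offset and yaw on the visible end only
    s,p0,M=tcp(); yaw=yawof(M); z=p0[2]+zoff
    p=arm.capture(cam); best=None
    for m in arm.masks_of(p,name):
        b=back(p,m['position'],z+.016)[0]
        if m['p']>.15 and np.hypot(*(b-p0)[:2])<.07: best=m;break
    if best is None: print('none'); draw(p,[],tag,crop,6); return
    mk=best['pixels'].astype(float)
    reg=[box(lo,110,-55,55,16,16.1) if side>0 else box(-110,-lo,-55,55,16,16.1)]
    w=sil(p,reg,p0[0],p0[1],yaw,z)
    def c(v):
        o=p0[:2]+Rz(yaw)[:2,:2]@v[:2]
        return (w*np.abs(sil(p,MODELS['board'],o[0],o[1],yaw+v[2],z)-mk)).sum()
    r=minimize(c,[0,0,0],method='Nelder-Mead',options=dict(initial_simplex=[[-.004,-.003,0],[.004,0,0],[0,.004,0],[0,0,.05]],xatol=1e-4,fatol=1e-3))
    o=p0[:2]+Rz(yaw)[:2,:2]@r.x[:2]
    print(cam,'offset in tool frame (along,across,yaw)',r.x.round(4),'cost',round(r.fun,1),'mask',mk.sum(),'board',o.round(4),round(yaw+r.x[2],4),'stand-board',(np.array(stand)-[*o,yaw+r.x[2]]).round(4))
    draw(p,[(MODELS['board'],o[0],o[1],yaw+r.x[2],z),(POSTS,*stand,0)],tag,crop,6)
    return r.x
E
python3 -c "
from h import *
endfit('e1'); endfit('e2')"
```

```text
scene offset in tool frame (along,across,yaw) [0.0038 0.0013 0.0155] cost 18.6 mask 513.0 board [ 0.6306 -0.0083] -0.1138 stand-board [-0.0053  0.0001 -0.0202]
scene offset in tool frame (along,across,yaw) [ 0.0042 -0.0007  0.009 ] cost 15.7 mask 530.0 board [ 0.6307 -0.0111] -0.1213 stand-board [-0.0054  0.0029 -0.0127]
```

View pics/e1.png

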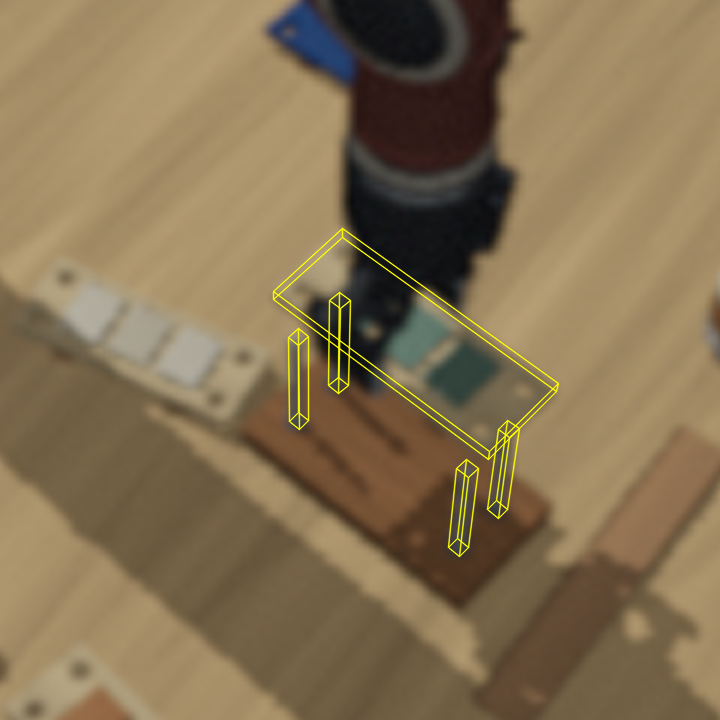

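```bash
python3 -c "
from h import *
p=arm.capture('scene'); draw(p,[],'n1',(200,130,320,250),6); togo(.6217,-.0085,.125,-.128)"
```

```text
t 8.15 p [ 0.6267 -0.0098  0.1386] travel [-0.25  0.06 -0.68] ang [ 0.02 -0.07  0.02] F [-0.3 -1.  -1.8] w 0.0546 j7 1.36
```

View pics/n1.png

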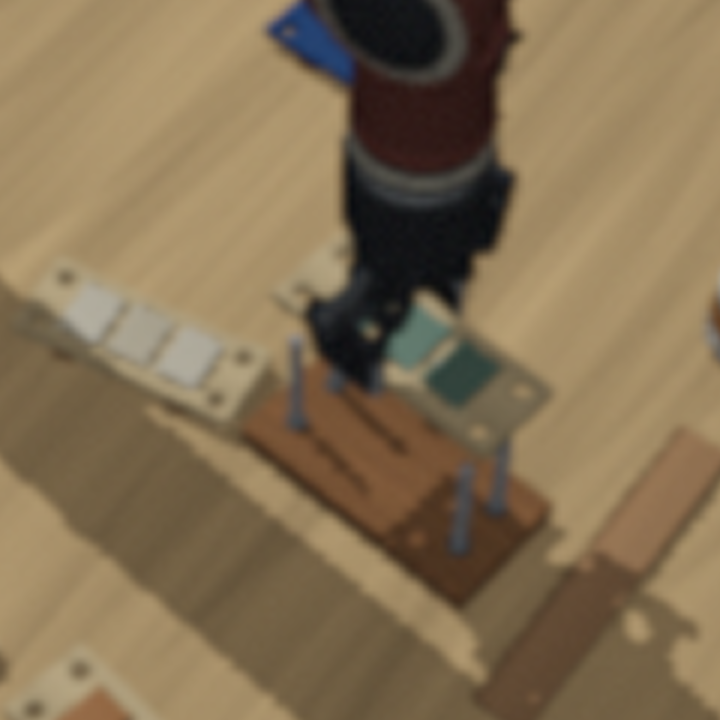

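```bash
python3 -m inch '[{"travel":[-0.25,0.04,-0.6],"angular":[0,-0.06,0]},{"travel":[0,0,-0.4],"angular":[0,0,0]},{"travel":[0,0,0],"angular":[0,0,0]}]'
python3 -c "
from h import *
togo(.6217,-.0085,.110,-.128);endfit('e3');togo(.6217,-.0085,.110,-.128); endfit('e4')"
```

```text
time: 8.45
ee_pos: [0.6221, -0.0098, 0.1182]
tcp_rot: [0.706, 0.046, 0.705, -0.047]
wrist_force: [-0.5, 0.3, -2.1]
gripper_width: 0.0542
t 8.45 p [ 0.6221 -0.0098  0.1182] travel [-0.02  0.07 -0.41] ang [0.02 0.01 0.03] F [-0.5  0.3 -2.1] w 0.0542 j7 1.35
scene offset in tool frame (along,across,yaw) [0.0042 0.0003 0.0142] cost 15.3 mask 483.0 board [ 0.6263 -0.0101] -0.1175 stand-board [-0.001   0.0019 -0.0165]
t 8.55 p [ 0.6227 -0.0097  0.1192] travel [-0.05  0.06 -0.46] ang [0.02 0.02 0.04] F [ 0.5 -0.4 -1.2] w 0.055 j7 1.35
scene offset in tool frame (along,across,yaw) [ 0.0047 -0.003   0.0295] cost 21.9 mask 494.0 board [ 0.627  -0.0133] -0.1022 stand-board [-0.0017  0.0051 -0.0318]
```

View pics/e4.png

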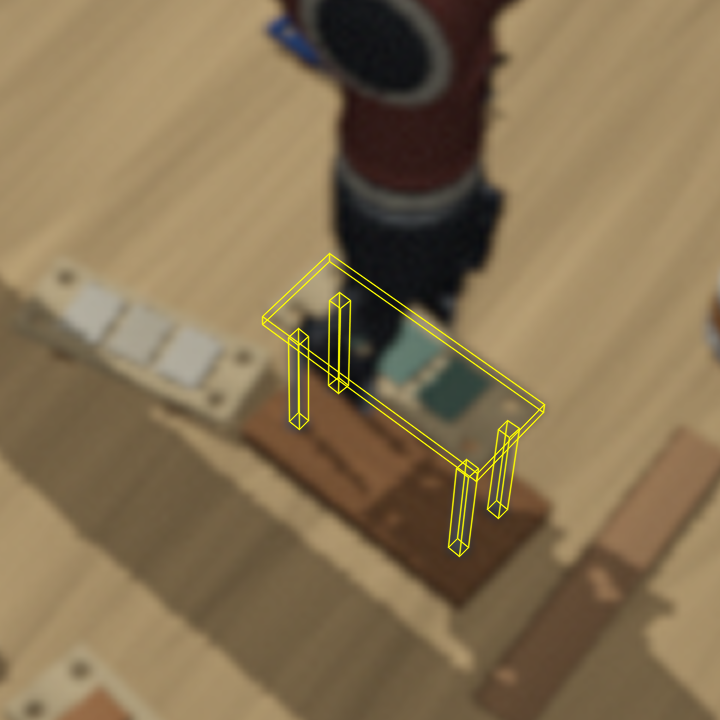

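```bash
python3 -m inch '[{"travel":[-0.06,0.06,-0.3],"angular":[0,0,0]},{"travel":[0,0,-0.3],"angular":[0,0,0]},{"travel":[0,0,0],"angular":[0,0,0]}]'
python3 -c "
from h import *
togo(.6212,-.0085,.097,-.130);arm.capture('top');togo(.6212,-.0085,.097,-.130);p=arm.capture('scene'); draw(p,[],'n2',(200,130,320,250),6)"
```

```text
time: 8.95
ee_pos: [0.6227, -0.0082, 0.1076]
tcp_rot: [0.708, 0.046, 0.704, -0.047]
wrist_force: [-0.1, 0.7, -1.5]
gripper_width: 0.0546
t 8.95 p [ 0.6227 -0.0082  0.1076] travel [-0.08 -0.01 -0.53] ang [0.02 0.05 0.01] F [-0.1  0.7 -1.5] w 0.0546 j7 1.35
t 9.0 p [ 0.6229 -0.0081  0.108 ] travel [-0.09 -0.02 -0.55] ang [0.02 0.06 0.01] F [-1.1 -0.1 -1.5] w 0.0546 j7 1.35
```

View pics/n2.png

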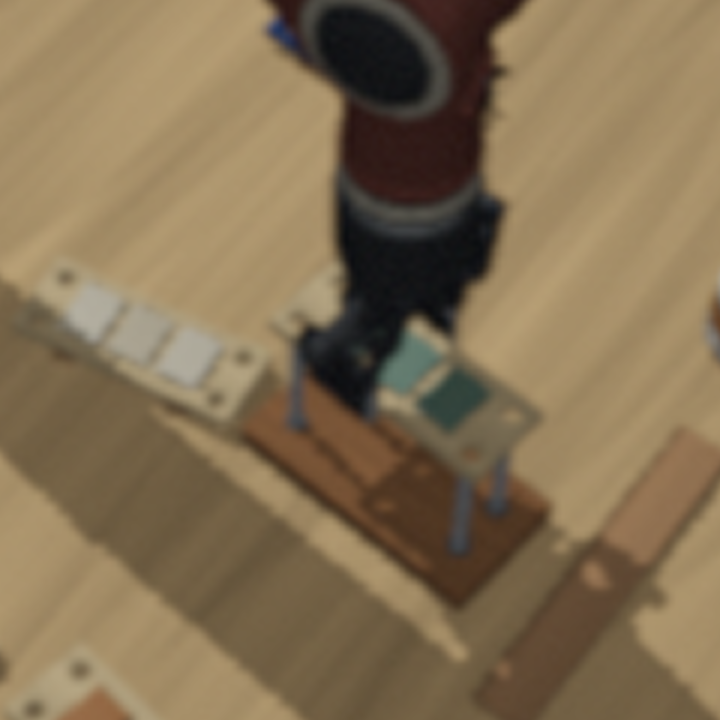

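```bash
python3 -m inch '[{"travel":[-0.08,0,-0.25],"angular":[0.02,0.05,0]},{"travel":[0,0,-0.3],"angular":[0,0,0]}]'
python3 -c "
from h import *
togo(.6212,-.0085,.090,-.130)"
python3 -m inch '[{"travel":[0,0,-0.25],"angular":[0,0,0]},{"travel":[0,0,0],"angular":[0,0,0]}]'
python3 -c "
from h import *
togo(.6212,-.0085,.090,-.130);p=arm.capture('scene'); draw(p,[],'n3',(200,130,320,250),6)"
```

```text
time: 9.25
ee_pos: [0.6224, -0.0081, 0.0977]
tcp_rot: [0.707, 0.047, 0.704, -0.046]
wrist_force: [0.1, 0.2, -1.0]
gripper_width: 0.0541
t 9.25 p [ 0.6224 -0.0081  0.0977] travel [-0.06 -0.02 -0.39] ang [-0.    0.04  0.01] F [ 0.1  0.2 -1. ] w 0.0541 j7 1.35
time: 9.45
ee_pos: [0.6212, -0.0081, 0.091]
tcp_rot: [0.706, 0.047, 0.705, -0.046]
wrist_force: [-0.0, -0.8, -1.7]
gripper_width: 0.0547
t 9.45 p [ 0.6212 -0.0081  0.091 ] travel [-0.   -0.02 -0.05] ang [-0.    0.01  0.01] F [-0.  -0.8 -1.7] w 0.0547 j7 1.35
```

View pics/n3.png

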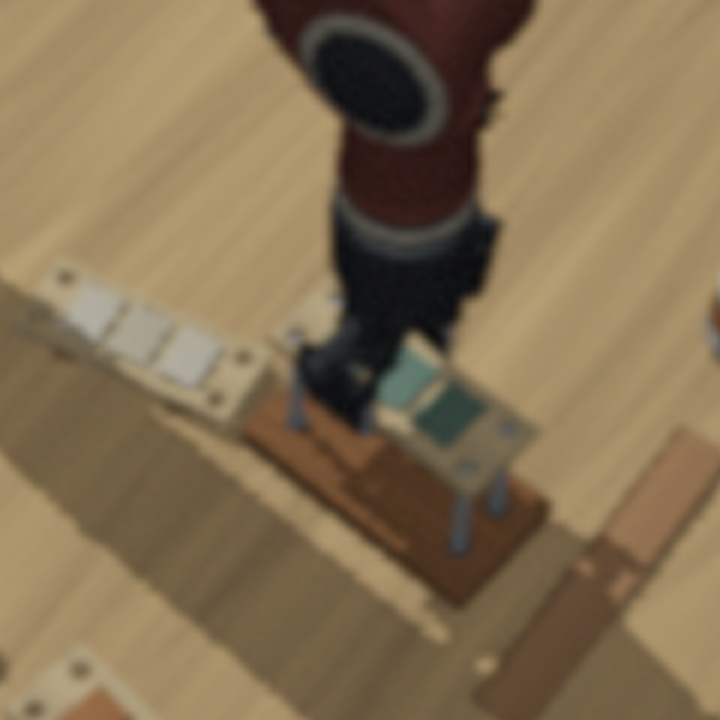

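```bash
python3 -m inch '[{"travel":[0,0,-0.5],"angular":[0,0,0]},{"travel":[0,0,-0.5],"angular":[0,0,0]},{"travel":[0,0,-0.5],"angular":[0,0,0]}]'
python3 -c "
from h import *
togo(.6212,-.0085,.017,-.130)"
python3 -m inch '[{"travel":[0,0,-0.5],"angular":[0,0,0]},{"travel":[0,0,-0.5],"angular":[0,0,0]}]'
python3 -c "
from h import *
togo(.6212,-.0085,.017,-.130)"
```

```text
time: 9.8
ee_pos: [0.6218, -0.0079, 0.0607]
tcp_rot: [0.707, 0.047, 0.705, -0.046]
wrist_force: [0.2, -0.4, -0.7]
gripper_width: 0.0545
t 9.8 p [ 0.6218 -0.0079  0.0607] travel [-0.03 -0.03 -2.18] ang [-0.    0.03  0.01] F [ 0.2 -0.4 -0.7] w 0.0545 j7 1.34
time: 10.0
ee_pos: [0.6218, -0.0079, 0.0383]
tcp_rot: [0.707, 0.047, 0.705, -0.046]
wrist_force: [0.0, -0.1, -1.4]
gripper_width: 0.0543
t 10.0 p [ 0.6218 -0.0079  0.0383] travel [-0.03 -0.03 -1.07] ang [-0.    0.03  0.01] F [ 0.  -0.1 -1.4] w 0.0543 j7 1.34
```

```bash
python3 -m inch '[{"travel":[0,0,-0.5],"angular":[0,0,0]},{"travel":[0,0,-0.35],"angular":[0,0,0]},{"travel":[0,0,0],"angular":[0,0,0]}]'
python3 -c "
from h import *
togo(.6212,-.0085,.017,-.130)"
python3 -m inch '[{"travel":[0,0,-0.2],"angular":[0,0,0]},{"travel":[0,0,0],"angular":[0,0,0]}]'
python3 -c "
from h import *
togo(.6212,-.0085,.017,-.130)"
```

```text
time: 10.3
ee_pos: [0.6209, -0.0081, 0.0172]
tcp_rot: [0.706, 0.046, 0.706, -0.046]
wrist_force: [-0.6, -0.4, -1.2]
gripper_width: 0.0543
t 10.3 p [ 0.6209 -0.0081  0.0172] travel [ 0.01 -0.02 -0.01] ang [-0.   -0.    0.01] F [-0.6 -0.4 -1.2] w 0.0543 j7 1.34
time: 10.5
ee_pos: [0.6218, -0.0081, 0.0176]
tcp_rot: [0.706, 0.046, 0.705, -0.046]
wrist_force: [-1.0, 0.3, -1.6]
gripper_width: 0.0544
t 10.5 p [ 0.6218 -0.0081  0.0176] travel [-0.03 -0.02 -0.03] ang [0.   0.01 0.01] F [-1.   0.3 -1.6] w 0.0544 j7 1.34
```

```bash
python3 -m inch '[{"travel":[0,0,0],"angular":[0,0,0]},{"travel":[0,0,0],"angular":[0,0,0]},{"travel":[0,0,0.2],"angular":[0,0,0]},{"travel":[0,0,0.6],"angular":[0,0,0]},{"travel":[0,0,1],"angular":[0,0,0]},{"travel":[0,0,1],"angular":[0,0,0]},{"travel":[0,0,1],"angular":[0,0,0]},{"travel":[0,0,1],"angular":[0,0,0]},{"travel":[-0.2,0,0.9],"angular":[0,0,0.1]},{"travel":[-0.9,0,0],"angular":[0,0,0.2]},{"travel":[-1,0,0],"angular":[0,0,0.2]},{"travel":[-1,0,0],"angular":[0,0,0.2]}]' 1
python3 -c "
from h import *
togo(.4467,-.0226,.06,.1116);p=arm.capture('scene'); draw(p,[],'n4',(170,130,320,250),5)"
```

```text
time: 11.7
ee_pos: [0.5661, -0.008, 0.1463]
tcp_rot: [0.715, 0.02, 0.699, -0.019]
wrist_force: [0.1, -0.6, 0.3]
gripper_width: 0.0852
t 11.7 p [ 0.5661 -0.008   0.1463] travel [-5.97 -0.73 -4.31] ang [-0.03  0.21  1.6 ] F [ 0.1 -0.6  0.3] w 0.0852 j7 1.4
```

View pics/n4.png

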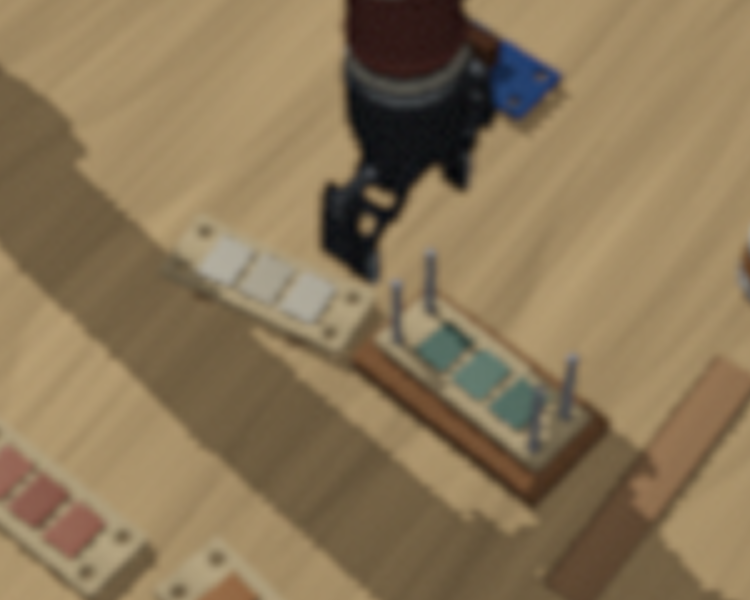

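```bash
python3 -m inch '[{"travel":[-1,-0.1,-0.5],"angular":[0,0.1,0.3]},{"travel":[-1,-0.1,-0.8],"angular":[0,0.1,0.3]},{"travel":[-1,-0.1,-0.8],"angular":[0,0,0.3]},{"travel":[-1,-0.1,-0.8],"angular":[0,0,0.3]},{"travel":[-0.9,-0.1,-0.6],"angular":[0,0,0.2]},{"travel":[-0.4,0,-0.2],"angular":[0,0,0]},{"travel":[0,0,0],"angular":[0,0,0]}]'
python3 -c "
from h import *
togo(.4467,-.0226,.0,.1116)"
```

```text
time: 12.45
ee_pos: [0.4578, -0.0186, 0.0769]
tcp_rot: [0.71, -0.033, 0.703, 0.034]
wrist_force: [0.3, 0.1, -0.1]
gripper_width: 0.0851
t 12.45 p [ 0.4578 -0.0186  0.0769] travel [-0.55 -0.2  -3.84] ang [-0.02  0.1   0.16] F [ 0.3  0.1 -0.1] w 0.0851 j7 1.49
```

```bash
python3 -m inch '[{"travel":[-0.5,-0.2,-0.8],"angular":[0,0.1,0.16]},{"travel":[0,0,-1],"angular":[0,0,0]},{"travel":[0,0,-1],"angular":[0,0,0]},{"travel":[0,0,-0.6],"angular":[0,0,0]},{"travel":[0,0,0],"angular":[0,0,0]}]'
python3 -c "
from h import *
togo(.4467,-.0226,-0.002,.1116)"
```

```text
time: 12.95
ee_pos: [0.4607, -0.022, 0.0112]
tcp_rot: [0.714, -0.039, 0.698, 0.039]
wrist_force: [-0.6, -0.5, 0.7]
gripper_width: 0.0855
t 12.95 p [ 0.4607 -0.022   0.0112] travel [-0.7  -0.03 -0.66] ang [-0.02  0.21  0.01] F [-0.6 -0.5  0.7] w 0.0855 j7 1.48
```

```bash
python3 -m inch '[{"travel":[-0.7,0,0],"angular":[0,0.2,0]},{"travel":[-0.1,0,0],"angular":[0,0,0]}]'
python3 -c "
from h import *
togo(.4467,-.0226,-0.002,.1116); print(arm.read_state()['joint_pos'].round(3))"
```

```text
time: 13.15
ee_pos: [0.4467, -0.0217, 0.0124]
tcp_rot: [0.707, -0.038, 0.705, 0.04]
wrist_force: [-0.5, -0.1, 0.3]
gripper_width: 0.0856
t 13.15 p [ 0.4467 -0.0217  0.0124] travel [ 0.   -0.04 -0.72] ang [-0.02  0.03  0.01] F [-0.5 -0.1  0.3] w 0.0856 j7 1.48
[ 0.058  0.695 -0.083  2.191  0.202  0.259  1.479]
```

```bash
python3 -m inch '[{"travel":[0,0,-0.35],"angular":[0,0.02,0]},{"travel":[0,0,-0.25],"angular":[0,0,0]},{"travel":[0,0,0],"angular":[0,0,0]}]'
python3 -c "
from h import *
togo(.4467,-.0226,-0.002,.1116)"
```

```text
time: 13.45
ee_pos: [0.4479, -0.0217, 0.0013]
tcp_rot: [0.708, -0.038, 0.704, 0.039]
wrist_force: [-0.4, 0.4, -0.4]
gripper_width: 0.0859
t 13.45 p [ 0.4479 -0.0217  0.0013] travel [-0.06 -0.04 -0.16] ang [-0.02  0.05  0.02] F [-0.4  0.4 -0.4] w 0.0859 j7 1.48
```

```bash
python3 -m inch '[{"travel":[0,0,-0.16],"angular":[0,0.05,0]},{"travel":[0,0,0],"angular":[0,0,0]},{"travel":[0,0,0],"angular":[0,0,0]},{"travel":[0,0,0],"angular":[0,0,0]},{"travel":[0,0,0],"angular":[0,0,0]},{"travel":[0,0,0],"angular":[0,0,0]}]' 0 60
python3 -c "
from h import *
for i in range(3):
    togo(.4467,-.0226,-0.002,.1116);arm.capture('scene')"
```

```text
time: 14.05
ee_pos: [0.4482, -0.0218, -0.0017]
tcp_rot: [0.706, -0.038, 0.706, 0.04]
wrist_force: [0.6, -0.5, -0.0]
gripper_width: 0.0545
t 14.05 p [ 0.4482 -0.0218 -0.0017] travel [-0.07 -0.04 -0.02] ang [-0.02 -0.    0.01] F [ 0.6 -0.5 -0. ] w 0.0545 j7 1.48
t 14.1 p [ 0.4482 -0.0218 -0.0017] travel [-0.07 -0.04 -0.02] ang [-0.02  0.    0.01] F [ 0.1  0.5 -0.7] w 0.0543 j7 1.48
t 14.15 p [ 0.4482 -0.0218 -0.0017] travel [-0.07 -0.04 -0.02] ang [-0.02  0.    0.01] F [ 0.1  1.2 -0.8] w 0.054 j7 1.48
```

```bash
python3 -m inch '[{"travel":[0,0,0.6],"angular":[0,0,0]},{"travel":[0,0,1],"angular":[0,0,0]},{"travel":[0,0,1],"angular":[0,0,0]},{"travel":[0,0,1],"angular":[0,0,0]},{"travel":[0,0,1],"angular":[0,0,0]},{"travel":[0,0,1],"angular":[0,0,0]},{"travel":[0.3,0,1],"angular":[0,0,-0.1]},{"travel":[1,0.1,0.3],"angular":[0,0,-0.3]},{"travel":[1,0.1,0],"angular":[0,0,-0.3]},{"travel":[1,0.1,0],"angular":[0,0,-0.3]},{"travel":[1,0.1,0],"angular":[0,0,-0.3]},{"travel":[1,0.1,0],"angular":[0,0,-0.3]}]'
python3 -c "
from h import *
togo(.6258,-.0088,0.125,-.13)"
```

```text
time: 15.4
ee_pos: [0.5485, -0.0127, 0.1396]
tcp_rot: [0.702, 0.024, 0.712, -0.022]
wrist_force: [-0.6, -0.1, -1.5]
gripper_width: 0.0544
t 15.4 p [ 0.5485 -0.0127  0.1396] travel [ 3.87  0.2  -0.73] ang [-0.03 -0.13 -0.62] F [-0.6 -0.1 -1.5] w 0.0544 j7 1.4
```

```bash
python3 -m inch '[{"travel":[1,0.05,0],"angular":[0,-0.1,-0.2]},{"travel":[1,0.05,0],"angular":[0,0,-0.2]},{"travel":[1,0.05,0],"angular":[0,0,-0.2]},{"travel":[0.6,0,0],"angular":[0,0,0]},{"travel":[0,0,-0.2],"angular":[0,0,0]},{"travel":[0,0,-0.2],"angular":[0,0,0]},{"travel":[0,0,0],"angular":[0,0,0]}]'
python3 -c "
from h import *
togo(.6258,-.0088,0.108,-.13); endfit('e5',zoff=.0017);endfit('e6',zoff=.0017);togo(.6258,-.0088,0.108,-.13)"
```

```text
time: 16.1
ee_pos: [0.62, -0.0091, 0.1263]
tcp_rot: [0.701, 0.047, 0.71, -0.045]
wrist_force: [0.6, -0.4, -1.7]
gripper_width: 0.0543
t 16.1 p [ 0.62   -0.0091  0.1263] travel [ 0.29  0.02 -0.91] ang [-0.03 -0.12  0.01] F [ 0.6 -0.4 -1.7] w 0.0543 j7 1.35
scene offset in tool frame (along,across,yaw) [-0.0006  0.0012  0.0049] cost 18.9 mask 455.0 board [ 0.6196 -0.0079] -0.126 stand-board [ 0.0057 -0.0003 -0.008 ]
scene offset in tool frame (along,across,yaw) [ 0.0018 -0.0013  0.0184] cost 17.0 mask 514.0 board [ 0.6221 -0.0107] -0.1125 stand-board [ 0.0032  0.0025 -0.0215]
t 16.3 p [ 0.6212 -0.0091  0.1277] travel [ 0.23  0.02 -0.98] ang [-0.03 -0.09  0.01] F [-0.1 -0.3 -1.3] w 0.0544 j7 1.35
```

View pics/e6.png

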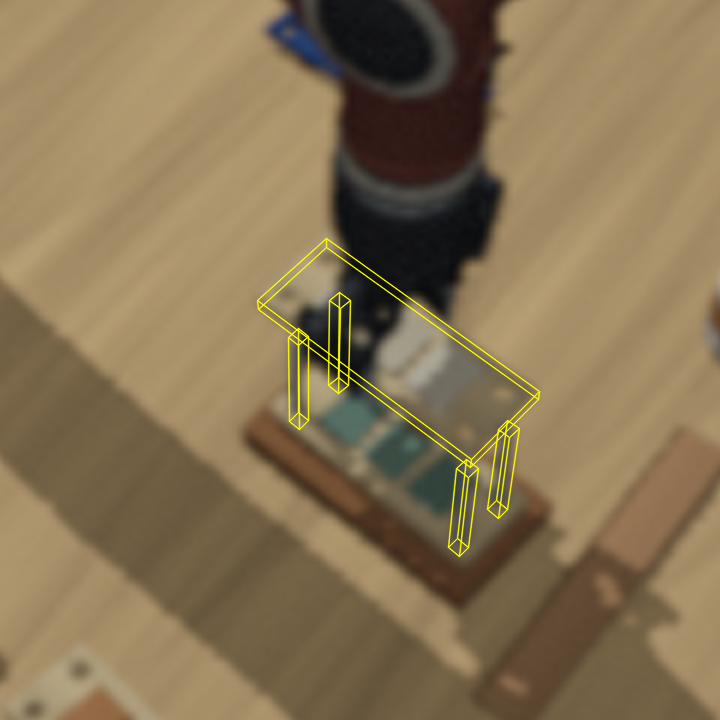

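```bash
python3 -m inch '[{"travel":[0.22,0,-0.3],"angular":[-0.02,-0.1,0]},{"travel":[0,0,-0.4],"angular":[0,0,0]},{"travel":[0,0,0],"angular":[0,0,0]}]'
python3 -c "
from h import *
togo(.6258,-.0088,0.095,-.13)"
```

```text
time: 16.6
ee_pos: [0.6258, -0.0092, 0.1133]
tcp_rot: [0.707, 0.047, 0.705, -0.046]
wrist_force: [-0.3, -0.2, -1.4]
gripper_width: 0.0544
t 16.6 p [ 0.6258 -0.0092  0.1133] travel [-0.    0.02 -0.91] ang [-0.01  0.03  0.01] F [-0.3 -0.2 -1.4] w 0.0544 j7 1.35
```

```bash
python3 -m inch '[{"travel":[0,0.02,-0.4],"angular":[0,0.03,0]},{"travel":[0,0,-0.4],"angular":[0,0,0]}]'
python3 -c "
from h import *
togo(.6258,-.0088,0.091,-.13)"
python3 -m inch '[{"travel":[0,0,-0.3],"angular":[0,0,0]},{"travel":[0,0,0],"angular":[0,0,0]}]'
python3 -c "
from h import *
togo(.6258,-.0088,0.091,-.13);p=arm.capture('scene'); draw(p,[],'n5',(200,130,320,250),6)"
```

```text
time: 16.8
ee_pos: [0.6266, -0.0087, 0.097]
tcp_rot: [0.706, 0.047, 0.705, -0.046]
wrist_force: [0.3, -1.1, -1.2]
gripper_width: 0.0542
t 16.8 p [ 0.6266 -0.0087  0.097 ] travel [-0.04 -0.   -0.3 ] ang [-0.01  0.02  0.01] F [ 0.3 -1.1 -1.2] w 0.0542 j7 1.34
time: 17.0
ee_pos: [0.6253, -0.0087, 0.0885]
tcp_rot: [0.705, 0.047, 0.706, -0.046]
wrist_force: [0.1, -0.5, -1.7]
gripper_width: 0.0541
t 17.0 p [ 0.6253 -0.0087  0.0885] travel [ 0.03 -0.    0.12] ang [-0.01 -0.02  0.01] F [ 0.1 -0.5 -1.7] w 0.0541 j7 1.34
```

View pics/n5.png

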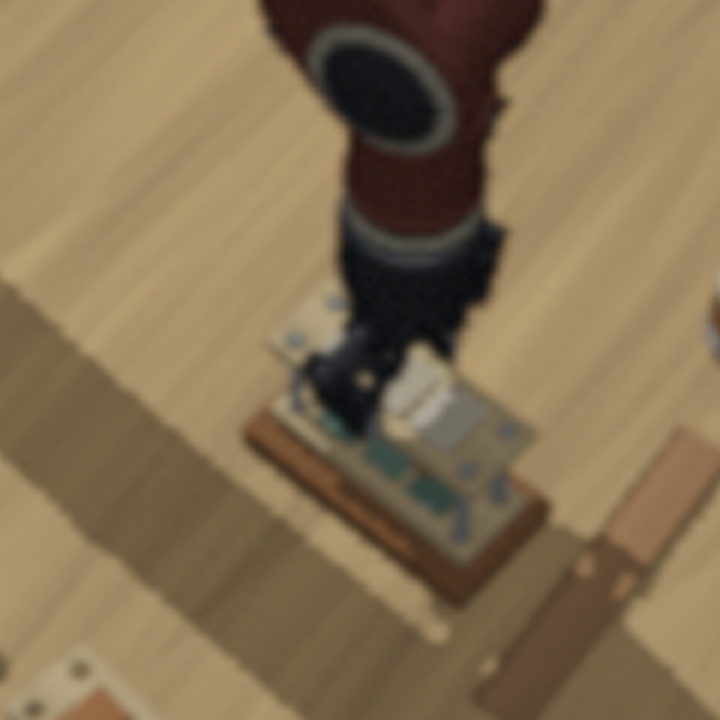

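```bash
python3 -m inch '[{"travel":[0,0,-0.5],"angular":[0,0,0]},{"travel":[0,0,-0.5],"angular":[0,0,0]},{"travel":[0,0,-0.5],"angular":[0,0,0]},{"travel":[0,0,-0.5],"angular":[0,0,0]},{"travel":[0,0,0],"angular":[0,0,0]}]'
python3 -c "
from h import *
togo(.6258,-.0088,0.034,-.13)"
```

```text
time: 17.55
ee_pos: [0.6251, -0.0086, 0.0454]
tcp_rot: [0.705, 0.047, 0.706, -0.046]
wrist_force: [-0.4, 0.3, -2.1]
gripper_width: 0.0541
t 17.55 p [ 0.6251 -0.0086  0.0454] travel [ 0.03 -0.01 -0.57] ang [-0.01 -0.02  0.01] F [-0.4  0.3 -2.1] w 0.0541 j7 1.34
```

```bash
python3 -m inch '[{"travel":[0,0,-0.4],"angular":[0,0,0]},{"travel":[0,0,-0.3],"angular":[0,0,0]},{"travel":[0,0,-0.1],"angular":[0,0,0]}]'
python3 -c "
from h import *
togo(.6258,-.0088,0.034,-.13)"
python3 -m inch '[{"travel":[0,0,-0.1],"angular":[0,0,0]},{"travel":[0,0,0],"angular":[0,0,0]}]'
python3 -c "
from h import *
togo(.6258,-.0088,0.034,-.13)"
```

```text
time: 17.85
ee_pos: [0.6256, -0.0086, 0.0344]
tcp_rot: [0.705, 0.046, 0.706, -0.046]
wrist_force: [-4.2, -0.7, 10.0]
gripper_width: 0.0544
t 17.85 p [ 0.6256 -0.0086  0.0344] travel [ 0.01 -0.01 -0.02] ang [-0.   -0.02  0.01] F [-4.2 -0.7 10. ] w 0.0544 j7 1.33
time: 18.05
ee_pos: [0.626, -0.0086, 0.0351]
tcp_rot: [0.706, 0.046, 0.706, -0.046]
wrist_force: [0.8, 0.8, -1.6]
gripper_width: 0.0542
t 18.05 p [ 0.626  -0.0086  0.0351] travel [-0.01 -0.01 -0.05] ang [-0.    0.    0.01] F [ 0.8  0.8 -1.6] w 0.0542 j7 1.33
```

```bash
python3 -m inch '[{"travel":[0,0,0],"angular":[0,0,0]},{"travel":[0,0,0],"angular":[0,0,0]},{"travel":[0,0,0.2],"angular":[0,0,0]},{"travel":[0,0,0.8],"angular":[0,0,0]},{"travel":[0,0,1],"angular":[0,0,0]},{"travel":[0,0,1],"angular":[0,0,0]},{"travel":[0,0,1],"angular":[0,0,0]},{"travel":[0,-0.3,0.6],"angular":[0,0,0]},{"travel":[0,-1,0],"angular":[0,0,0]},{"travel":[0,-1,0],"angular":[0,0,0]},{"travel":[0,-1,0],"angular":[0,0,0]},{"travel":[0,-1,0],"angular":[0,0,0]}]' 1
python3 -c "
from h import *
togo(.6138,-.2437,.05,-.16);p=arm.capture('scene'); draw(p,[],'n6',(170,130,320,270),5)
for c in ('scene',):
    for m in arm.masks_of(p,'board1')[:4]: print(round(m['p'],2),back(p,m['position'],.016)[0].round(3))"
```

```text
time: 19.25
ee_pos: [0.6275, -0.0938, 0.1308]
tcp_rot: [0.707, 0.045, 0.705, -0.043]
wrist_force: [-0.2, -0.8, 0.1]
gripper_width: 0.0852
t 19.25 p [ 0.6275 -0.0938  0.1308] travel [-0.69 -7.5  -4.04] ang [-0.03  0.03 -0.35] F [-0.2 -0.8  0.1] w 0.0852 j7 1.49
0.89 [ 0.612 -0.246  0.016]
0.74 [ 0.426 -0.253  0.016]
0.62 [0.634 0.015 0.016]
```

View pics/n6.png

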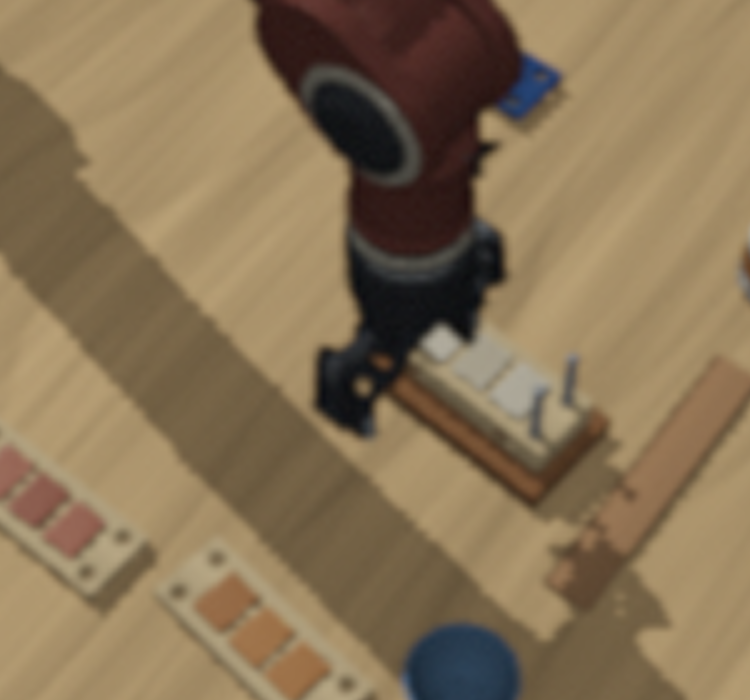

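```bash
cat >> h.py <<'E'
def locate(name,near,mod='board',use=('top','scene')):
    vs={}
    for c in use:
        p=arm.capture(c)
        for m in arm.masks_of(p,name):
            b=back(p,m['position'],.016)[0]
            if m['p']>.15 and np.hypot(b[0]-near[0],b[1]-near[1])<.08: vs[c]=(p,m['pixels'].astype(float));break
    for k in ['both']+list(vs):
        l=list(vs.values()) if k=='both' else [vs[k]]
        if not l: print('none');return
        r=fit(l,MODELS[mod],list(near)); print(name,k,r.x.round(4),round(r.fun/len(l),3))
E
python3 -c "
from h import *
locate('board1',(.6138,-.2437,-.16));locate('board1',(.6138,-.2437,-.16)); locate('board1',(.4312,-.2533,-.06));locate('board1',(.4312,-.2533,-.06))"
```

```text
board1 both [ 0.6138 -0.2443 -0.1678] 0.145
board1 top [ 0.6131 -0.2455 -0.1645] 0.16
board1 scene [ 0.615  -0.2427 -0.1611] 0.093
board1 both [ 0.6145 -0.2438 -0.1667] 0.123
board1 top [ 0.6137 -0.2448 -0.166 ] 0.111
board1 scene [ 0.6151 -0.2415 -0.1626] 0.096
board1 both [ 0.431  -0.2542 -0.055 ] 0.181
board1 top [ 0.431  -0.2542 -0.055 ] 0.181
board1 both [ 0.4326 -0.2532 -0.0645] 0.185
board1 top [ 0.4316 -0.2561  0.0021] 0.306
board1 scene [ 0.4328 -0.2525 -0.071 ] 0.047
```

```bash
python3 -m inch '[{"travel":[-0.1,-1,-0.3],"angular":[0,0,-0.1]},{"travel":[-0.1,-1,-0.4],"angular":[0,0,-0.1]},{"travel":[-0.1,-1,-0.4],"angular":[0,0,-0.1]},{"travel":[-0.1,-1,-0.4],"angular":[0,0,0]},{"travel":[-0.1,-1,-0.4],"angular":[0,0,0]},{"travel":[-0.1,-1,-0.4],"angular":[0,0,0]},{"travel":[-0.1,-0.7,-0.4],"angular":[0,0,0]},{"travel":[0,-0.2,-0.2],"angular":[0,0,0]},{"travel":[0,0,0],"angular":[0,0,0]}]'
python3 -c "
from h import *
togo(.614,-.2438,-.002,-.164)"
```

```text
time: 21.05
ee_pos: [0.6109, -0.2397, 0.0683]
tcp_rot: [0.706, 0.058, 0.704, -0.055]
wrist_force: [-0.0, 0.8, 0.6]
gripper_width: 0.0854
t 21.05 p [ 0.6109 -0.2397  0.0683] travel [ 0.15 -0.21 -3.52] ang [-0.03  0.03 -0.04] F [-0.   0.8  0.6] w 0.0854 j7 1.67
```

```bash
python3 -m inch '[{"travel":[0.15,-0.21,-0.7],"angular":[-0.03,0.03,-0.04]},{"travel":[0,0,-1],"angular":[0,0,0]},{"travel":[0,0,-0.8],"angular":[0,0,0]},{"travel":[0,0,-0.5],"angular":[0,0,0]},{"travel":[0,0,0],"angular":[0,0,0]}]'
python3 -c "
from h import *
togo(.614,-.2438,-.002,-.164)"
```

```text
time: 21.55
ee_pos: [0.6174, -0.2381, 0.0051]
tcp_rot: [0.706, 0.057, 0.704, -0.054]
wrist_force: [0.2, -0.6, -0.1]
gripper_width: 0.0854
t 21.55 p [ 0.6174 -0.2381  0.0051] travel [-0.17 -0.28 -0.36] ang [-0.03  0.03 -0.06] F [ 0.2 -0.6 -0.1] w 0.0854 j7 1.66
```

```bash
python3 -m inch '[{"travel":[-0.17,-0.28,-0.3],"angular":[-0.02,0.03,-0.05]},{"travel":[0,0,0],"angular":[0,0,0]}]'
python3 -c "
from h import *
togo(.614,-.2438,-.002,-.164)"
```

```text
time: 21.75
ee_pos: [0.6147, -0.2431, -0.001]
tcp_rot: [0.705, 0.058, 0.705, -0.057]
wrist_force: [-0.1, -0.0, -1.0]
gripper_width: 0.0855
t 21.75 p [ 0.6147 -0.2431 -0.001 ] travel [-0.03 -0.04 -0.05] ang [-0.01  0.01 -0.02] F [-0.1 -0.  -1. ] w 0.0855 j7 1.66
```

```bash
python3 -m inch '[{"travel":[0,0,0],"angular":[0,0,0]},{"travel":[0,0,0],"angular":[0,0,0]},{"travel":[0,0,0],"angular":[0,0,0]},{"travel":[0,0,0],"angular":[0,0,0]},{"travel":[0,0,0],"angular":[0,0,0]}]' 0 60
python3 -c "
from h import *
togo(.614,-.2438,-.002,-.164)"
python3 -m inch '[{"travel":[0,0,0.6],"angular":[0,0,0]},{"travel":[0,0,1],"angular":[0,0,0]},{"travel":[0,0,1],"angular":[0,0,0]},{"travel":[0,0,1],"angular":[0,0,0]},{"travel":[0,0,1],"angular":[0,0,0]},{"travel":[0,0,1],"angular":[0,0,0]},{"travel":[0,0.2,1],"angular":[0,0,0]},{"travel":[0,0.9,0.3],"angular":[0,0,0]},{"travel":[0.1,1,0],"angular":[0,0,0.1]},{"travel":[0.1,1,0],"angular":[0,0,0.1]},{"travel":[0.1,1,0],"angular":[0,0,0.1]}]'
python3 -c "
from h import *
togo(.6242,-.0086,.13,-.13)"
```

```text
time: 22.25
ee_pos: [0.6162, -0.2439, 0.0016]
tcp_rot: [0.707, 0.057, 0.703, -0.057]
wrist_force: [-0.6, 0.1, -1.7]
gripper_width: 0.0543
t 22.25 p [ 0.6162 -0.2439  0.0016] travel [-0.11  0.   -0.18] ang [ 0.    0.05 -0.02] F [-0.6  0.1 -1.7] w 0.0543 j7 1.66
time: 23.35
ee_pos: [0.6184, -0.1575, 0.1476]
tcp_rot: [0.706, 0.047, 0.705, -0.047]
wrist_force: [0.1, -0.4, -1.1]
gripper_width: 0.0543
t 23.35 p [ 0.6184 -0.1575  0.1476] travel [ 0.29  7.45 -0.88] ang [-0.    0.02  0.03] F [ 0.1 -0.4 -1.1] w 0.0543 j7 1.57
```

```bash
python3 -m inch '[{"travel":[0.05,1,0],"angular":[0,0,0]},{"travel":[0.05,1,0],"angular":[0,0,0]},{"travel":[0.05,1,0],"angular":[0,0,0]},{"travel":[0.05,1,0],"angular":[0,0,0]},{"travel":[0.05,1,0],"angular":[0,0,0]},{"travel":[0.05,1,-0.1],"angular":[0,0,0]},{"travel":[0,0.8,-0.2],"angular":[0,0,0]},{"travel":[0,0.2,-0.2],"angular":[0,0,0]},{"travel":[0,0,-0.2],"angular":[0,0,0]},{"travel":[0,0,0],"angular":[0,0,0]}]'
python3 -c "
from h import *
togo(.6262,-.0089,0.115,-.13); endfit('e7',zoff=-.001);togo(.6262,-.0089,0.115,-.13); endfit('e8',zoff=-.001);"
```

```text
time: 24.35
ee_pos: [0.6137, 0.0178, 0.1222]
tcp_rot: [0.698, 0.04, 0.714, -0.03]
wrist_force: [0.5, 1.1, -1.8]
gripper_width: 0.0543
t 24.35 p [0.6137 0.0178 0.1222] travel [ 0.63 -1.34 -0.36] ang [-0.15 -0.2  -0.3 ] F [ 0.5  1.1 -1.8] w 0.0543 j7 1.34
scene offset in tool frame (along,across,yaw) [-0.0007 -0.0029  0.0162] cost 21.9 mask 441.0 board [0.6127 0.0151] -0.0827 stand-board [ 0.0126 -0.0233 -0.0513]
t 24.45 p [0.6144 0.0169 0.123 ] travel [ 0.59 -1.29 -0.4 ] ang [-0.15 -0.19 -0.28] F [ 0.9 -1.  -0.8] w 0.0545 j7 1.34
scene offset in tool frame (along,across,yaw) [ 0.0006 -0.0021  0.0151] cost 20.7 mask 479.0 board [0.6148 0.0147] -0.0854 stand-board [ 0.0105 -0.0229 -0.0486]
```

View pics/e7.png

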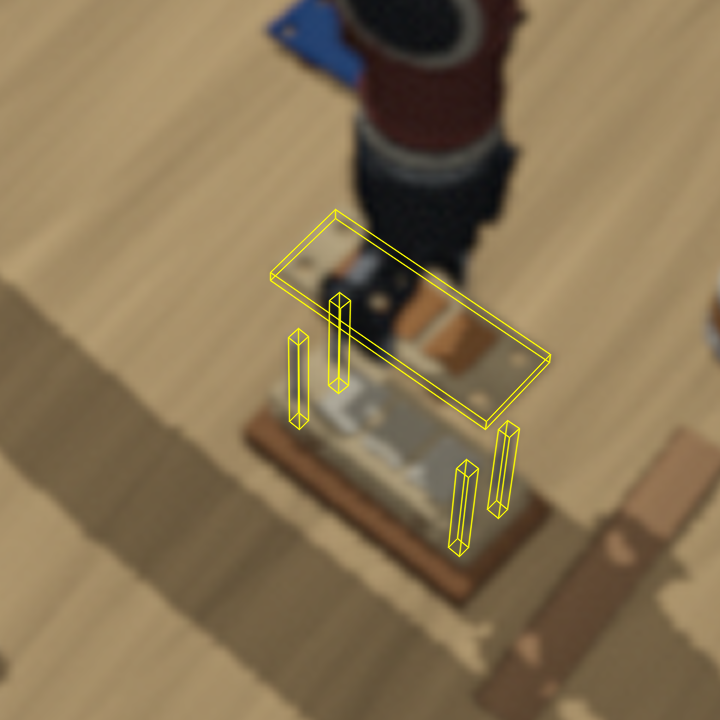

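```bash
python3 -m inch '[{"travel":[0.55,-1,0],"angular":[-0.1,-0.15,-0.25]},{"travel":[0,-0.25,0],"angular":[0,0,0]},{"travel":[0,0,0],"angular":[0,0,0]}]'
python3 -c "
from h import *
togo(.6258,-.0088,0.115,-.13)"
```

```text
time: 24.85
ee_pos: [0.6273, -0.0135, 0.1244]
tcp_rot: [0.706, 0.048, 0.705, -0.046]
wrist_force: [0.1, 0.3, -1.6]
gripper_width: 0.0542
t 24.85 p [ 0.6273 -0.0135  0.1244] travel [-0.08  0.23 -0.47] ang [-0.02  0.    0.03] F [ 0.1  0.3 -1.6] w 0.0542 j7 1.35
```

```bash
python3 -m inch '[{"travel":[-0.08,0.23,-0.4],"angular":[-0.02,0,0.02]},{"travel":[0,0,0],"angular":[0,0,0]}]'
python3 -c "
from h import *
togo(.6258,-.0088,0.10,-.13);endfit('e9',zoff=-.001);togo(.6258,-.0088,0.10,-.13);"
```

```text
time: 25.05
ee_pos: [0.6254, -0.0096, 0.1159]
tcp_rot: [0.706, 0.047, 0.706, -0.047]
wrist_force: [-0.0, -0.0, -3.3]
gripper_width: 0.0542
t 25.05 p [ 0.6254 -0.0096  0.1159] travel [ 0.02  0.04 -0.79] ang [-0.    0.    0.03] F [-0.  -0.  -3.3] w 0.0542 j7 1.34
scene offset in tool frame (along,across,yaw) [-0.0001 -0.0001 -0.0028] cost 12.9 mask 453.0 board [ 0.6253 -0.0097] -0.136 stand-board [0.     0.0015 0.002 ]
t 25.15 p [ 0.6266 -0.0105  0.117 ] travel [-0.04  0.08 -0.85] ang [0.01 0.03 0.04] F [-0.5 -0.4 -1.6] w 0.0543 j7 1.34
```

```bash
python3 -m inch '[{"travel":[-0.03,0.07,-0.35],"angular":[0,0.03,0.03]},{"travel":[0,0,-0.25],"angular":[0,0,0]},{"travel":[0,0,0],"angular":[0,0,0]}]'
python3 -c "
from h import *
togo(.6258,-.0088,0.094,-.13)"
```

```text
time: 25.45
ee_pos: [0.6259, -0.0078, 0.104]
tcp_rot: [0.706, 0.045, 0.706, -0.045]
wrist_force: [-0.2, 0.1, -1.6]
gripper_width: 0.0539
t 25.45 p [ 0.6259 -0.0078  0.104 ] travel [-0.01 -0.05 -0.5 ] ang [ 0.   -0.   -0.01] F [-0.2  0.1 -1.6] w 0.0539 j7 1.34
```

```bash
python3 -m inch '[{"travel":[0,-0.03,-0.3],"angular":[0,0,0]},{"travel":[0,0,-0.3],"angular":[0,0,0]},{"travel":[0,0,0],"angular":[0,0,0]}]'
python3 -c "
from h import *
togo(.6258,-.0088,0.094,-.13);p=arm.capture('scene'); draw(p,[],'n7',(200,130,320,250),6)"
```

```text
time: 25.75
ee_pos: [0.6257, -0.0082, 0.0906]
tcp_rot: [0.705, 0.045, 0.706, -0.045]
wrist_force: [-0.5, 0.0, -1.0]
gripper_width: 0.0543
t 25.75 p [ 0.6257 -0.0082  0.0906] travel [ 0.   -0.03  0.17] ang [ 0.   -0.01 -0.02] F [-0.5  0.  -1. ] w 0.0543 j7 1.34
```

View pics/n7.png

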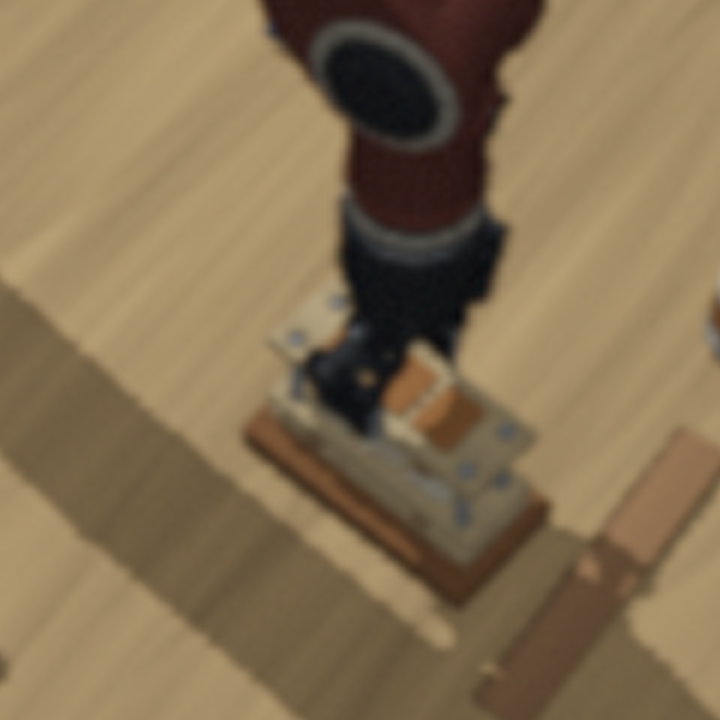

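```bash
python3 -m inch '[{"travel":[0,0,-0.4],"angular":[0,0,0]},{"travel":[0,0,-0.5],"angular":[0,0,0]},{"travel":[0,0,-0.5],"angular":[0,0,0]},{"travel":[0,0,-0.3],"angular":[0,0,0]},{"travel":[0,0,-0.1],"angular":[0,0,0]}]'
python3 -c "
from h import *
togo(.6258,-.0088,0.053,-.13)"
python3 -m inch '[{"travel":[0,0,-0.15],"angular":[0,0,0]},{"travel":[0,0,0],"angular":[0,0,0]}]'
python3 -c "
from h import *
togo(.6258,-.0088,0.053,-.13)"
```

```text
time: 26.3
ee_pos: [0.6257, -0.0082, 0.0527]
tcp_rot: [0.705, 0.045, 0.706, -0.045]
wrist_force: [-5.3, -1.1, 15.5]
gripper_width: 0.0542
t 26.3 p [ 0.6257 -0.0082  0.0527] travel [ 0.   -0.03  0.01] ang [ 0.   -0.01 -0.01] F [-5.3 -1.1 15.5] w 0.0542 j7 1.33
time: 26.5
ee_pos: [0.6264, -0.0082, 0.0538]
tcp_rot: [0.706, 0.045, 0.706, -0.046]
wrist_force: [-0.3, 1.0, -2.0]
gripper_width: 0.0544
t 26.5 p [ 0.6264 -0.0082  0.0538] travel [-0.03 -0.03 -0.04] ang [ 0.    0.   -0.01] F [-0.3  1.  -2. ] w 0.0544 j7 1.33
```

Seated by contact. Release, rise and head for the red-brown board.

```bash
python3 -m inch '[{"travel":[0,0,0],"angular":[0,0,0]},{"travel":[0,0,0],"angular":[0,0,0]},{"travel":[0,0,0.2],"angular":[0,0,0]},{"travel":[0,0,0.8],"angular":[0,0,0]},{"travel":[0,0,1],"angular":[0,0,0]},{"travel":[0,0,1],"angular":[0,0,0]},{"travel":[0,-0.2,0.8],"angular":[0,0,0]},{"travel":[-0.3,-0.9,0],"angular":[0,0,0]},{"travel":[-0.7,-1,0],"angular":[0,0,0]},{"travel":[-0.8,-1,0],"angular":[0,0,0]},{"travel":[-0.8,-1,0],"angular":[0,0,0]},{"travel":[-0.8,-1,0],"angular":[0,0,0]}]' 1
python3 -c "
from h import *
togo(.4312,-.2533,.05,-.0645);p=arm.capture('scene'); draw(p,[],'n8',(170,130,320,270),5)
locate('board1',(.4312,-.2533,-.06));p=arm.capture('top'); draw(p,[],'n9',(60,100,330,300),3)"
```

```text
time: 27.7
ee_pos: [0.556, -0.1137, 0.1294]
tcp_rot: [0.706, 0.044, 0.705, -0.044]
wrist_force: [-0.8, -0.4, 0.1]
gripper_width: 0.0851
t 27.7 p [ 0.556  -0.1137  0.1294] travel [-6.24 -6.98 -3.97] ang [-0.    0.01  0.57] F [-0.8 -0.4  0.1] w 0.0851 j7 1.52
board1 both [ 0.4338 -0.2542 -0.0742] 0.885
board1 top [ 0.4307 -0.2614 -0.0937] 1.675
board1 scene [ 0.4347 -0.2523 -0.0766] 0.059
```

View pics/n8.png

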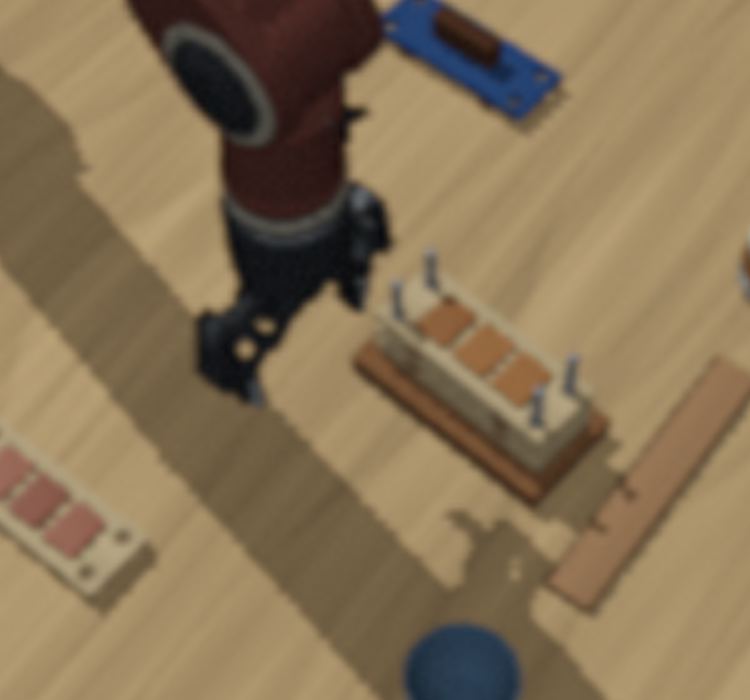

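View pics/n9.png

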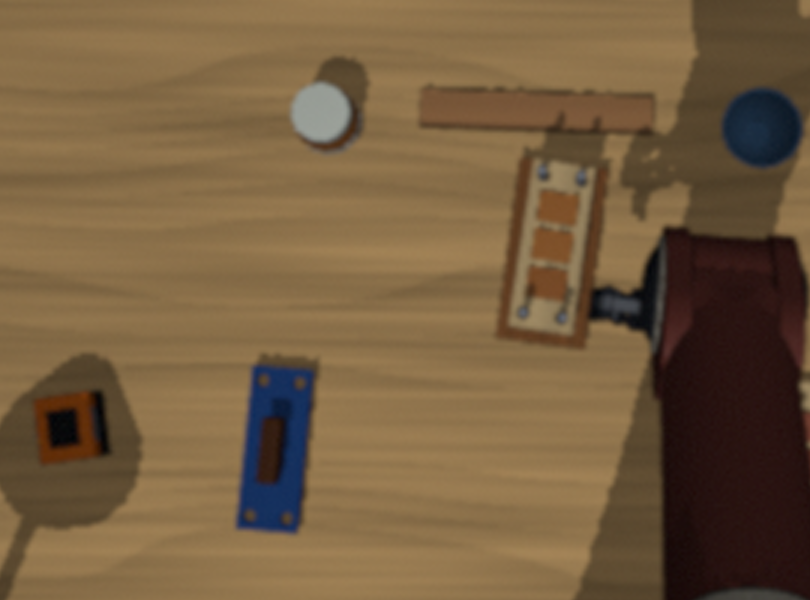

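```bash
python3 -m inch '[{"travel":[-0.9,-1,-0.2],"angular":[0,0,0.1]},{"travel":[-0.9,-1,-0.4],"angular":[0,0,0.1]},{"travel":[-0.9,-1,-0.4],"angular":[0,0,0.1]},{"travel":[-0.9,-1,-0.4],"angular":[0,0,0.1]},{"travel":[-0.9,-1,-0.4],"angular":[0,0,0.1]},{"travel":[-0.8,-0.9,-0.4],"angular":[0,0,0]},{"travel":[-0.4,-0.5,-0.3],"angular":[0,0,0]},{"travel":[0,0,-0.2],"angular":[0,0,0]},{"travel":[0,0,0],"angular":[0,0,0]}]'
python3 -c "
from h import *
togo(.4318,-.2533,-.002,-.066)"
```

```text
time: 28.9
ee_pos: [0.4511, -0.23, 0.0737]
tcp_rot: [0.712, 0.019, 0.702, -0.011]
wrist_force: [0.3, -0.2, -0.6]
gripper_width: 0.0857
t 28.9 p [ 0.4511 -0.23    0.0737] travel [-0.97 -1.16 -3.78] ang [-0.09  0.14 -0.23] F [ 0.3 -0.2 -0.6] w 0.0857 j7 1.81
```

```bash
python3 -m inch '[{"travel":[-0.9,-1,-0.6],"angular":[-0.09,0.14,-0.2]},{"travel":[0,0,-1],"angular":[0,0,0]},{"travel":[0,0,-0.8],"angular":[0,0,0]},{"travel":[0,0,-0.4],"angular":[0,0,0]},{"travel":[0,0,0],"angular":[0,0,0]}]'
python3 -c "
from h import *
togo(.4318,-.2533,-.002,-.066)"
```

```text
time: 29.4
ee_pos: [0.4367, -0.2493, 0.0158]
tcp_rot: [0.708, 0.02, 0.705, -0.021]
wrist_force: [0.2, 0.1, 0.5]
gripper_width: 0.0853
t 29.4 p [ 0.4367 -0.2493  0.0158] travel [-0.24 -0.2  -0.89] ang [ 0.02  0.04 -0.09] F [0.2 0.1 0.5] w 0.0853 j7 1.8
```

```bash
python3 -m inch '[{"travel":[-0.24,-0.2,-0.4],"angular":[0.02,0.04,-0.09]},{"travel":[0,0,-0.4],"angular":[0,0,0]},{"travel":[0,0,0],"angular":[0,0,0]}]'
python3 -c "
from h import *
togo(.4318,-.2533,-.002,-.066)"
python3 -m inch '[{"travel":[0,0,0],"angular":[0,0,0]},{"travel":[0,0,0],"angular":[0,0,0]},{"travel":[0,0,0],"angular":[0,0,0]},{"travel":[0,0,0],"angular":[0,0,0]},{"travel":[0,0,0],"angular":[0,0,0]}]' 0 60
python3 -c "
from h import *
togo(.4318,-.2533,-.002,-.066);arm.capture('top');togo(.4318,-.2533,-.002,-.066)"
```

```text
time: 29.7
ee_pos: [0.4326, -0.2538, -0.0004]
tcp_rot: [0.707, 0.023, 0.706, -0.024]
wrist_force: [-1.2, 0.2, -0.9]
gripper_width: 0.0853
t 29.7 p [ 4.326e-01 -2.538e-01 -4.000e-04] travel [-0.04  0.02 -0.08] ang [0.01 0.02 0.  ] F [-1.2  0.2 -0.9] w 0.0853 j7 1.8
time: 30.2
ee_pos: [0.433, -0.2538, 0.0006]
tcp_rot: [0.708, 0.023, 0.706, -0.024]
wrist_force: [-0.1, 0.5, -1.9]
gripper_width: 0.054
t 30.2 p [ 0.433  -0.2538  0.0006] travel [-0.06  0.03 -0.13] ang [0.01 0.03 0.  ] F [-0.1  0.5 -1.9] w 0.054 j7 1.8
t 30.25 p [ 0.433  -0.2539  0.0005] travel [-0.06  0.03 -0.13] ang [0.01 0.03 0.  ] F [-0.2 -0.1 -2.1] w 0.0542 j7 1.8
```

```bash
python3 -m inch '[{"travel":[0,0,0.6],"angular":[0,0,0]},{"travel":[0,0,1],"angular":[0,0,0]},{"travel":[0,0,1],"angular":[0,0,0]},{"travel":[0,0,1],"angular":[0,0,0]},{"travel":[0,0,1],"angular":[0,0,0]},{"travel":[0.2,0.2,1],"angular":[0,0,0]},{"travel":[0.8,1,1],"angular":[0,0,-0.1]},{"travel":[0.8,1,0.2],"angular":[0,0,-0.1]},{"travel":[0.8,1,0],"angular":[0,0,-0.1]},{"travel":[0.8,1,0],"angular":[0,0,-0.1]},{"travel":[0.8,1,0],"angular":[0,0,-0.1]},{"travel":[0.8,1,0],"angular":[0,0,-0.1]}]'
python3 -c "
from h import *
togo(.6254,-.0087,0.13,-.13)"
```

```text
time: 31.45
ee_pos: [0.5295, -0.1297, 0.1503]
tcp_rot: [0.706, 0.049, 0.704, -0.052]
wrist_force: [0.2, -0.6, -2.3]
gripper_width: 0.0541
t 31.45 p [ 0.5295 -0.1297  0.1503] travel [ 4.8   6.05 -1.01] ang [0.04 0.02 0.13] F [ 0.2 -0.6 -2.3] w 0.0541 j7 1.52
```

```bash
python3 -m inch '[{"travel":[0.8,1,-0.1],"angular":[0,0,0.1]},{"travel":[0.8,1,-0.1],"angular":[0,0,0]},{"travel":[0.8,1,-0.1],"angular":[0,0,0]},{"travel":[0.8,1,-0.1],"angular":[0,0,0]},{"travel":[0.7,0.9,0],"angular":[0,0,0]},{"travel":[0.3,0.4,0],"angular":[0,0,0]},{"travel":[0,0,0],"angular":[0,0,0]},{"travel":[0,0,0],"angular":[0,0,0]}]'
python3 -c "
from h import *
togo(.6254,-.0087,0.115,-.13)"
```

```text
time: 32.25
ee_pos: [0.6142, -0.0147, 0.1462]
tcp_rot: [0.706, 0.044, 0.705, -0.045]
wrist_force: [0.1, 0.4, -1.1]
gripper_width: 0.0545
t 32.25 p [ 0.6142 -0.0147  0.1462] travel [ 0.56  0.3  -1.56] ang [ 0.02  0.01 -0.04] F [ 0.1  0.4 -1.1] w 0.0545 j7 1.34
```

```bash
python3 -m inch '[{"travel":[0.55,0.28,-0.6],"angular":[0.02,0,-0.04]},{"travel":[0,0,-0.5],"angular":[0,0,0]},{"travel":[0,0,-0.1],"angular":[0,0,0]},{"travel":[0,0,0],"angular":[0,0,0]}]'
python3 -c "
from h import *
togo(.6254,-.0087,0.105,-.13);endfit('e10',zoff=-.0005);togo(.6254,-.0087,0.105,-.13);endfit('e11',zoff=-.0005)"
```

```text
time: 32.65
ee_pos: [0.6238, -0.0137, 0.1196]
tcp_rot: [0.705, 0.047, 0.706, -0.049]
wrist_force: [-0.5, 0.0, -2.2]
gripper_width: 0.0545
t 32.65 p [ 0.6238 -0.0137  0.1196] travel [ 0.08  0.25 -0.73] ang [ 0.03 -0.02  0.06] F [-0.5  0.  -2.2] w 0.0545 j7 1.32
scene offset in tool frame (along,across,yaw) [-0.0005 -0.0012  0.0194] cost 14.3 mask 499.0 board [ 0.6231 -0.0149] -0.1172 stand-board [ 0.0022  0.0067 -0.0168]
t 32.75 p [ 0.6239 -0.0138  0.1201] travel [ 0.08  0.26 -0.75] ang [ 0.03 -0.01  0.06] F [-0.6 -0.4 -2.5] w 0.0542 j7 1.32
scene offset in tool frame (along,across,yaw) [ 0.0306 -0.0645  0.2212] cost 52.6 mask 319.0 board [ 0.6454 -0.0819] 0.0845 stand-board [-0.0201  0.0737 -0.2185]
```

```bash
python3 -m inch '[{"travel":[0.08,0.25,-0.3],"angular":[0.02,0,0.05]},{"travel":[0,0,-0.2],"angular":[0,0,0]},{"travel":[0,0,0],"angular":[0,0,0]}]'
python3 -c "
from h import *
togo(.6254,-.0087,0.095,-.13);endfit('e12',zoff=-.0005);togo(.6254,-.0087,0.095,-.13)"
```

```text
time: 33.15
ee_pos: [0.6267, -0.0077, 0.1109]
tcp_rot: [0.706, 0.046, 0.705, -0.046]
wrist_force: [-0.5, -0.2, -1.3]
gripper_width: 0.0545
t 33.15 p [ 0.6267 -0.0077  0.1109] travel [-0.06 -0.05 -0.79] ang [0.01 0.02 0.  ] F [-0.5 -0.2 -1.3] w 0.0545 j7 1.32
scene offset in tool frame (along,across,yaw) [ 0.0012  0.0008 -0.0058] cost 20.2 mask 524.0 board [ 0.628 -0.007] -0.1361 stand-board [-0.0027 -0.0012  0.0021]
t 33.25 p [ 0.627  -0.0074  0.1114] travel [-0.08 -0.07 -0.82] ang [0.   0.03 0.  ] F [-0.3 -0.7 -1.5] w 0.0543 j7 1.32
```

View pics/e12.png

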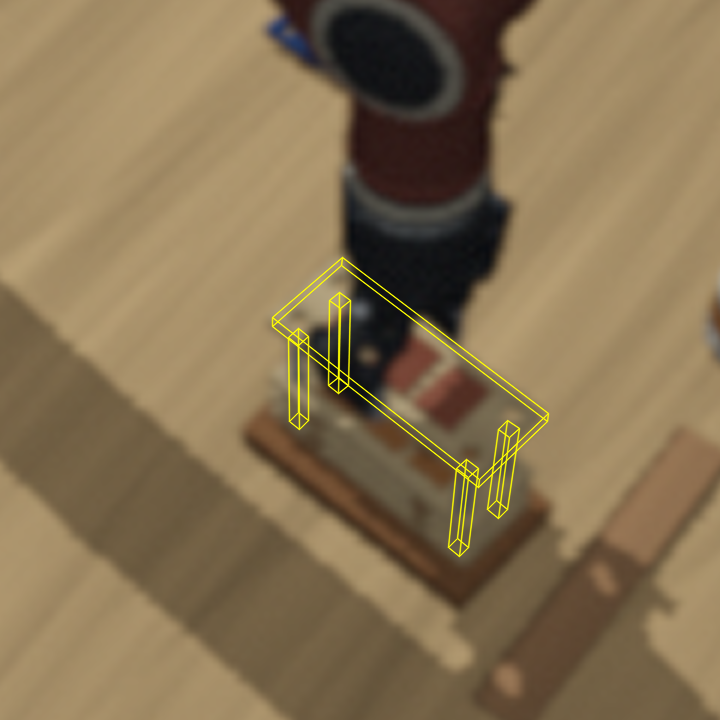

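```bash
python3 -m inch '[{"travel":[-0.1,-0.05,-0.2],"angular":[0,0.03,0]},{"travel":[0,0,-0.2],"angular":[0,0,0]},{"travel":[0,0,0],"angular":[0,0,0]}]'
python3 -c "
from h import *
togo(.625,-.0085,0.092,-.13);p=arm.capture('scene'); draw(p,[],'n10',(200,130,320,250),6)"
```

```text
time: 33.55
ee_pos: [0.6249, -0.0086, 0.103]
tcp_rot: [0.706, 0.046, 0.706, -0.046]
wrist_force: [-0.2, 0.5, -2.0]
gripper_width: 0.0544
t 33.55 p [ 0.6249 -0.0086  0.103 ] travel [ 0.01  0.01 -0.55] ang [ 0. -0.  0.] F [-0.2  0.5 -2. ] w 0.0544 j7 1.32
```

View pics/n10.png

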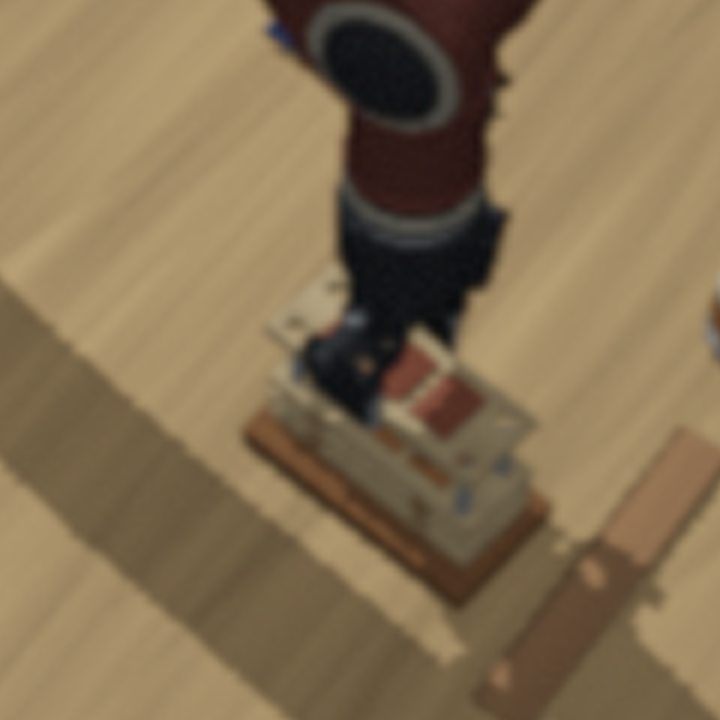

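```bash
python3 -m inch '[{"travel":[0,0,-0.3],"angular":[0,0,0]},{"travel":[0,0,-0.3],"angular":[0,0,0]},{"travel":[0,0,0],"angular":[0,0,0]}]'
python3 -c "
from h import *
togo(.625,-.0085,0.0685,-.13);p=arm.capture('scene'); draw(p,[],'n11',(200,130,320,250),6)"
```

```text
time: 33.9
ee_pos: [0.6253, -0.0087, 0.0904]
tcp_rot: [0.706, 0.046, 0.705, -0.046]
wrist_force: [-0.5, 0.1, -1.5]
gripper_width: 0.0545
t 33.9 p [ 0.6253 -0.0087  0.0904] travel [-0.01  0.01 -1.09] ang [0.   0.01 0.  ] F [-0.5  0.1 -1.5] w 0.0545 j7 1.32
```

View pics/n11.png

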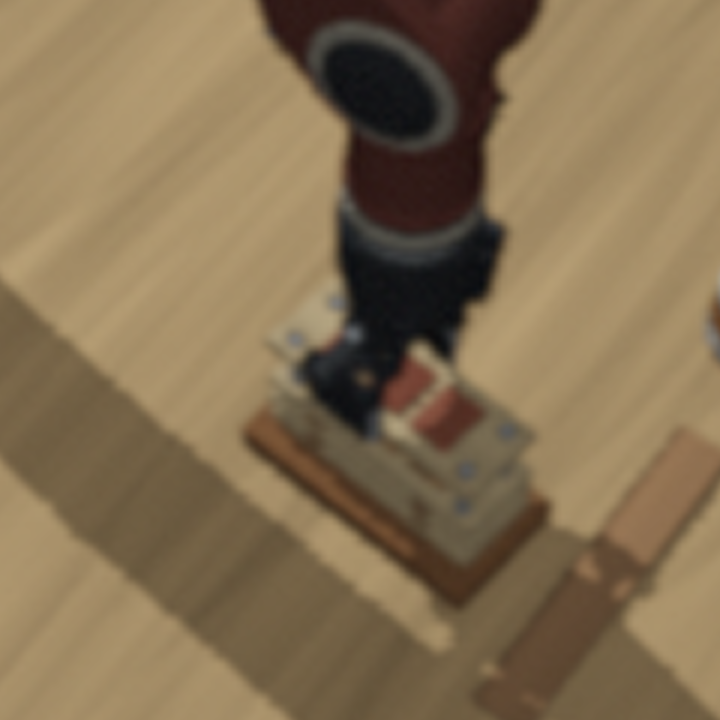

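```bash
python3 -m inch '[{"travel":[0,0,-0.4],"angular":[0,0,0]},{"travel":[0,0,-0.4],"angular":[0,0,0]},{"travel":[0,0,-0.25],"angular":[0,0,0]},{"travel":[0,0,-0.1],"angular":[0,0,0]}]'
python3 -c "
from h import *
togo(.625,-.0085,0.0685,-.13)"
python3 -m inch '[{"travel":[0,0,-0.15],"angular":[0,0,0]}]'
python3 -c "
from h import *
togo(.625,-.0085,0.0685,-.13)"
```

```text
time: 34.35
ee_pos: [0.626, -0.0087, 0.0682]
tcp_rot: [0.706, 0.046, 0.705, -0.046]
wrist_force: [-7.1, 0.6, 20.2]
gripper_width: 0.0543
t 34.35 p [ 0.626  -0.0087  0.0682] travel [-0.05  0.01  0.01] ang [0.01 0.02 0.  ] F [-7.1  0.6 20.2] w 0.0543 j7 1.31
time: 34.45
ee_pos: [0.626, -0.0087, 0.0682]
tcp_rot: [0.706, 0.046, 0.705, -0.046]
wrist_force: [-7.6, 0.3, 23.2]
gripper_width: 0.0545
t 34.45 p [ 0.626  -0.0087  0.0682] travel [-0.05  0.01  0.01] ang [0.01 0.02 0.  ] F [-7.6  0.3 23.2] w 0.0545 j7 1.31
```

```bash
python3 -m inch '[{"travel":[0,0,0],"angular":[0,0,0]},{"travel":[0,0,0],"angular":[0,0,0]},{"travel":[0,0,0.2],"angular":[0,0,0]},{"travel":[0,0,0.8],"angular":[0,0,0]},{"travel":[0,0,1],"angular":[0,0,0]},{"travel":[0,0,1],"angular":[0,0,0]},{"travel":[-0.2,0.3,0.5],"angular":[0,0,0]},{"travel":[-0.7,0.9,0],"angular":[0,0,0.1]},{"travel":[-0.7,1,0],"angular":[0,0,0.1]},{"travel":[-0.7,1,0],"angular":[0,0,0.1]},{"travel":[-0.7,1,0],"angular":[0,0,0.1]},{"travel":[-0.7,1,0],"angular":[0,0,0.1]}]' 1
python3 -c "
from h import *
togo(.4388,.2422,.09,-.06)
locate('cover',(.4388,.2422,-.06),'cover',use=('scene','top'))
p=arm.capture('scene'); draw(p,[],'n12',(170,100,320,250),5)"
```

```text
time: 35.65
ee_pos: [0.5504, 0.0955, 0.1399]
tcp_rot: [0.708, 0.029, 0.705, -0.031]
wrist_force: [-0.4, 0.5, 0.4]
gripper_width: 0.0856
t 35.65 p [0.5504 0.0955 0.1399] travel [-5.58  7.34 -2.49] ang [0.02 0.05 0.23] F [-0.4  0.5  0.4] w 0.0856 j7 1.17
cover both [ 0.4414  0.243  -0.0745] 0.703
cover scene [ 0.4419  0.2413 -0.0672] 1.288
cover top [ 0.4381  0.2431 -0.0681] 0.084
```

View pics/n12.png

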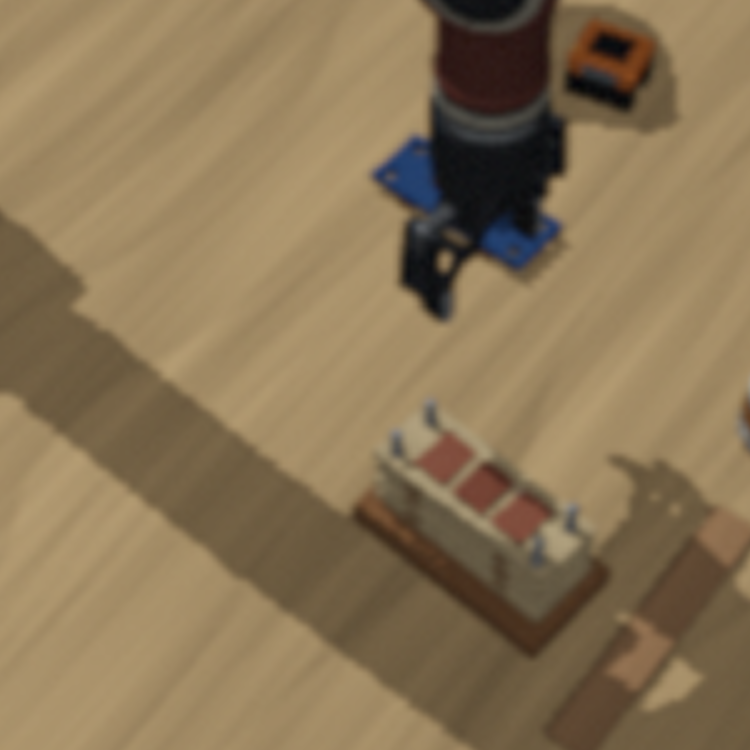

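```bash
python3 -m inch '[{"travel":[-0.8,1,-0.1],"angular":[0,0,0.1]},{"travel":[-0.8,1,-0.2],"angular":[0,0,0.1]},{"travel":[-0.8,1,-0.3],"angular":[0,0,0]},{"travel":[-0.8,1,-0.3],"angular":[0,0,0]},{"travel":[-0.8,1,-0.3],"angular":[0,0,0]},{"travel":[-0.7,1,-0.3],"angular":[0,0,0]},{"travel":[-0.3,0.5,-0.2],"angular":[0,0,0]},{"travel":[0,0,0],"angular":[0,0,0]},{"travel":[0,0,0],"angular":[0,0,0]}]'
python3 -c "
from h import *
togo(.4392,.2428,.06,-.067)
p=arm.capture('scene'); draw(p,[],'n13',(170,80,320,200),5)"
```

```text
time: 36.8
ee_pos: [0.459, 0.2141, 0.1043]
tcp_rot: [0.712, 0.028, 0.701, -0.036]
wrist_force: [0.0, -0.3, -0.4]
gripper_width: 0.0854
t 36.8 p [0.459  0.2141 0.1043] travel [-0.99  1.44 -2.22] ang [0.1  0.15 0.23] F [ 0.  -0.3 -0.4] w 0.0854 j7 0.87
```

View pics/n13.png

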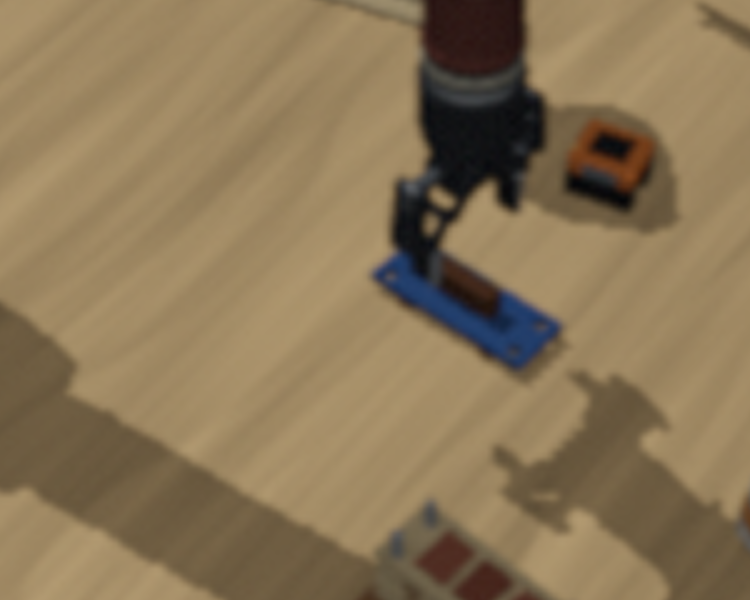

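```bash
python3 -m inch '[{"travel":[-0.9,1,-0.2],"angular":[0.1,0.1,0.2]},{"travel":[0,0.35,-0.5],"angular":[0,0,0]},{"travel":[0,0,-0.5],"angular":[0,0,0]},{"travel":[0,0,-0.5],"angular":[0,0,0]},{"travel":[0,0,0],"angular":[0,0,0]}]'
python3 -c "
from h import *
togo(.4392,.2428,.022,-.067)
locate('cover',(.4388,.2422,-.06),'cover',use=('scene','top'))"
```

```text
time: 37.35
ee_pos: [0.4474, 0.235, 0.0689]
tcp_rot: [0.71, 0.029, 0.702, -0.03]
wrist_force: [0.3, 0.5, 0.2]
gripper_width: 0.0855
t 37.35 p [0.4474 0.235  0.0689] travel [-0.41  0.39 -2.35] ang [0.02 0.11 0.15] F [0.3 0.5 0.2] w 0.0855 j7 0.83
cover both [ 0.4373  0.2417 -0.0471] 0.498
cover scene [ 0.4428  0.2426 -0.0408] 0.235
cover top [ 0.4366  0.2413 -0.062 ] 0.704
```

```bash
python3 -m inch '[{"travel":[-0.4,0.38,-0.5],"angular":[0,0.1,0.12]},{"travel":[0,0,-0.8],"angular":[0,0,0]},{"travel":[0,0,-0.5],"angular":[0,0,0]},{"travel":[0,0,0],"angular":[0,0,0]}]'
python3 -c "
from h import *
togo(.4392,.2428,.022,-.067)"
```

```text
time: 37.95
ee_pos: [0.4392, 0.2462, 0.0336]
tcp_rot: [0.708, 0.025, 0.705, -0.023]
wrist_force: [-0.2, -0.0, -0.2]
gripper_width: 0.0852
t 37.95 p [0.4392 0.2462 0.0336] travel [-0.   -0.17 -0.58] ang [-0.02  0.04 -0.  ] F [-0.2 -0.  -0.2] w 0.0852 j7 0.82
```

```bash
python3 -m inch '[{"travel":[0,-0.15,-0.35],"angular":[0,0.04,0]},{"travel":[0,0,-0.2],"angular":[0,0,0]},{"travel":[0,0,0],"angular":[0,0,0]}]'
python3 -c "
from h import *
togo(.4392,.2428,.022,-.067)"
python3 -m inch '[{"travel":[0,0,0],"angular":[0,0,0]},{"travel":[0,0,0],"angular":[0,0,0]},{"travel":[0,0,0],"angular":[0,0,0]},{"travel":[0,0,0],"angular":[0,0,0]},{"travel":[0,0,0],"angular":[0,0,0]},{"travel":[0,0,0],"angular":[0,0,0]},{"travel":[0,0,0],"angular":[0,0,0]}]' 0 70
python3 -c "
from h import *
togo(.4392,.2428,.022,-.067);arm.capture('top');togo(.4392,.2428,.022,-.067)"
```

```text
time: 38.25
ee_pos: [0.4391, 0.2435, 0.022]
tcp_rot: [0.707, 0.024, 0.707, -0.022]
wrist_force: [-0.4, -0.5, 0.3]
gripper_width: 0.0854
t 38.25 p [0.4391 0.2435 0.022 ] travel [ 0.01 -0.04  0.  ] ang [-0.03 -0.   -0.01] F [-0.4 -0.5  0.3] w 0.0854 j7 0.82
time: 38.95
ee_pos: [0.4398, 0.2437, 0.0231]
tcp_rot: [0.707, 0.025, 0.706, -0.022]
wrist_force: [0.7, 0.1, -0.5]
gripper_width: 0.0169
t 38.95 p [0.4398 0.2437 0.0231] travel [-0.03 -0.04 -0.06] ang [-0.04  0.01 -0.  ] F [ 0.7  0.1 -0.5] w 0.0169 j7 0.82
t 39.0 p [0.4398 0.2437 0.0231] travel [-0.03 -0.04 -0.06] ang [-0.04  0.01 -0.  ] F [1.5 0.5 0.2] w 0.0167 j7 0.82
```

```bash
python3 -m inch '[{"travel":[0,0,0.6],"angular":[0,0,0]},{"travel":[0,0,1],"angular":[0,0,0]},{"travel":[0,0,1],"angular":[0,0,0]},{"travel":[0,0,1],"angular":[0,0,0]},{"travel":[0,0,1],"angular":[0,0,0]},{"travel":[0,0,1],"angular":[0,0,0]},{"travel":[0.2,-0.3,1],"angular":[0,0,0]},{"travel":[0.7,-1,0.3],"angular":[0,0,-0.05]},{"travel":[0.7,-1,0],"angular":[0,0,-0.05]},{"travel":[0.7,-1,0],"angular":[0,0,-0.05]},{"travel":[0.7,-1,0],"angular":[0,0,-0.05]},{"travel":[0.7,-1,0],"angular":[0,0,-0.05]}]'
python3 -c "
from h import *
togo(.6242,-.0086,.15,-.13)
p=arm.capture('scene'); draw(p,[],'n14',(190,80,340,200),5)"
```

```text
time: 40.2
ee_pos: [0.5085, 0.1365, 0.1735]
tcp_rot: [0.706, 0.031, 0.707, -0.027]
wrist_force: [-0.8, 1.1, -1.9]
gripper_width: 0.0164
t 40.2 p [0.5085 0.1365 0.1735] travel [ 5.79 -7.26 -1.17] ang [-0.05 -0.02 -0.46] F [-0.8  1.1 -1.9] w 0.0164 j7 1.1
```

View pics/n14.png

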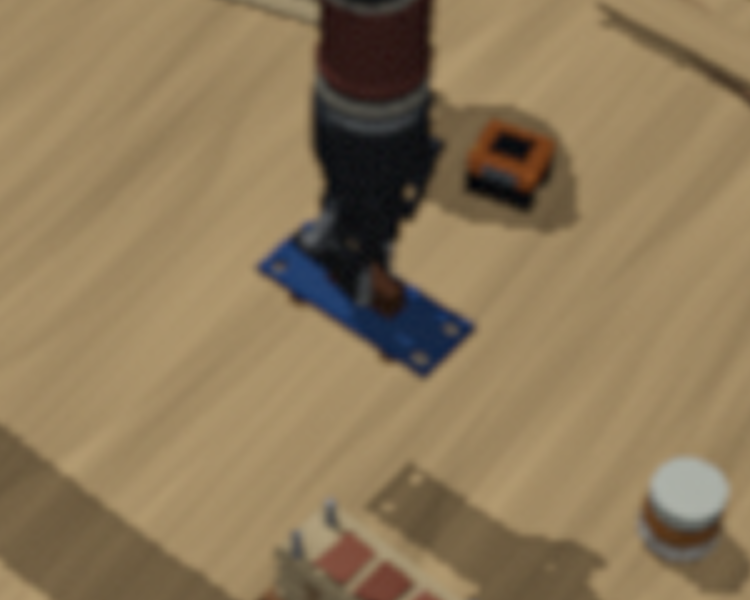

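```bash
python3 -m inch '[{"travel":[0.8,-1,0],"angular":[0,0,-0.1]},{"travel":[0.8,-1,0],"angular":[0,0,-0.1]},{"travel":[0.8,-1,0],"angular":[0,0,-0.1]},{"travel":[0.8,-1,0],"angular":[0,0,-0.1]},{"travel":[0.8,-1,0],"angular":[0,0,0]},{"travel":[0.7,-0.9,0],"angular":[0,0,0]},{"travel":[0.4,-0.5,0],"angular":[0,0,0]},{"travel":[0,0,0],"angular":[0,0,0]},{"travel":[0,0,0],"angular":[0,0,0]}]'
python3 -c "
from h import *
togo(.625,-.0087,.14,-.13)
p=arm.capture('scene'); draw(p,[],'n15',(190,100,340,250),5)"
```

```text
time: 41.15
ee_pos: [0.611, -0.0022, 0.176]
tcp_rot: [0.703, 0.048, 0.708, -0.047]
wrist_force: [0.5, 1.3, -2.4]
gripper_width: 0.0165
t 41.15 p [ 0.611  -0.0022  0.176 ] travel [ 0.7  -0.32 -1.8 ] ang [-0.01 -0.06  0.04] F [ 0.5  1.3 -2.4] w 0.0165 j7 1.34
```

View pics/n15.png

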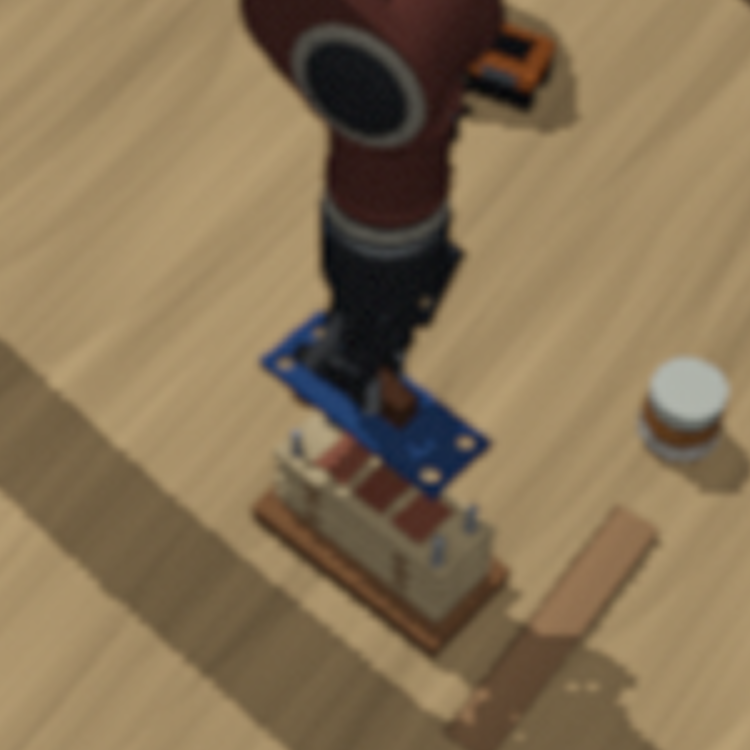

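```bash
python3 -m inch '[{"travel":[0.68,-0.3,-0.6],"angular":[0,-0.05,0.04]},{"travel":[0,0,-0.7],"angular":[0,0,0]},{"travel":[0,0,-0.3],"angular":[0,0,0]},{"travel":[0,0,0],"angular":[0,0,0]}]'
python3 -c "
from h import *
togo(.625,-.0087,.13,-.13)
for i in range(3): endfit('e%d'%(20+i),zoff=-.0231,name='cover',lo=33)
togo(.625,-.0087,.13,-.13)"
```

```text
time: 41.6
ee_pos: [0.6253, -0.0041, 0.1418]
tcp_rot: [0.706, 0.044, 0.706, -0.042]
wrist_force: [0.1, 0.1, -1.8]
gripper_width: 0.0164
t 41.6 p [ 0.6253 -0.0041  0.1418] travel [-0.01 -0.23 -0.59] ang [-0.03 -0.   -0.08] F [ 0.1  0.1 -1.8] w 0.0164 j7 1.35
scene offset in tool frame (along,across,yaw) [ 0.0005  0.001  -0.0131] cost 14.8 mask 483.0 board [ 0.6259 -0.0032] -0.1351 stand-board [-0.0006 -0.005   0.0011]
scene offset in tool frame (along,across,yaw) [ 0.0034 -0.0008  0.0296] cost 21.3 mask 588.0 board [ 0.6289 -0.0052] -0.0925 stand-board [-0.0036 -0.003  -0.0415]
scene offset in tool frame (along,across,yaw) [ 0.     -0.0002  0.0203] cost 18.5 mask 542.0 board [ 0.6261 -0.0046] -0.1023 stand-board [-0.0008 -0.0036 -0.0317]
t 41.9 p [ 0.6262 -0.0046  0.1439] travel [-0.06 -0.21 -0.7 ] ang [-0.03  0.03 -0.07] F [-0.3 -0.7 -1.4] w 0.0164 j7 1.35
```

View pics/e22.png

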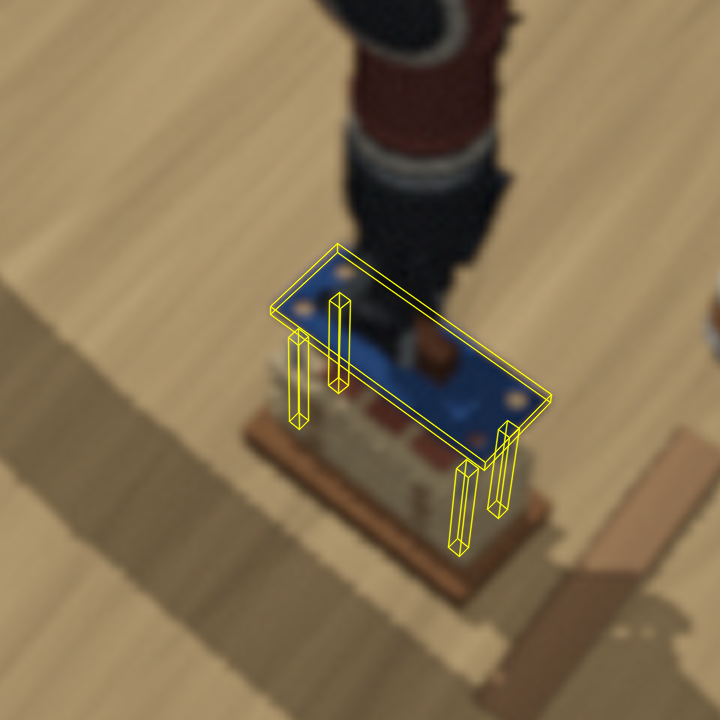

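```bash
python3 -m inch '[{"travel":[-0.06,-0.2,-0.35],"angular":[-0.03,0.02,-0.07]},{"travel":[0,0,-0.3],"angular":[0,0,0]},{"travel":[0,0,0],"angular":[0,0,0]}]'
python3 -c "
from h import *
togo(.6248,-.0087,.112,-.13)
p=arm.capture('scene'); draw(p,[],'n16',(190,130,310,250),6)"
```

```text
time: 42.2
ee_pos: [0.6252, -0.0092, 0.1308]
tcp_rot: [0.707, 0.046, 0.705, -0.047]
wrist_force: [0.4, 0.1, -2.0]
gripper_width: 0.0168
t 42.2 p [ 0.6252 -0.0092  0.1308] travel [-0.02  0.02 -0.94] ang [0.01 0.03 0.01] F [ 0.4  0.1 -2. ] w 0.0168 j7 1.34
```

View pics/n16.png

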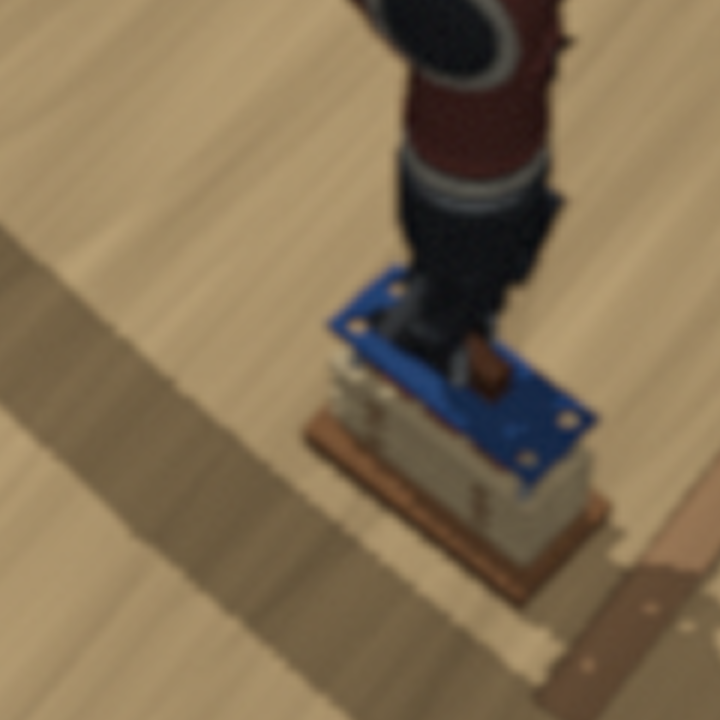

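```bash
python3 -m inch '[{"travel":[-0.02,0.02,-0.25],"angular":[0,0.03,0]},{"travel":[0,0,-0.2],"angular":[0,0,0]},{"travel":[0,0,0],"angular":[0,0,0]}]'
python3 -c "
from h import *
togo(.6248,-.0087,.112,-.13)
p=arm.capture('scene'); draw(p,[],'n17',(190,130,310,250),6)"
```

```text
time: 42.55
ee_pos: [0.6251, -0.009, 0.1214]
tcp_rot: [0.706, 0.046, 0.705, -0.047]
wrist_force: [0.2, 1.1, -2.4]
gripper_width: 0.0165
t 42.55 p [ 0.6251 -0.009   0.1214] travel [-0.02  0.01 -0.47] ang [0.01 0.   0.01] F [ 0.2  1.1 -2.4] w 0.0165 j7 1.34
```

View pics/n17.png

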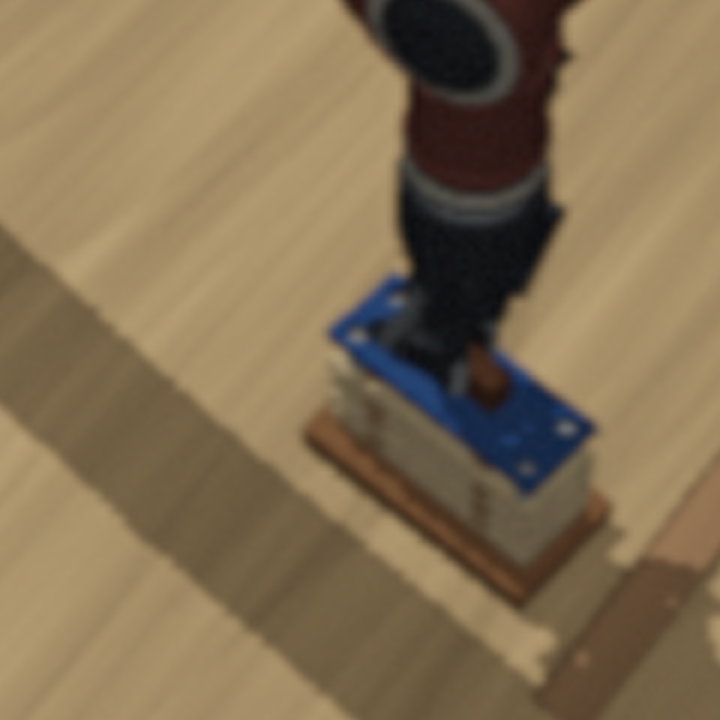

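```bash
python3 -m inch '[{"travel":[-0.01,0.01,-0.2],"angular":[0,0,0]},{"travel":[0,0,-0.2],"angular":[0,0,0]}]'
python3 -c "
from h import *
togo(.6248,-.0087,.107,-.13)
p=arm.capture('scene'); draw(p,[],'n18',(190,130,310,250),6)"
```

```text
time: 42.8
ee_pos: [0.6256, -0.0085, 0.1139]
tcp_rot: [0.706, 0.046, 0.705, -0.047]
wrist_force: [-0.7, 0.3, -1.3]
gripper_width: 0.0163
t 42.8 p [ 0.6256 -0.0085  0.1139] travel [-0.04 -0.01 -0.34] ang [0.01 0.02 0.01] F [-0.7  0.3 -1.3] w 0.0163 j7 1.34
```

View pics/n18.png

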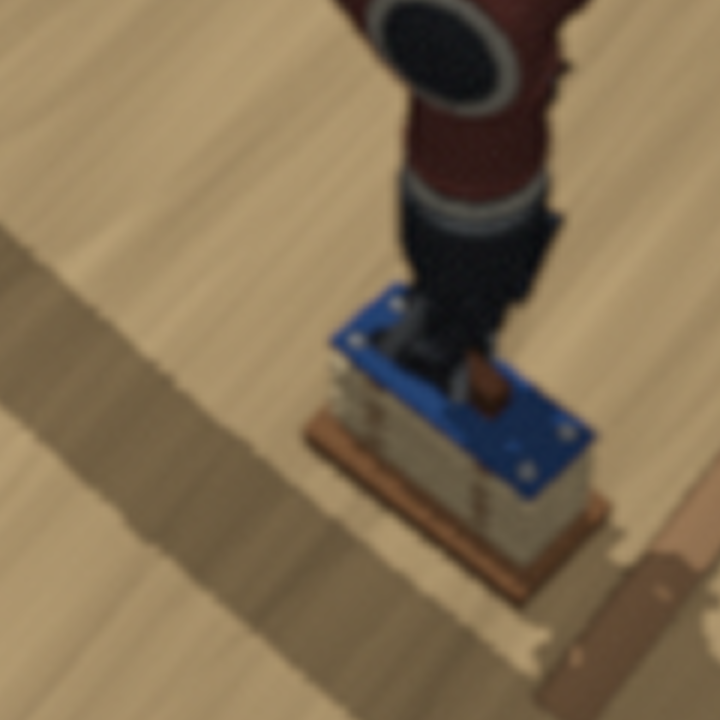

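Posts enter the holes. Lower to contact, release, rise.

```bash
python3 -m inch '[{"travel":[-0.03,0,-0.2],"angular":[0,0,0]},{"travel":[0,0,-0.15],"angular":[0,0,0]},{"travel":[0,0,-0.1],"angular":[0,0,0]}]'
python3 -c "
from h import *
togo(.6248,-.0087,.107,-.13)"
python3 -m inch '[{"travel":[0,0,-0.12],"angular":[0,0,0]}]'
python3 -c "
from h import *
togo(.6248,-.0087,.107,-.13)"
```

```text
time: 43.15
ee_pos: [0.6246, -0.0085, 0.107]
tcp_rot: [0.706, 0.046, 0.705, -0.047]
wrist_force: [-5.6, -0.5, 14.1]
gripper_width: 0.0164
t 43.15 p [ 0.6246 -0.0085  0.107 ] travel [ 0.01 -0.01 -0.  ] ang [0.01 0.01 0.01] F [-5.6 -0.5 14.1] w 0.0164 j7 1.34
time: 43.25
ee_pos: [0.6246, -0.0085, 0.107]
tcp_rot: [0.706, 0.046, 0.705, -0.047]
wrist_force: [-4.4, -0.1, 12.0]
gripper_width: 0.0162
t 43.25 p [ 0.6246 -0.0085  0.107 ] travel [ 0.01 -0.01 -0.  ] ang [0.01 0.02 0.01] F [-4.4 -0.1 12. ] w 0.0162 j7 1.34
```

```bash
python3 -m inch '[{"travel":[0,0,0],"angular":[0,0,0]},{"travel":[0,0,0],"angular":[0,0,0]},{"travel":[0,0,0],"angular":[0,0,0]},{"travel":[0,0,0.4],"angular":[0,0,0]},{"travel":[0,0,1],"angular":[0,0,0]},{"travel":[0,0,1],"angular":[0,0,0]},{"travel":[-0.1,0.5,0.5],"angular":[0,0,0]},{"travel":[-0.4,1,0],"angular":[0,0,0.2]},{"travel":[-0.4,1,0],"angular":[0,0,0.2]},{"travel":[-0.4,1,0],"angular":[0,0,0.2]},{"travel":[-0.4,1,0],"angular":[0,0,0.2]},{"travel":[-0.4,1,0],"angular":[0,0,0.2]}]' 1
python3 -c "
from h import *
togo(.457,.4265,.09,.15)
p=arm.capture('scene'); draw(p,[],'n19',(170,60,330,220),5); q=arm.capture('top'); draw(q,[],'n20',(40,130,420,300),2)
MODELS['battery']=[box(-30,30,-25,25,0,42)]
locate('battery',(.457,.4265,.15),'battery',use=('top',))"
```

```text
time: 44.45
ee_pos: [0.5772, 0.1106, 0.1657]
tcp_rot: [0.707, 0.006, 0.707, -0.006]
wrist_force: [0.0, 0.1, -0.3]
gripper_width: 0.0854
t 44.45 p [0.5772 0.1106 0.1657] travel [-6.01 15.79 -3.79] ang [-0.   -0.01  1.6 ] F [ 0.   0.1 -0.3] w 0.0854 j7 1.23
battery both [0.4562 0.426  0.1344] 0.056
battery top [0.4562 0.426  0.1344] 0.056
```

View pics/n19.png

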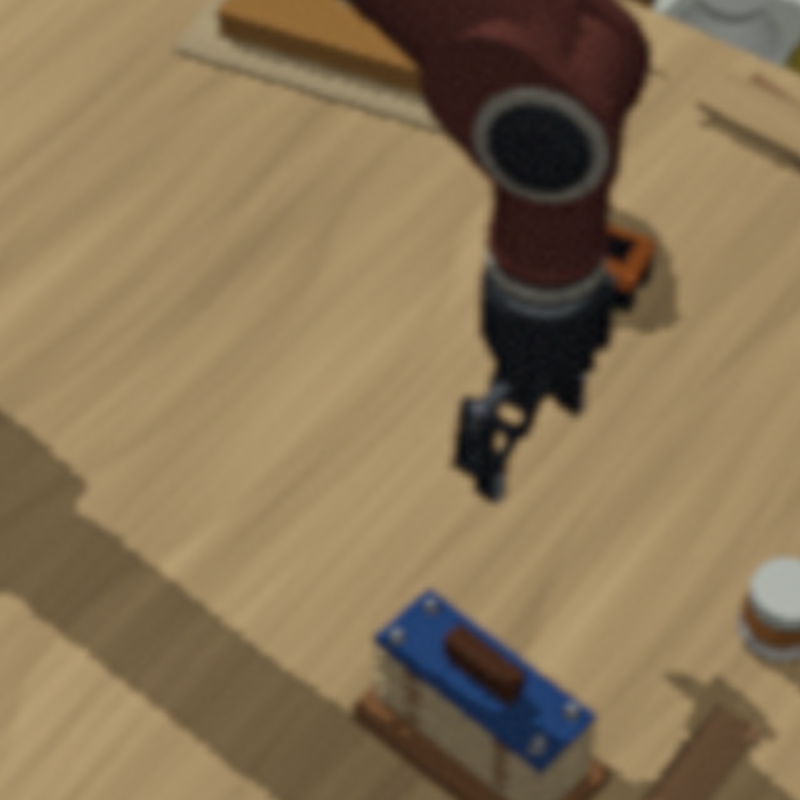

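View pics/n20.png

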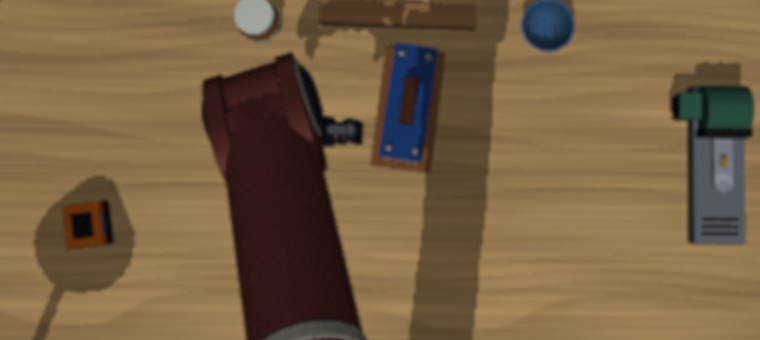

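```bash
cat >> h.py <<'E'
def blowerfit(views,x0=(.55,-.445,0),hi=15):
    bl=[box(-115,105,-36,36,0,30)]
    ms=[(p,m,sil(p,[box(-150,hi,-70,70,30,30.1)],*x0)) for p,m in views]
    def c(v): return sum((w*np.abs(sil(p,bl,*v)-m)).sum() for p,m,w in ms)
    r=minimize(c,x0,method='Nelder-Mead',options=dict(initial_simplex=np.array(x0)+np.array([[0,0,0],[.01,0,0],[0,.01,0],[0,0,.08]]),xatol=1e-4,fatol=1e-3))
    return r
E
python3 -c "
from h import *
V={}
for c in ('top','scene'):
    for i in range(2):
        p=arm.capture(c); 
        for m in arm.masks_of(p,'blower'):
            if abs(m['position'][0]-({'top':399,'scene':171}[c]))<25: V.setdefault(c,[]).append((p,m['pixels'].astype(float)));break
for k in ('top','scene'):
    for v in V.get(k,[]):
        r=blowerfit([v]); r=blowerfit([v],tuple(r.x)); print(k,r.x.round(4),r.fun)
r=blowerfit([V['top'][0],V['scene'][0]]);r=blowerfit([V['top'][0],V['scene'][0]],tuple(r.x)); print(r.x.round(4),r.fun)
it=[([box(-115,105,-36,36,0,30),box(-43,30,-13,13,37,44),box(-2,2,-2,2,44,44.1)],*r.x,0)]
draw(V['top'][0][0],it,'b1',(350,160,440,260),8); draw(V['scene'][0][0],it,'b2',(120,250,220,340),8)
draw(V['top'][0][0],[],'b1n',(350,160,440,260),8)
"
```

```text
top [ 0.5556 -0.4387 -0.012 ] 48.493871587850826
top [ 0.5554 -0.4391 -0.0094] 60.973779315647825
scene [ 0.5581 -0.4376  0.0031] 32.88667435601692
scene [ 0.5618 -0.4386 -0.0077] 41.82735870818915
[ 0.557  -0.4388 -0.0124] 95.86700499807766
```

View pics/b1.png

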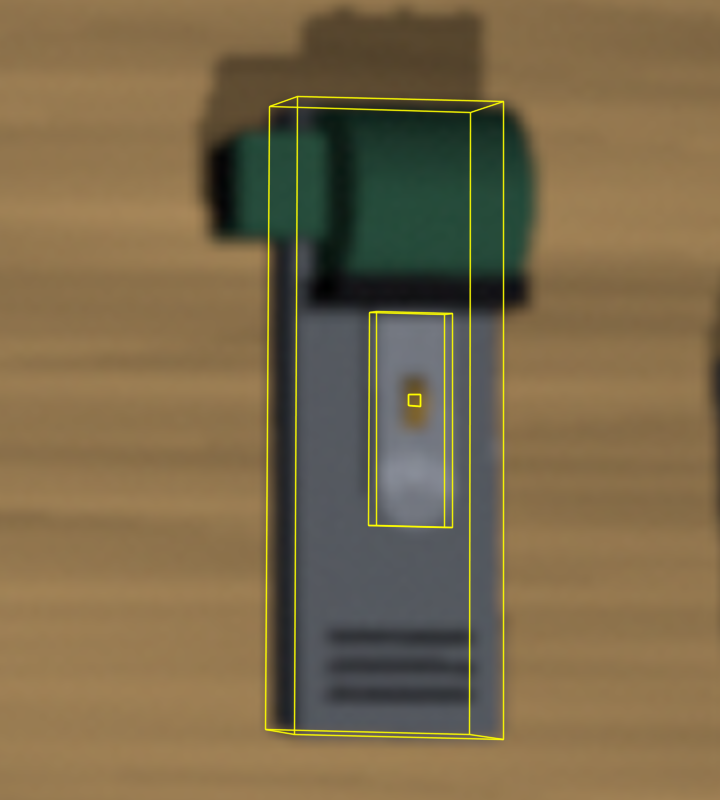

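View pics/b2.png

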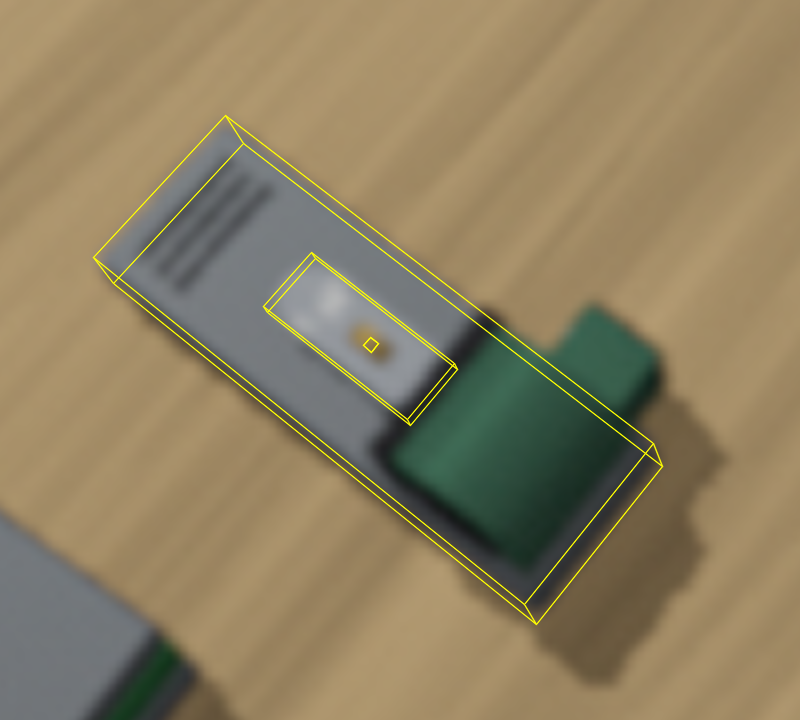

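```bash
python3 -m inch '[{"travel":[-0.38,1,-0.1],"angular":[0,0,0.15]},{"travel":[-0.38,1,-0.1],"angular":[0,0,0.15]},{"travel":[-0.38,1,-0.1],"angular":[0,0,0.15]},{"travel":[-0.38,1,-0.1],"angular":[0,0,0.15]},{"travel":[-0.38,1,-0.1],"angular":[0,0,0.15]},{"travel":[-0.38,1,-0.1],"angular":[0,0,0.15]},{"travel":[-0.38,1,-0.2],"angular":[0,0,0.15]},{"travel":[-0.38,1,-0.2],"angular":[0,0,0.15]},{"travel":[-0.38,1,-0.2],"angular":[0,0,0.1]},{"travel":[-0.38,1,-0.2],"angular":[0,0,0.1]},{"travel":[-0.38,1,-0.2],"angular":[0,0,0.1]},{"travel":[-0.38,1,-0.2],"angular":[0,0,0.1]}]'
python3 -c "
from h import *
togo(.4565,.4262,.075,.142)"
```

```text
time: 46.25
ee_pos: [0.4902, 0.3459, 0.1304]
tcp_rot: [0.708, -0.047, 0.703, 0.045]
wrist_force: [0.1, -0.5, -0.8]
gripper_width: 0.0856
t 46.25 p [0.4902 0.3459 0.1304] travel [-1.68  4.02 -2.77] ang [0.02 0.07 0.1 ] F [ 0.1 -0.5 -0.8] w 0.0856 j7 0.92
```

```bash
python3 -m inch '[{"travel":[-0.4,1,-0.4],"angular":[0,0,0]},{"travel":[-0.4,1,-0.4],"angular":[0,0,0]},{"travel":[-0.4,1,-0.4],"angular":[0,0,0]},{"travel":[-0.3,0.6,-0.4],"angular":[0,0,0]},{"travel":[0,0,-0.3],"angular":[0,0,0]},{"travel":[0,0,0],"angular":[0,0,0]},{"travel":[0,0,0],"angular":[0,0,0]}]'
python3 -c "
from h import *
togo(.4565,.4262,.05,.142)
locate('battery',(.457,.4265,.15),'battery',use=('top',))"
```

```text
time: 46.95
ee_pos: [0.4589, 0.4216, 0.0901]
tcp_rot: [0.708, -0.048, 0.703, 0.046]
wrist_force: [-0.5, -0.4, 0.3]
gripper_width: 0.0851
t 46.95 p [0.4589 0.4216 0.0901] travel [-0.12  0.23 -2.  ] ang [0.02 0.07 0.09] F [-0.5 -0.4  0.3] w 0.0851 j7 0.8
battery both [0.4569 0.4251 0.1513] 1.652
battery top [0.4569 0.4251 0.1513] 1.652
```

```bash
python3 -m inch '[{"travel":[-0.12,0.23,-0.5],"angular":[0.02,0.07,0.08]},{"travel":[0,0,-0.7],"angular":[0,0,0]},{"travel":[0,0,-0.5],"angular":[0,0,0]},{"travel":[0,0,0],"angular":[0,0,0]}]'
python3 -c "
from h import *
togo(.4565,.4262,.015,.142)
p=arm.capture('scene'); draw(p,[],'n21',(230,60,350,150),6)"
```

```text
time: 47.45
ee_pos: [0.4585, 0.424, 0.054]
tcp_rot: [0.706, -0.048, 0.705, 0.048]
wrist_force: [-0.7, -0.6, -0.4]
gripper_width: 0.0852
t 47.45 p [0.4585 0.424  0.054 ] travel [-0.1   0.11 -1.95] ang [-0.    0.01  0.05] F [-0.7 -0.6 -0.4] w 0.0852 j7 0.8
```

View pics/n21.png

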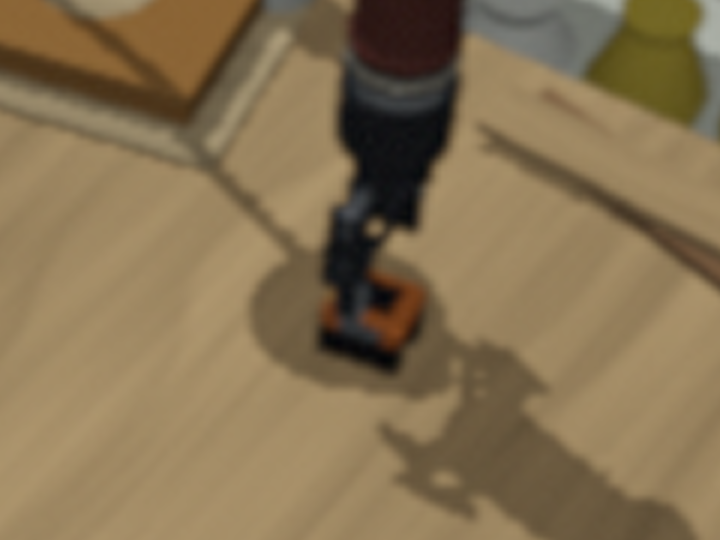

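```bash
python3 -m inch '[{"travel":[-0.08,0.1,-0.6],"angular":[0,0,0.05]},{"travel":[0,0,-0.7],"angular":[0,0,0]},{"travel":[0,0,-0.4],"angular":[0,0,0]},{"travel":[0,0,0],"angular":[0,0,0]}]'
python3 -c "
from h import *
togo(.4565,.4262,.015,.142)"
```

```text
time: 47.9
ee_pos: [0.457, 0.4266, 0.0176]
tcp_rot: [0.706, -0.05, 0.704, 0.051]
wrist_force: [-0.4, -0.2, 0.7]
gripper_width: 0.0855
t 47.9 p [0.457  0.4266 0.0176] travel [-0.02 -0.02 -0.13] ang [-0.01  0.02 -0.01] F [-0.4 -0.2  0.7] w 0.0855 j7 0.79
```

```bash
python3 -m inch '[{"travel":[0,0,-0.15],"angular":[0,0.02,0]},{"travel":[0,0,0],"angular":[0,0,0]},{"travel":[0,0,0],"angular":[0,0,0]},{"travel":[0,0,0],"angular":[0,0,0]},{"travel":[0,0,0],"angular":[0,0,0]},{"travel":[0,0,0],"angular":[0,0,0]}]' 0 80
python3 -c "
from h import *
togo(.4565,.4262,.015,.142);arm.capture('top');togo(.4565,.4262,.015,.142)"
```

```text
time: 48.5
ee_pos: [0.457, 0.4269, 0.0148]
tcp_rot: [0.705, -0.05, 0.705, 0.051]
wrist_force: [-0.2, 0.6, -1.8]
gripper_width: 0.0489
t 48.5 p [0.457  0.4269 0.0148] travel [-0.03 -0.03  0.01] ang [-0.01  0.   -0.01] F [-0.2  0.6 -1.8] w 0.0489 j7 0.79
t 48.55 p [0.4571 0.4268 0.0148] travel [-0.03 -0.03  0.01] ang [-0.01  0.   -0.01] F [-0.2  0.5 -2. ] w 0.0488 j7 0.79
```

```bash
python3 -m inch '[{"travel":[0,0,0.6],"angular":[0,0,0]},{"travel":[0,0,1],"angular":[0,0,0]},{"travel":[0,0,1],"angular":[0,0,0]},{"travel":[0,0,1],"angular":[0,0,0]},{"travel":[0,0,1],"angular":[0,0,0]},{"travel":[0,-0.5,1],"angular":[0,0,0]},{"travel":[0.1,-1,0.5],"angular":[0,0,0]},{"travel":[0.1,-1,0],"angular":[0,0,-0.05]},{"travel":[0.1,-1,0],"angular":[0,0,-0.05]},{"travel":[0.1,-1,0],"angular":[0,0,-0.05]},{"travel":[0.1,-1,0],"angular":[0,0,-0.05]},{"travel":[0.1,-1,0],"angular":[0,0,-0.05]}]'
python3 -c "
from h import *
togo(.4805,-.438,.15,-.01);p=arm.capture('scene'); draw(p,[],'n22',(200,60,350,180),5)"
```

```text
time: 49.75
ee_pos: [0.4642, 0.2849, 0.1438]
tcp_rot: [0.704, -0.044, 0.708, 0.04]
wrist_force: [0.1, -0.2, -4.8]
gripper_width: 0.0489
t 49.75 p [0.4642 0.2849 0.1438] travel [  0.81 -36.14   0.31] ang [ 0.05 -0.06 -1.22] F [ 0.1 -0.2 -4.8] w 0.0489 j7 0.97
```

View pics/n22.png

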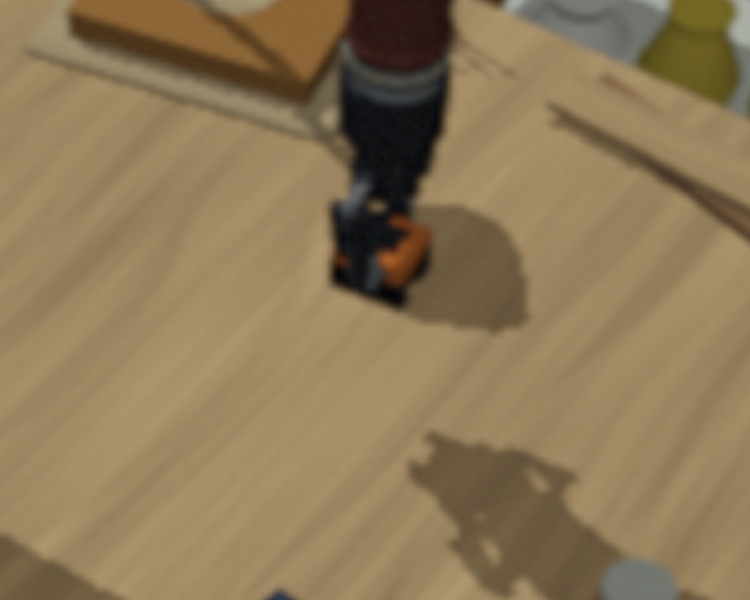

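```bash
python3 -m inch '[{"travel":[0.05,-1,0.05],"angular":[0,0,-0.05]},{"travel":[0.05,-1,0.05],"angular":[0,0,-0.05]},{"travel":[0.05,-1,0.05],"angular":[0,0,-0.05]},{"travel":[0.05,-1,0.05],"angular":[0,0,-0.05]},{"travel":[0.05,-1,0],"angular":[0,0,-0.05]},{"travel":[0.05,-1,0],"angular":[0,0,-0.05]},{"travel":[0,-1,0],"angular":[0,0,-0.05]},{"travel":[0,-1,0],"angular":[0,0,-0.05]},{"travel":[0,-1,0],"angular":[0,0,-0.05]},{"travel":[0,-1,0],"angular":[0,0,-0.05]},{"travel":[0,-1,0],"angular":[0,0,-0.05]},{"travel":[0,-1,0],"angular":[0,0,-0.05]}]'
python3 -c "
from h import *
togo(.4805,-.438,.15,-.01)"
```

```text
time: 51.0
ee_pos: [0.4632, 0.0158, 0.1488]
tcp_rot: [0.701, -0.02, 0.713, 0.006]
wrist_force: [0.3, -0.2, -3.7]
gripper_width: 0.0489
t 51.0 p [0.4632 0.0158 0.1488] travel [  0.87 -22.69   0.06] ang [ 0.19 -0.15 -0.44] F [ 0.3 -0.2 -3.7] w 0.0489 j7 1.38
```

```bash
python3 -m inch '[{"travel":[0.05,-1,0],"angular":[0.05,-0.05,0]},{"travel":[0.05,-1,0],"angular":[0.05,-0.05,0]},{"travel":[0.05,-1,0],"angular":[0,0,0]},{"travel":[0.05,-1,0],"angular":[0,0,0]},{"travel":[0.05,-1,0],"angular":[0,0,0]},{"travel":[0.05,-1,0],"angular":[0,0,0]},{"travel":[0,-1,0],"angular":[0,0,0]},{"travel":[0,-1,0],"angular":[0,0,0]},{"travel":[0,-1,0],"angular":[0,0,0]},{"travel":[0,-1,0],"angular":[0,0,0]},{"travel":[0,-1,0],"angular":[0,0,0]},{"travel":[0,-1,0],"angular":[0,0,0]}]'
python3 -c "
from h import *
togo(.4805,-.438,.15,-.01)"
```

```text
time: 52.2
ee_pos: [0.4544, -0.2433, 0.1502]
tcp_rot: [0.701, -0.013, 0.713, 0.003]
wrist_force: [0.1, 0.1, -4.2]
gripper_width: 0.0489
t 52.2 p [ 0.4544 -0.2433  0.1502] travel [ 1.3  -9.74 -0.01] ang [ 0.13 -0.16 -0.32] F [ 0.1  0.1 -4.2] w 0.0489 j7 1.91
```

```bash
python3 -m inch '[{"travel":[0.15,-1,0],"angular":[0.05,-0.05,-0.1]},{"travel":[0.15,-1,0],"angular":[0.05,-0.05,-0.1]},{"travel":[0.15,-1,0],"angular":[0,0,-0.1]},{"travel":[0.15,-1,0],"angular":[0,0,0]},{"travel":[0.15,-1,0],"angular":[0,0,0]},{"travel":[0.15,-1,0],"angular":[0,0,0]},{"travel":[0.15,-1,0],"angular":[0,0,0]},{"travel":[0.1,-1,0],"angular":[0,0,0]},{"travel":[0.1,-0.6,0],"angular":[0,0,0]},{"travel":[0,0,0],"angular":[0,0,0]},{"travel":[0,0,0],"angular":[0,0,0]}]'
python3 -c "
from h import *
togo(.4785,-.438,.10,-.01);p=arm.capture('scene'); draw(p,[],'n23',(100,200,230,330),5);p=arm.capture('top'); draw(p,[],'n24',(340,160,460,270),6)"
```

```text
time: 53.3
ee_pos: [0.4617, -0.4282, 0.148]
tcp_rot: [0.698, 0.009, 0.716, -0.009]
wrist_force: [0.3, 0.3, -3.9]
gripper_width: 0.0486
t 53.3 p [ 0.4617 -0.4282  0.148 ] travel [ 0.84 -0.49 -2.4 ] ang [-0.   -0.24  0.15] F [ 0.3  0.3 -3.9] w 0.0486 j7 2.15
```

View pics/n23.png

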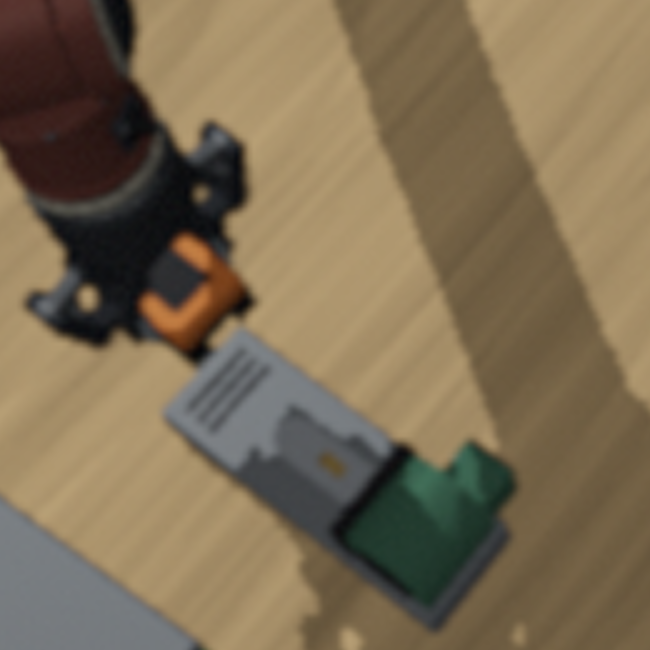

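View pics/n24.png

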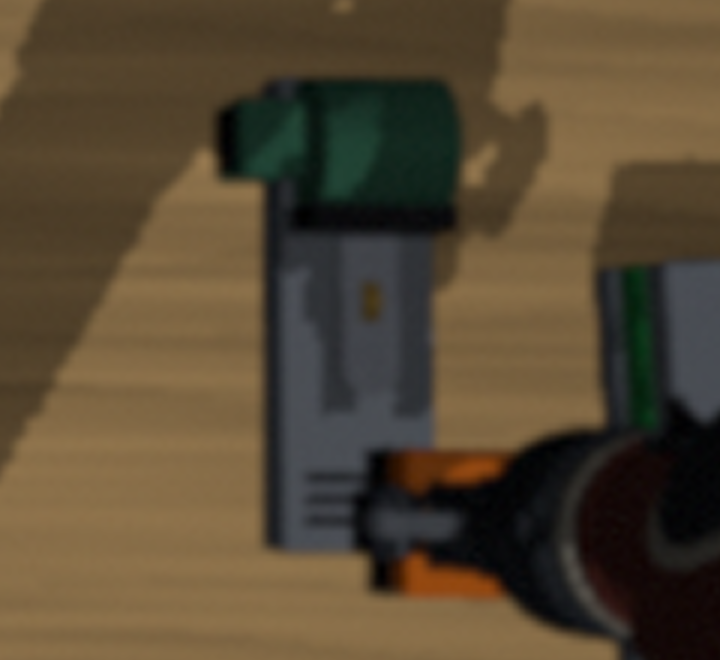

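```bash
python3 -m inch '[{"travel":[0.8,-0.48,-0.5],"angular":[0,-0.2,0.15]},{"travel":[0,0,-0.8],"angular":[0,0,0]},{"travel":[0,0,-0.8],"angular":[0,0,0]},{"travel":[0,0,-0.7],"angular":[0,0,0]},{"travel":[0,0,0],"angular":[0,0,0]}]'
python3 -c "
from h import *
togo(.4785,-.438,.0448,-.009)"
```

```text
time: 53.9
ee_pos: [0.4808, -0.4311, 0.0919]
tcp_rot: [0.707, 0.001, 0.708, 0.001]
wrist_force: [0.0, 0.6, -4.6]
gripper_width: 0.0488
t 53.9 p [ 0.4808 -0.4311  0.0919] travel [-0.12 -0.35 -2.35] ang [-0.03 -0.01 -0.09] F [ 0.   0.6 -4.6] w 0.0488 j7 2.16
```

```bash
python3 -m inch '[{"travel":[-0.12,-0.35,-0.6],"angular":[-0.03,0,-0.08]},{"travel":[0,0,-0.6],"angular":[0,0,0]},{"travel":[0,0,-0.4],"angular":[0,0,0]},{"travel":[0,0,0],"angular":[0,0,0]}]'
python3 -c "
from h import *
togo(.4785,-.438,.0448,-.009)
s,p0,M=tcp()
it=[([box(-115,105,-36,36,0,30),box(-43,30,-13,13,37,44)],.5575,-.4388,-.009,0),(MODELS['battery'],p0[0]-.0005,p0[1],yawof(M),p0[2]-.0148)]
for c,cr in (('scene',(120,230,220,330)),('top',(340,160,440,260))):
    p=arm.capture(c); draw(p,it,'m1'+c,cr,7); draw(p,[],'m1n'+c,cr,7)"
```

```text
time: 54.3
ee_pos: [0.4789, -0.4384, 0.0585]
tcp_rot: [0.707, 0.002, 0.707, -0.003]
wrist_force: [0.1, 0.1, -3.6]
gripper_width: 0.0486
t 54.3 p [ 0.4789 -0.4384  0.0585] travel [-0.02  0.02 -0.68] ang [ 0.01 -0.   -0.01] F [ 0.1  0.1 -3.6] w 0.0486 j7 2.15
```

View pics/m1scene.png

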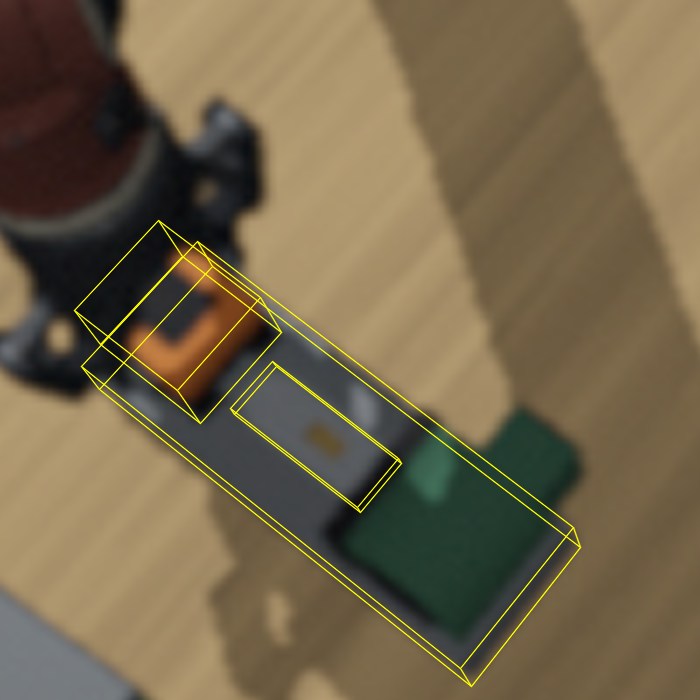

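View pics/m1top.png

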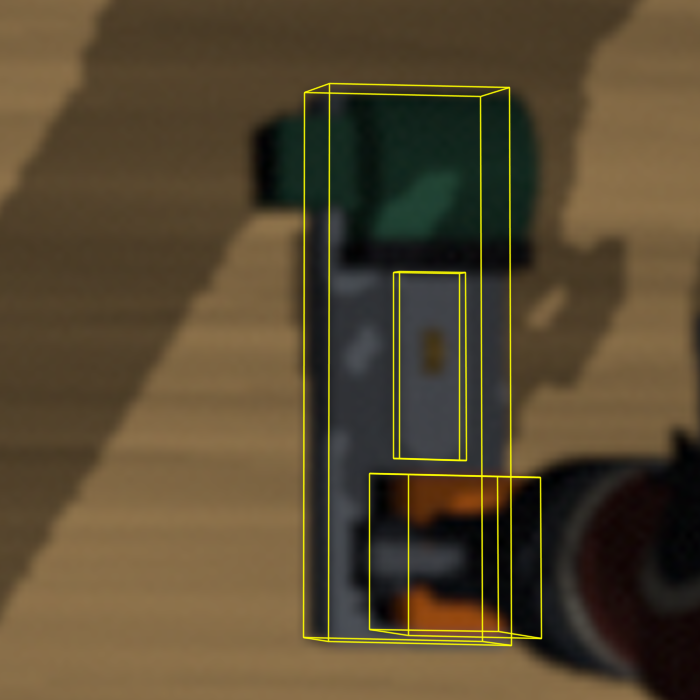

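```bash
python3 -m inch '[{"travel":[-0.03,0.01,-0.3],"angular":[0,0,0]},{"travel":[0,0,-0.2],"angular":[0,0,0]},{"travel":[0,0,0],"angular":[0,0,0]}]'
python3 -c "
from h import *
togo(.4785,-.438,.0448,-.009)"
python3 -m inch '[{"travel":[0,0,-0.12],"angular":[0,0,0]},{"travel":[0,0,-0.05],"angular":[0,0,0]}]'
python3 -c "
from h import *
togo(.4785,-.438,.0448,-.009)"
```

```text
time: 54.7
ee_pos: [0.4803, -0.4392, 0.0504]
tcp_rot: [0.709, 0.001, 0.705, -0.004]
wrist_force: [-1.5, 0.5, -3.7]
gripper_width: 0.0487
t 54.7 p [ 0.4803 -0.4392  0.0504] travel [-0.09  0.06 -0.28] ang [ 0.04  0.04 -0.01] F [-1.5  0.5 -3.7] w 0.0487 j7 2.15
time: 54.9
ee_pos: [0.4806, -0.4393, 0.0472]
tcp_rot: [0.709, 0.001, 0.705, -0.004]
wrist_force: [-0.1, -0.6, -4.0]
gripper_width: 0.0487
t 54.9 p [ 0.4806 -0.4393  0.0472] travel [-0.11  0.06 -0.12] ang [ 0.05  0.05 -0.01] F [-0.1 -0.6 -4. ] w 0.0487 j7 2.15
```

```bash
python3 -m inch '[{"travel":[-0.08,0.06,-0.05],"angular":[0.04,0.05,0]},{"travel":[0,0,-0.05],"angular":[0,0,0]}]'
python3 -c "
from h import *
togo(.4785,-.438,.0448,-.009)"
python3 -m inch '[{"travel":[0,0,-0.08],"angular":[0,0,0]}]'
python3 -c "
from h import *
togo(.4785,-.438,.0448,-.009)"
```

```text
time: 55.1
ee_pos: [0.479, -0.4381, 0.0452]
tcp_rot: [0.707, 0.002, 0.707, -0.003]
wrist_force: [0.6, 0.1, -3.8]
gripper_width: 0.0488
t 55.1 p [ 0.479  -0.4381  0.0452] travel [-0.02  0.   -0.02] ang [ 0.01 -0.   -0.01] F [ 0.6  0.1 -3.8] w 0.0488 j7 2.15
time: 55.2
ee_pos: [0.4791, -0.4382, 0.0447]
tcp_rot: [0.707, 0.002, 0.707, -0.003]
wrist_force: [-2.5, 2.8, 10.0]
gripper_width: 0.0488
t 55.2 p [ 0.4791 -0.4382  0.0447] travel [-0.03  0.01  0.  ] ang [ 0.01  0.   -0.01] F [-2.5  2.8 10. ] w 0.0488 j7 2.15
```

```bash
python3 -m inch '[{"travel":[0.25,0,0],"angular":[0,0,0]},{"travel":[0.25,0,0],"angular":[0,0,0]},{"travel":[0.25,0,0],"angular":[0,0,0]}]'
python3 -c "
from h import *
togo(.5585,-.4388,.0448,-.009)"
```

```text
time: 55.5
ee_pos: [0.4945, -0.4388, 0.045]
tcp_rot: [0.707, 0.003, 0.707, -0.004]
wrist_force: [-0.2, -0.5, -4.4]
gripper_width: 0.0489
t 55.5 p [ 0.4945 -0.4388  0.045 ] travel [ 3.2  -0.   -0.01] ang [ 0.02  0.   -0.  ] F [-0.2 -0.5 -4.4] w 0.0489 j7 2.14
```

```bash
python3 -m inch '[{"travel":[0.3,0,-0.02],"angular":[0,0,0]},{"travel":[0.3,0,0],"angular":[0,0,0]},{"travel":[0.3,0,0],"angular":[0,0,0]}]'
python3 -c "
from h import *
togo(.5585,-.4388,.0448,-.009)"
```

```text
time: 55.8
ee_pos: [0.5128, -0.4394, 0.0449]
tcp_rot: [0.706, 0.002, 0.708, -0.004]
wrist_force: [-1.1, 0.4, -1.8]
gripper_width: 0.0491
t 55.8 p [ 0.5128 -0.4394  0.0449] travel [ 2.29  0.03 -0.  ] ang [ 0.02 -0.02 -0.  ] F [-1.1  0.4 -1.8] w 0.0491 j7 2.13
```

```bash
python3 -m inch '[{"travel":[0.3,0.01,0],"angular":[0,0,0]},{"travel":[0.3,0,0],"angular":[0,0,0]},{"travel":[0.3,0,0],"angular":[0,0,0]}]'
python3 -c "
from h import *
togo(.5585,-.4388,.0448,-.009)"
```

```text
time: 56.1
ee_pos: [0.5265, -0.4399, 0.0452]
tcp_rot: [0.702, 0.003, 0.712, -0.004]
wrist_force: [-4.3, 1.6, 2.7]
gripper_width: 0.0487
t 56.1 p [ 0.5265 -0.4399  0.0452] travel [ 1.6   0.06 -0.02] ang [ 0.01 -0.14  0.01] F [-4.3  1.6  2.7] w 0.0487 j7 2.11
```

```bash
python3 -m inch '[{"travel":[0.35,0.02,0],"angular":[0,-0.1,0]},{"travel":[0.35,0,0],"angular":[0,0,0]}]'
python3 -c "
from h import *
togo(.5585,-.4388,.0448,-.009)"
python3 -m inch '[{"travel":[0.35,0.02,0],"angular":[0,-0.1,0]},{"travel":[0.35,0,0],"angular":[0,0,0]}]'
python3 -c "
from h import *
togo(.5585,-.4388,.0448,-.009)"
```

```text
time: 56.3
ee_pos: [0.5404, -0.4399, 0.0454]
tcp_rot: [0.705, 0.004, 0.709, -0.004]
wrist_force: [-2.7, -0.1, -0.4]
gripper_width: 0.0488
t 56.3 p [ 0.5404 -0.4399  0.0454] travel [ 0.9   0.06 -0.03] ang [ 0.01 -0.05  0.02] F [-2.7 -0.1 -0.4] w 0.0488 j7 2.11
time: 56.5
ee_pos: [0.557, -0.4394, 0.0454]
tcp_rot: [0.71, 0.003, 0.704, -0.004]
wrist_force: [0.2, -1.0, -2.4]
gripper_width: 0.048
t 56.5 p [ 0.557  -0.4394  0.0454] travel [ 0.07  0.03 -0.03] ang [0.01 0.08 0.02] F [ 0.2 -1.  -2.4] w 0.048 j7 2.1
```

```bash
python3 -m inch '[{"travel":[0.15,0.02,0],"angular":[0,0.05,0]},{"travel":[0.15,0,0],"angular":[0,0,0]}]'
python3 -c "
from h import *
togo(.5585,-.4388,.0448,-.009)"
python3 -m inch '[{"travel":[0.2,0,0],"angular":[0,0,0]}]'
python3 -c "
from h import *
togo(.5585,-.4388,.0448,-.009);p=arm.capture('scene'); draw(p,[],'k1',(120,230,220,330),7);p=arm.capture('top'); draw(p,[],'k2',(340,160,440,260),7)"
```

```text
time: 56.7
ee_pos: [0.5577, -0.4392, 0.0449]
tcp_rot: [0.703, 0.005, 0.711, -0.004]
wrist_force: [-11.1, 2.4, 7.9]
gripper_width: 0.0482
t 56.7 p [ 0.5577 -0.4392  0.0449] travel [ 0.04  0.02 -0.  ] ang [-0.01 -0.11  0.03] F [-11.1   2.4   7.9] w 0.0482 j7 2.1
time: 56.8
ee_pos: [0.5575, -0.4392, 0.0451]
tcp_rot: [0.7, 0.006, 0.714, -0.003]
wrist_force: [-12.1, 3.7, 8.4]
gripper_width: 0.049
t 56.8 p [ 0.5575 -0.4392  0.0451] travel [ 0.05  0.02 -0.01] ang [-0.03 -0.2   0.04] F [-12.1   3.7   8.4] w 0.049 j7 2.09
```

View pics/k1.png

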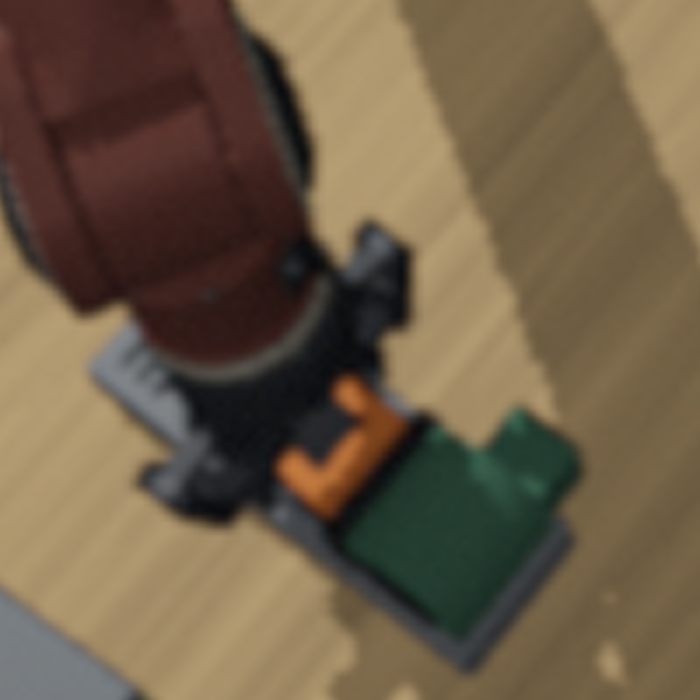

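View pics/k2.png

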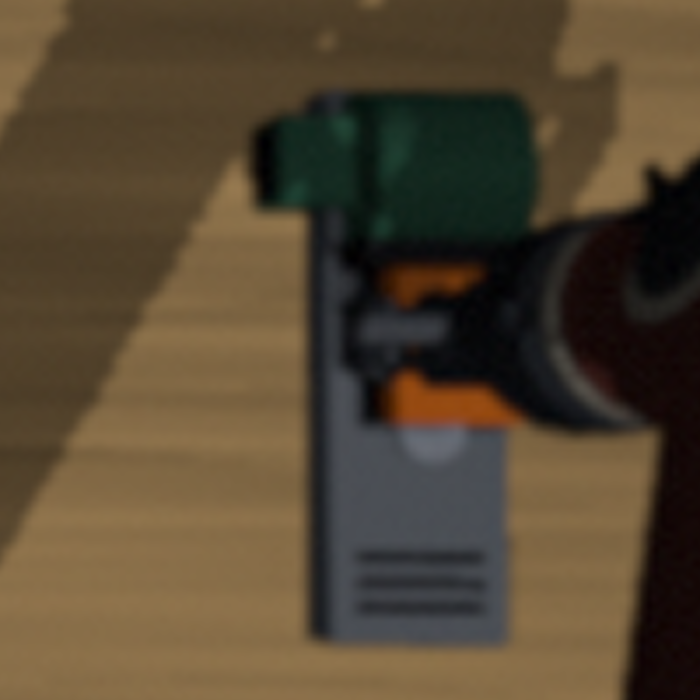

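```bash
python3 -m inch '[{"travel":[0.1,0.01,0],"angular":[0.03,-0.18,0]},{"travel":[0.3,0,0],"angular":[0,0,0]},{"travel":[0,0,0],"angular":[0,0,0]}]' - 100
python3 -c "
from h import *
togo(.5585,-.4388,.0448,-.009)"
python3 -m inch '[{"travel":[0,0,0],"angular":[0,-0.15,0]},{"travel":[0,0,0],"angular":[0,0,0]}]'
python3 -c "
from h import *
togo(.5585,-.4388,.0448,-.009)"
```

```text
time: 57.2
ee_pos: [0.5573, -0.4397, 0.0455]
tcp_rot: [0.7, 0.008, 0.714, -0.002]
wrist_force: [1.1, 0.1, -1.9]
gripper_width: 0.0482
t 57.2 p [ 0.5573 -0.4397  0.0455] travel [ 0.06  0.04 -0.04] ang [-0.08 -0.19  0.04] F [ 1.1  0.1 -1.9] w 0.0482 j7 2.1
time: 57.4
ee_pos: [0.5577, -0.4397, 0.0451]
tcp_rot: [0.706, 0.008, 0.708, -0.002]
wrist_force: [-4.1, -0.2, 1.4]
gripper_width: 0.0481
t 57.4 p [ 0.5577 -0.4397  0.0451] travel [ 0.04  0.05 -0.02] ang [-0.08 -0.03  0.04] F [-4.1 -0.2  1.4] w 0.0481 j7 2.1
```

```bash
python3 -m inch '[{"travel":[0,0,0],"angular":[0,0,0]},{"travel":[0,0,0],"angular":[0,0,0]},{"travel":[0,0,0],"angular":[0,0,0]},{"travel":[0,0,0.5],"angular":[0,0,0]},{"travel":[0,0,1],"angular":[0,0,0]},{"travel":[0,0,1],"angular":[0,0,0]},{"travel":[0,0,1],"angular":[0,0,0]},{"travel":[0,0,1],"angular":[0,0,0]},{"travel":[-0.5,0.5,1],"angular":[0,0,0]},{"travel":[-0.7,1,1],"angular":[0,0,0]},{"travel":[-0.7,1,0.5],"angular":[0,0,0]},{"travel":[-0.5,1,0],"angular":[0,0,0]}]' 1 20
python3 -m inch '[{"travel":[-0.3,1,0],"angular":[0,0,0]},{"travel":[-0.3,1,0],"angular":[0,0,0]},{"travel":[-0.3,1,0],"angular":[0,0,0]},{"travel":[-0.3,1,0],"angular":[0,0,0]},{"travel":[0,1,0],"angular":[0,0,0]},{"travel":[0,1,0],"angular":[0,0,0]},{"travel":[0,0,0],"angular":[0,0,0]},{"travel":[0,0,0],"angular":[0,0,0]}]'
cat > fin.py <<'E'
from h import *
bx=(.5575,-.4388,-.009)
it=[([box(-115,105,-36,36,0,30)],*bx,0),(MODELS['battery'],bx[0]+.001,bx[1],bx[2],.03),(MODELS['cover'],*STAND,.084)]
for c,cr,cr2 in (('scene',(120,230,220,330),(200,130,320,250)),('top',(340,160,440,260),(190,130,310,250))):
    p=arm.capture(c); draw(p,it,'z1'+c,cr,6); draw(p,[],'z2'+c,cr,6);draw(p,it,'z3'+c,cr2,6)
    for nm,mod,z,x0 in (('battery','battery',.03,bx),('cover','cover',.084,STAND)):
        for m in arm.masks_of(p,nm)[:1]:
            r=fit([(p,m['pixels'].astype(float))],MODELS[mod],list(x0),z); print(c,nm,round(m['p'],2),r.x.round(4),round(r.fun,3))
    draw(p,[],'full'+c,None,1.5) if 0 else save(p,'full'+c)
togo(.55,-.2,.2,0)
E
python3 fin.py
```

```text
time: 58.6
ee_pos: [0.5201, -0.3695, 0.1997]
tcp_rot: [0.715, 0.004, 0.699, -0.004]
wrist_force: [-0.1, -0.5, 0.1]
gripper_width: 0.0853
time: 59.4
ee_pos: [0.4996, -0.2423, 0.2117]
tcp_rot: [0.722, -0.0, 0.692, -0.005]
wrist_force: [-0.6, -0.8, 0.4]
gripper_width: 0.0859
scene battery 0.9 [ 0.5546 -0.4394 -0.0351] 0.272
scene cover 0.84 [ 0.6265 -0.0086 -0.1319] 0.066
top battery 0.91 [ 0.5569 -0.4416  0.0333] 0.099
top cover 0.68 [ 0.623  -0.0097 -0.1307] 0.058
t 59.7 p [ 0.4989 -0.2427  0.2105] travel [ 2.55  2.13 -0.53] ang [0.06 0.39 0.08] F [-0.6 -0.7  0.8] w 0.0856 j7 1.89
```

```bash
cd pics; python3 -c "
import cv2,numpy as np
a=[cv2.resize(cv2.imread(f),(400,300*400//400)) if 0 else cv2.resize(cv2.imread(f),(390,390)) for f in ('z1scene.png','z1top.png')]
cv2.imwrite('zz.png',np.hstack(a))
a=[cv2.resize(cv2.imread(f),(390,390)) for f in ('z2scene.png','z2top.png')]
cv2.imwrite('zy.png',np.hstack(a))"
```

```text
(no output)
```

View pics/zz.png

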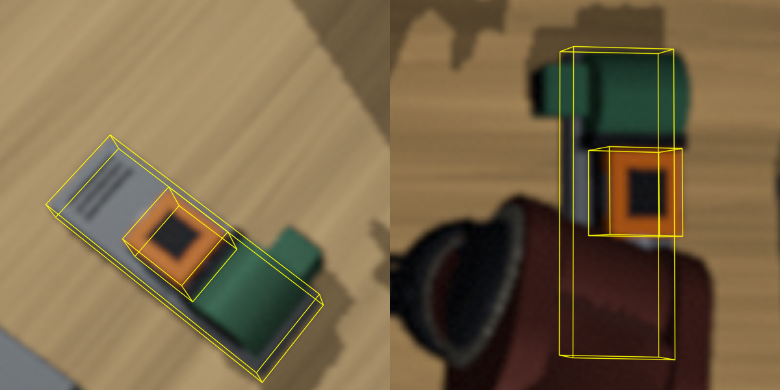

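View pics/zy.png

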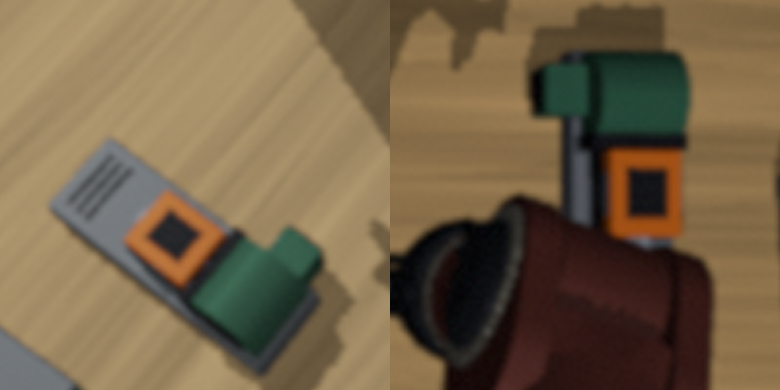

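View pics/fulltop.png

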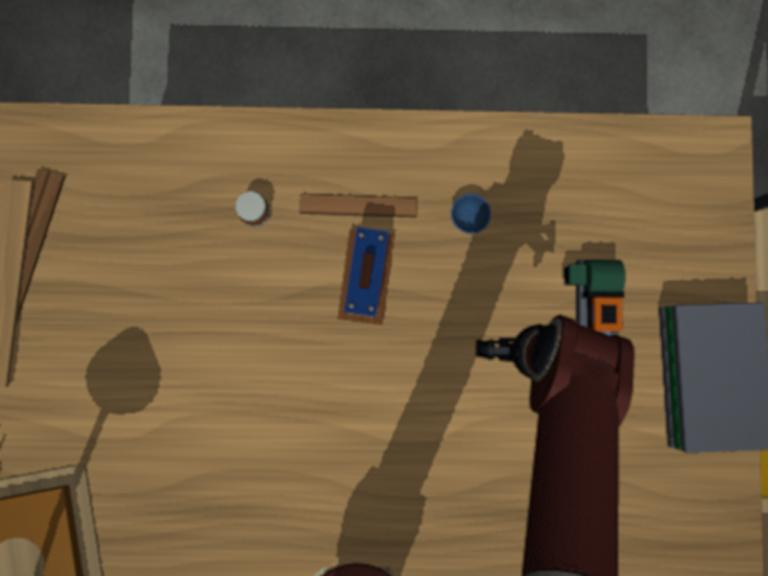

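View pics/fullscene.png

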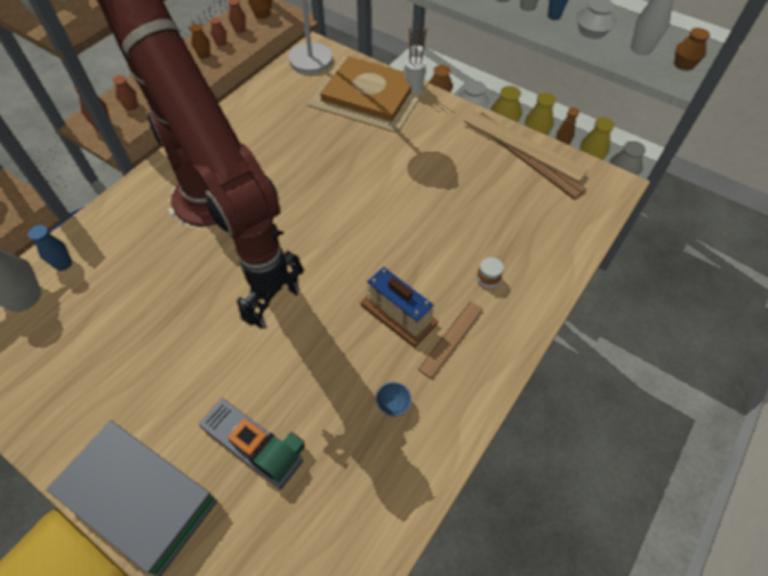

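```bash
python3 -m inch '[{"travel":[0,-1,0],"angular":[0,0.3,0]},{"travel":[0,-1,0],"angular":[0,0.1,0]},{"travel":[0,-1,0],"angular":[0,0,0]},{"travel":[0,-1,0],"angular":[0,0,0]},{"travel":[0,-1,0],"angular":[0,0,0]},{"travel":[0,-1,0],"angular":[0,0,0]},{"travel":[0,-1,0],"angular":[0,0,0]},{"travel":[0,-1,0],"angular":[0,0,0]},{"travel":[0,-1,0],"angular":[0,0,0]},{"travel":[0,0,0],"angular":[0,0,0]},{"travel":[0,0,0],"angular":[0,0,0]}]' 0 40
python3 -c "
from h import *; togo(.485,-.4385,.12,-.009)"
```

```text
time: 60.8
ee_pos: [0.4949, -0.4346, 0.2064]
tcp_rot: [0.704, 0.004, 0.71, -0.007]
wrist_force: [-0.0, 0.8, 0.8]
gripper_width: -0.0001
t 60.8 p [ 0.4949 -0.4346  0.2064] travel [-0.49 -0.19 -4.32] ang [ 0.04 -0.08  0.06] F [-0.   0.8  0.8] w -0.0001 j7 2.16
```

```bash
python3 -m inch '[{"travel":[-0.4,-0.19,-1],"angular":[0.04,-0.08,0.06]},{"travel":[0,0,-1],"angular":[0,0,0]},{"travel":[0,0,-1],"angular":[0,0,0]},{"travel":[0,0,-1],"angular":[0,0,0]},{"travel":[0,0,-1],"angular":[0,0,0]},{"travel":[0,0,-1],"angular":[0,0,0]},{"travel":[0,0,-0.6],"angular":[0,0,0]},{"travel":[0,0,0],"angular":[0,0,0]},{"travel":[0,0,0],"angular":[0,0,0]}]'
python3 -c "
from h import *; togo(.5175,-.4385,.058,-.009)"
```

```text
time: 61.7
ee_pos: [0.4905, -0.4275, 0.0722]
tcp_rot: [0.709, 0.002, 0.705, 0.003]
wrist_force: [-0.5, -1.5, 0.6]
gripper_width: -0.0001
t 61.7 p [ 0.4905 -0.4275  0.0722] travel [ 1.35 -0.55 -0.71] ang [-0.06  0.05 -0.1 ] F [-0.5 -1.5  0.6] w -0.0001 j7 2.15
```

```bash
python3 -m inch '[{"travel":[0,-0.55,-0.6],"angular":[-0.06,0.05,-0.1]},{"travel":[0,0,0],"angular":[0,0,0]},{"travel":[0.4,0,0],"angular":[0,0,0]},{"travel":[0.4,0,0],"angular":[0,0,0]}]'
python3 -c "
from h import *; togo(.5175,-.4385,.058,-.009)"
python3 -m inch '[{"travel":[0.2,0,0],"angular":[0,0,0]},{"travel":[0.2,0,0],"angular":[0,0,0]}]'
python3 -c "
from h import *; togo(.5175,-.4385,.058,-.009)"
```

```text
time: 62.1
ee_pos: [0.5078, -0.4414, 0.0623]
tcp_rot: [0.708, 0.002, 0.706, -0.006]
wrist_force: [-0.5, 0.3, -0.4]
gripper_width: -0.0002
t 62.1 p [ 0.5078 -0.4414  0.0623] travel [ 0.49  0.15 -0.21] ang [0.04 0.02 0.03] F [-0.5  0.3 -0.4] w -0.0002 j7 2.14
time: 62.3
ee_pos: [0.5174, -0.4412, 0.0629]
tcp_rot: [0.708, 0.002, 0.706, -0.005]
wrist_force: [-9.3, -1.9, 3.9]
gripper_width: -0.0002
t 62.3 p [ 0.5174 -0.4412  0.0629] travel [ 0.    0.14 -0.24] ang [0.05 0.03 0.01] F [-9.3 -1.9  3.9] w -0.0002 j7 2.13
```

```bash
python3 -m inch '[{"travel":[0.4,0,0],"angular":[0,0,0]}]'
python3 -c "
from h import *; togo(.5175,-.4385,.058,-.009)"
python3 -m inch '[{"travel":[0.7,0,0],"angular":[0,0,0]}]'
python3 -c "
from h import *; togo(.5175,-.4385,.058,-.009)"
```

```text
time: 62.4
ee_pos: [0.5175, -0.4413, 0.0627]
tcp_rot: [0.702, 0.004, 0.712, -0.005]
wrist_force: [-20.5, 3.7, 16.1]
gripper_width: -0.0002
t 62.4 p [ 0.5175 -0.4413  0.0627] travel [-0.    0.14 -0.24] ang [ 0.01 -0.15  0.02] F [-20.5   3.7  16.1] w -0.0002 j7 2.13
time: 62.5
ee_pos: [0.5174, -0.4415, 0.0627]
tcp_rot: [0.691, 0.007, 0.723, -0.004]
wrist_force: [-26.8, 6.2, 22.3]
gripper_width: -0.0003
t 62.5 p [ 0.5174 -0.4415  0.0627] travel [ 0.01  0.15 -0.24] ang [-0.05 -0.44  0.06] F [-26.8   6.2  22.3] w -0.0003 j7 2.12
```

```bash
python3 -m inch '[{"travel":[-0.6,0,0],"angular":[0,-0.2,0]},{"travel":[-0.8,0,0.2],"angular":[0,-0.1,0]},{"travel":[-0.3,0,1],"angular":[0,0,0]},{"travel":[0,0,1],"angular":[0,0,0]},{"travel":[0,0,1],"angular":[0,0,0]},{"travel":[0,0.4,1],"angular":[0,0,0]},{"travel":[0,1,1],"angular":[0,0,0]},{"travel":[0,1,0.5],"angular":[0,0,0]},{"travel":[0,1,0],"angular":[0,0,0]},{"travel":[0,1,0],"angular":[0,0,0]},{"travel":[0,1,0],"angular":[0,0,0]},{"travel":[0,1,0],"angular":[0,0,0]}]'
python3 -m inch '[{"travel":[0,1,0],"angular":[0,0,0]},{"travel":[0,1,0],"angular":[0,0,0]},{"travel":[0,1,0],"angular":[0,0,0]},{"travel":[0,1,0],"angular":[0,0,0]},{"travel":[0,0,0],"angular":[0,0,0]},{"travel":[0,0,0],"angular":[0,0,0]}]'
python3 fin.py; cd pics;  python3 -c "
import cv2,numpy as np
a=[cv2.resize(cv2.imread(f),(390,390)) for f in ('z1scene.png','z1top.png')]
cv2.imwrite('zz2.png',np.hstack(a))
a=[cv2.resize(cv2.imread(f),(390,390)) for f in ('z3scene.png','z3top.png')]
cv2.imwrite('zy2.png',np.hstack(a))"
```

```text
time: 63.7
ee_pos: [0.4802, -0.3126, 0.1835]
tcp_rot: [0.701, 0.009, 0.713, -0.008]
wrist_force: [-0.2, -0.7, -0.2]
gripper_width: -0.0
time: 64.3
ee_pos: [0.4834, -0.2252, 0.1858]
tcp_rot: [0.703, 0.006, 0.711, -0.005]
wrist_force: [-0.8, -0.5, -0.6]
gripper_width: -0.0001
scene battery 0.7 [ 0.5525 -0.438  -0.0361] 0.265
scene cover 0.71 [ 0.6267 -0.0084 -0.1377] 0.074
top battery 0.85 [ 0.5563 -0.4395  0.0542] 0.181
top cover 0.79 [ 0.623  -0.0097 -0.1355] 0.098
t 64.6 p [ 0.4829 -0.2256  0.1853] travel [3.36 1.28 0.73] ang [-0.02 -0.11  0.17] F [ 0.3 -0.1  0.1] w 0.0 j7 1.86
```

View pics/zz2.png

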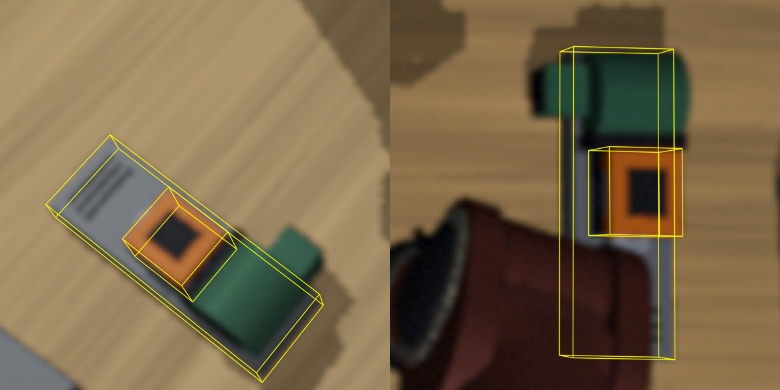

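View pics/zy2.png

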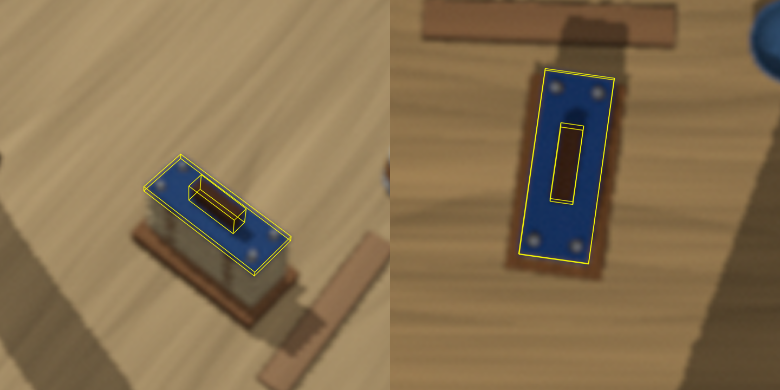

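```bash
python3 -c "
from plant import arm
print(arm.close_job())"
```

```text
the job is handed in; nothing more can be done
None
```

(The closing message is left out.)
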